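# Wedge the dry cabinet open and fetch the slide box

## Robot

A 7-joint arm with a two-finger parallel gripper is mounted at the origin on the work surface. World frame = base frame: x ahead of the robot, y to its left, z up, the work surface at z = 0. Lengths are in m, angles in degrees, forces in N, time in s.
With the tool pointing down it reaches from about 0.4 to 0.85 m from the base axis. Payload 4.4 kg.
Tool frame: the origin (TCP) lies at the very end of the fingers, on their centre line; the grasp point (between the pads) lies behind it (r.grip_point_offset is the z of the grasp point in the tool frame, in m); z points along the fingers, y is the direction in which the jaws open and shut (so a half turn about z gives the same grasp; the last joint's range is limited). The gripper opens to 94 mm and grips with 3 to 60 N. Pads are 16 mm wide; open, the fingers measure 119 mm over their backs; the gripper's body (75 mm by 177 mm) begins 78 mm behind the grasp point.
Start: joints at [-79.63, 36.005, 2.206, 86.941, -1.547, 57.084, -1.146], TCP at [0.159, 0.63, 0.205] pointing down, gripper open.
Joint ranges: [-175.42, 175.42], [-21.48, 121.26], [-71.46, 75.88], [10.55, 141.38], [-63.04, 243.04], [13.31, 113.54], [-168.57, 168.57]. Speed limits (degrees/s): [147.25, 147.25, 180, 180, 180, 180, 180].

## Interface

Orientations are given as [roll, pitch, yaw] about the fixed x, y, z axes, in that order (R = Rz(yaw) Ry(pitch) Rx(roll)).
In Python, from cell import read_state, read_camera, get_calibration, r gives the robot as it stands.
- The arm moves only by the shell command python3 -m pendant 'ROWS' [FORCE]. ROWS is JSON, a list of rows, each a list of 3 entries, a list of its own where there are three numbers: the shift along the tool's x, y, z in cm, then the turn, a rotation vector about the tool's x, y, z in rad, then the closure, from -1 (fully open) to 1 (shut). In form: [[[tx, ty, tz], [ax, ay, az], grip], ...]. A call has 1 to 20 rows; each row shifts and turns the pose as measured when the row begins, along the tool's axes as they then stand; what a row does not reach is not made up. A row lasts 1/12 s, in which the tool goes at most 41.7 mm and 7.16 degrees, less where a joint would pass 70% of its speed; a pose out of reach is approached as far as the arm can. A call is refused whole if a number of a shift passes 4.17 or a number of a turn 0.125, either way. A call with a gripper value outside its range is refused whole. The fingers move at their own pace and stop on an object; FORCE is the grip in N (left out, the last holds). Time passes only in rows, so rows that do not move let the fingers close. It gives the time, the measured TCP pose, the force and the opening at its end, in the units of the state.
- read_state(): the state, without advancing time (a new reading comes with each control period).
- read_camera(name): name is "scene" or "top" or "wrist"; returns the picture (420x560x3 uint8, red, green, blue); there is no depth.
- get_calibration(name): a dict with "vfov" (degrees; the focal length in pixels is half the picture's height over the tangent of half this angle, whatever the lens; pixels are square), "cx", "cy" (the principal point, pixels), "k1" (the pictures are not rectified: a ray, as slopes to the right and down, at radius r is drawn at 1 + k1 r^2 times it, then the intrinsics apply), "xyz" and "orientation" of the camera in the world. Camera axes: x right, y down, z forward; pixel columns grow to the right and rows downward; lengths in m; the calibration is good to about 2 mm. A picture is of the moment at which its call begins: read the wrist's pose just before it. get_calibration takes no time and is no camera call; for the wrist camera it gives the pose at the moment of the call.
- r.hand_in(): hands the job in, once; it reports no verdict.
The state is a dict: "clock": time; "q": joint angles; "joint_velocities": joint speeds; "effort": joint torques, N m; "ee_pos": TCP position; "ee_rot": TCP orientation; "wrist_force": force on the tool from outside, world axes, zero at the start; "ft_torque": the same for the moment, N m; "grip_width": finger opening in m.
Only numpy, scipy, OpenCV 4.12 (cv2) and the standard library are available. Lean on these libraries where they do the work, as an engineer would, in place of code of your own. Each camera call takes 0.05 s, during which the arm holds its last target.

## Task

The dry cabinet's door springs shut by itself, so swing it wide open, about square to the cabinet's front or further, and wedge it there with the doorstop so that it stays open on its own. Then lift the slide box out of the cabinet and set it down flat in the steel tray, without dropping or tipping it. Leave the door wedged open and the other things on the bench and in the cabinet where they are.

Things in the scene. Friction and masses are not known exactly. Their poses are not given: they have to be found in the camera images.
- cabinet: Clear acrylic dry cabinet with aluminium corners on a grey plinth, fixed to the bench; 240 mm deep (x), 296 wide (y), 300 high. Origin: centre of its underside, at bench level. Its front, with the door, is the x = -120 mm face; -x points out of the doorway, which is 284 mm wide and spans 26 (the inner floor) to 290 mm above the bench. Walls 6 mm; roof and back are clear and closed.
- door (a joint): Angle of the cabinet door, rad: 0 shut, 1.57 square to the front, stop at 2.0. Upright grey frame with a clear pane, 13 mm thick, 12 to 294 mm above the bench. Shut, it lies 1 to 14 mm before the front. It swings out to cabinet -x, then -y. No latch; spring hinge: closes with 0.23 N m when shut, 0.47 N m at 1.6 rad; damped: let go wide open, it falls shut in about 2 s.
- door_hinge (a point): Bench level point of the door's vertical hinge axis, which runs up the cabinet's front right corner (cabinet x = -120, y = -148 mm). The door's inner face passes 1 mm from the axis. Below the door is a 12 mm gap to the bench.
- door_lip (a point): Top end (294 mm above the bench, mid thickness) of the aluminium finger lip, the door's free edge, 296 to 326 mm from the hinge axis, full height, 13 mm thick; moves with the door. Shut, it stands 30 mm proud of the cabinet's left side (cabinet y = 148 to 178 mm): it can be hooked from behind beside the cabinet, or pinched from above.
- wedge: Grey doorstop on the bench left of the cabinet: plain wedge 160 mm long (x), 44 wide (y), hard body on a non-slip rubber sole, about 180 g. Origin: centre of its sole. Thin end +x, 4.5 mm high, rising evenly to 40 mm at -x; it is 12 mm high (the gap under the door) 34 mm from its thin end. Pushed thin end first under the open door, against its inner face, it jams as the door presses back.
- wedge_tip (a point): Middle of the wedge's thin end, at its sole.
- slide_box: Black lidded box for microscope slides, 130 mm long (x), 55 wide (y), 40 high, about 220 g, paper label on top, steel clasp on its -x end, which faces the doorway. Origin: centre of its underside. It lies flat on the cabinet floor, lengthwise into the cabinet, its front end 13 to 25 mm behind the doorway.
- tray: Shallow steel tray, open on top, fixed on the bench at the robot's left: 230 mm (x) by 150 mm (y), 16 mm high, walls and floor 3 mm. Origin: centre of its underside.
- canister: Desiccant can, aluminium, 56 mm across, 75 mm high, standing in the left rear of the cabinet, beside the slide box's far end; stays there. Origin: centre of its underside, as for all the following.
- tip_box: Orange pipette-tip box with clear lid, 80 x 118 x 70 mm, on the bench; stays.
- bottle: Glass bottle with a blue cap, 86 mm across, 175 mm high; stays.
- beaker: Glass beaker, 84 mm across, 110 mm high; stays.
- dishes: Stack of three clear dishes, 90 mm across, 41 mm high, on the bench between the tray and the tip box; stays.
- reagent_jar: Amber jar, 72 mm across, 100 mm high, behind the tray; stays.
There are look-alikes about, which are no part of the job. Several things have the shape of the wedge; the one meant has the colours described above.

How it is judged (in metres and radians):
On the way, in this order (a step that is already met when the one before it is completed fails the run):
1. the door stands still, at least 1.3 rad open, propped by the wedge, which sits on the bench; the robot touches neither door nor wedge; the slide box is still in the cabinet (value of joint door above 1.3 rad and velocity of joint door between -0.05 and 0.05 rad/s and contact force between wedge and cabinet above 0.3 N and angle between wedge's own z axis and vertical below 0.12 rad and height (world z) of wedge below 0.01 m and contact force between each of the arm, the fingers and cabinet below 0.1 N and contact force between each of the arm, the fingers and wedge below 0.1 N and distance of slide_box from where it was at the start of the episode below 0.04 m), for 0.4 s.
2. the slide box is lifted out through the doorway while the wedge holds the door (x of slide_box in the frame of cabinet below -0.19 m and value of joint door above 1.3 rad), for 0.1 s.
At the end, for the whole second after the job is handed in: The door stands still at least 1.3 rad open, held by the wedge, which sits flat on the bench (within 10 mm and 0.12 rad) and bears on the door; the slide box is released and at rest on the tray's floor, flat within 0.06 rad, its centre within the tray (value of joint door above 1.3 rad and velocity of joint door between -0.05 and 0.05 rad/s and contact force between wedge and cabinet above 0.3 N and angle between wedge's own z axis and vertical below 0.12 rad and height (world z) of wedge below 0.01 m and x of slide_box in the frame of tray between -0.1 and 0.1 m and y of slide_box in the frame of tray between -0.07 and 0.07 m and z of slide_box in the frame of tray below 0.008 m and angle between slide_box's own z axis and vertical below 0.06 rad and linear speed of slide_box below 0.02 m/s and contact force between the fingers and slide_box below 0.1 N); the robot touches nothing.
It fails at once if another thing on the bench or in the cabinet is shifted by more than 30 mm or tipped (distance of any of canister, tip_box, bottle, beaker, dishes, reagent_jar from where it was at the start of the episode above 0.03 m or angle between any of canister, tip_box, bottle, beaker, dishes, reagent_jar's own z axis and vertical above 0.3 rad).
It fails at once if the slide box is tipped by more than 0.8 rad (angle between slide_box's own z axis and vertical above 0.8 rad).
It fails at once if the slide box is dropped (falls free of the gripper faster than 0.6 m/s, about 20 mm) (linear speed of slide_box above 0.6 m/s and contact force between the fingers and slide_box below 0.05 N).
It also fails if it takes over 72 s, if anything falls off the work surface, if the arm or the gripper's body presses on something with over 40 N, if the wrist force passes 120 N, or if a joint passes its speed limit or range.

## Working session

There is one attempt and no reset: what is moved stays moved. The work goes in short steps, Python scripts to look and compute and a shell command to move; the robot and the scene stay as the last step left them, time stands still between calls to the robot, and variables do not carry over. Pictures are saved under pics/ and viewed, and the job is handed in when it is done.

```bash
ls -la; mkdir -p pics; python3 - <<'E'
from cell import *
import cv2
for n in ("scene","top","wrist"):
    c=get_calibration(n);print(n,c)
    cv2.imwrite(f"pics/{n}0.png",cv2.cvtColor(read_camera(n),cv2.COLOR_RGB2BGR))
print(read_state());print(r.grip_point_offset)
E
```

```text
total 12
drwxr-xr-x  3 agent agent 4096 Dec  6 15:34 .
drwxr-xr-x 23 root  root  4096 Dec  6 15:34 ..
drwxr-xr-x  2 agent agent 4096 Dec  6 15:34 pics
scene {'vfov': 55.70841616573326, 'cx': 273.42104324940124, 'cy': 198.58639741127925, 'k1': -0.08553836394166606, 'xyz': array([-0.12471923,  0.15704457,  1.32877119]), 'orientation': array([-149.99881965,   -0.63001178,  -96.19518317])}
top {'vfov': 42.448584437710764, 'cx': 269.3897181272204, 'cy': 215.5692237454292, 'k1': -0.04901461066025747, 'xyz': array([0.24606854, 0.08472398, 2.0055963 ]), 'orientation': array([-172.00284957,   -0.31668031,  -89.17860466])}
wrist {'vfov': 66.51072217782671, 'cx': 278.07284256310163, 'cy': 208.81232348564023, 'k1': -0.07739298720825576, 'xyz': array([0.09518784, 0.6459618 , 0.38258999]), 'orientation': array([1.66812661e+02, 6.52510846e-02, 7.57998178e+01])}
{'clock': 0.15, 'q': array([-79.62786065,  36.0454521 ,   2.2043471 ,  86.98169512,
        -1.54606183,  57.0844237 ,  -1.14607117]), 'joint_velocities': array([ 0.03891691, -0.17112602, -0.03126995, -0.2648086 ,  0.0820706 ,
        0.00854606,  0.06258213]), 'effort': array([ 1.58224422e-03, -5.50095928e+01,  1.14490326e+00, -1.86818022e+01,
       -5.22190542e-02,  2.08401703e-02,  8.96232609e-05]), 'ee_pos': array([0.15867864, 0.62981685, 0.20478681]), 'ee_rot': array([-1.79918161e+02,  1.89755055e-03,  1.65857029e+02]), 'wrist_force': array([-0.10851301, -0.41312211, -0.24007494]), 'ft_torque': array([-0.03363105, -0.09272215,  0.00087611]), 'grip_width': 0.0941496049464684}
-0.0188
```

View pics/scene0.png

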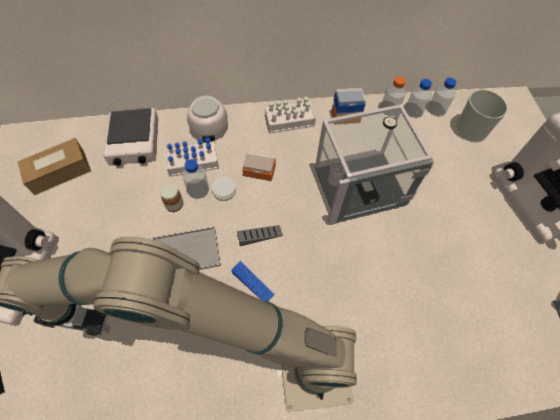

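View pics/top0.png

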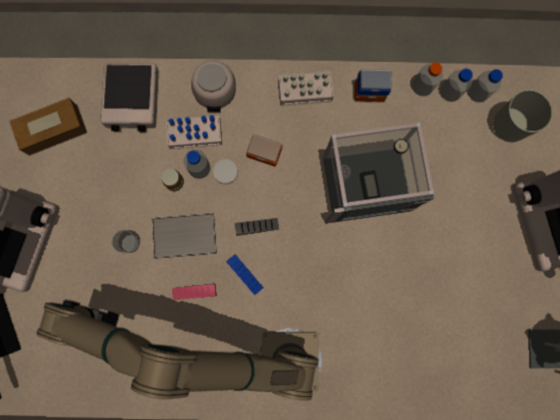

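View pics/wrist0.png

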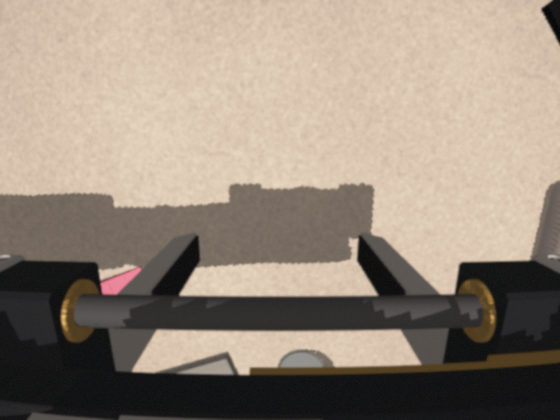

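The scene shows the cabinet at the right (370,160 in scene; 380,175 in top) and its door facing the robot. A grey-black striped wedge is at top (257,227), with blue (245,275) and pink (194,292) look-alikes. The tray is at (185,236). I'll zoom in and build helpers.

```bash
cat > h.py <<'E'
import numpy as np, cv2
from scipy.spatial.transform import Rotation as R
from cell import *
def rot(o): return R.from_euler('xyz',o,degrees=True).as_matrix()
def ray(c,uv):
    f=210/np.tan(np.radians(c['vfov']/2))
    K=np.array([[f,0,c['cx']],[0,f,c['cy']],[0,0,1.]])
    p=cv2.undistortPoints(np.array([[uv]],float),K,np.array([c['k1'],0,0,0,0.]))[0,0]
    d=rot(c['orientation'])@np.array([p[0],p[1],1]); return np.array(c['xyz']),d
def onz(c,uv,z):
    o,d=ray(c,uv); return o+d*(z-o[2])/d[2]
def proj(c,P):
    f=210/np.tan(np.radians(c['vfov']/2))
    q=rot(c['orientation']).T@(np.array(P,float)-c['xyz']); a=q[:2]/q[2]
    a=a*(1+c['k1']*(a@a)); return a*f+[c['cx'],c['cy']]
def tri(rs):
    A=np.zeros((3,3));b=np.zeros(3)
    for o,d in rs:
        d=d/np.linalg.norm(d);M=np.eye(3)-np.outer(d,d);A+=M;b+=M@o
    X=np.linalg.solve(A,b); return X,[np.linalg.norm(np.cross(X-o,d/np.linalg.norm(d))) for o,d in rs]
def save(n,im,box=None,s=1):
    if box: im=im[box[1]:box[3],box[0]:box[2]]
    im=cv2.resize(im,None,fx=s,fy=s,interpolation=cv2.INTER_CUBIC)
    cv2.imwrite(f'pics/{n}.png',cv2.cvtColor(im,cv2.COLOR_RGB2BGR))
E
python3 - <<'E'
import cv2
a=cv2.imread('pics/top0.png');b=cv2.imread('pics/scene0.png')
cv2.imwrite('pics/t_cab.png',cv2.resize(a[110:250,220:440],None,fx=3.6,fy=3.6,interpolation=2))
cv2.imwrite('pics/s_cab.png',cv2.resize(b[90:260,220:440],None,fx=3.5,fy=3.5,interpolation=2))
E
```

```text
(no output)
```

View pics/t_cab.png

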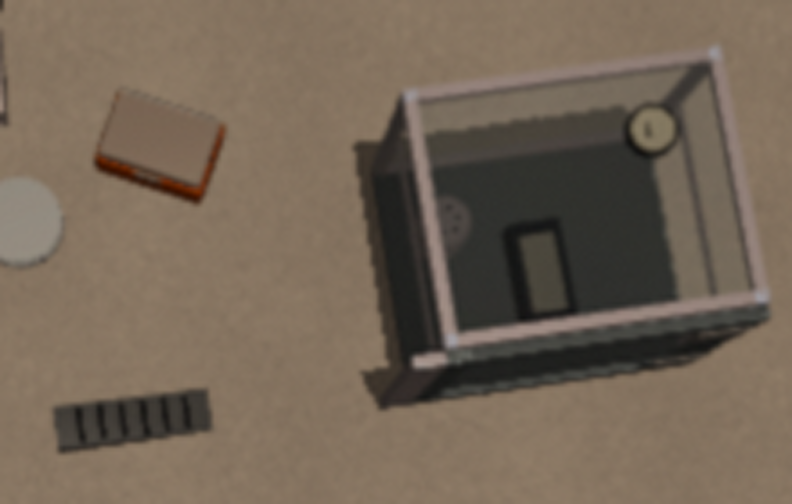

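View pics/s_cab.png

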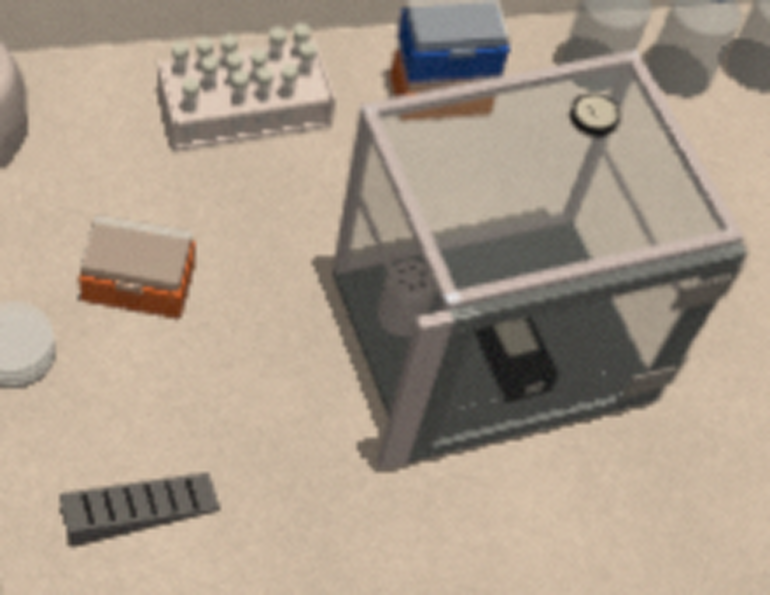

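The pictures confirm it. The grey wedge's thick end is on the left (thin end toward the cabinet, world -y). The box lies inside near the front, and the lip is at the front-left of the cabinet. Next I triangulate.

```bash
python3 - <<'E'
from h import *
T=get_calibration('top');S=get_calibration('scene')
t=lambda p:((p[0]+.5)/3.6-.5+220,(p[1]+.5)/3.6-.5+110)
s=lambda p:((p[0]+.5)/3.5-.5+220,(p[1]+.5)/3.5-.5+90)
pts={'FL':((450,342),(450,300)),'BL':((409,95),(365,108)),'BR':((715,52),(635,58)),'FR':((762,297),(740,240)),
'lip':((428,360),(433,318)),'w_thickA':((55,408),(62,495)),'w_thickB':((60,451),(69,532)),'w_thinA':((208,391),(208,476)),'w_thinB':((211,428),(217,508)),
'label_back':((540,232),(514,321)),'label_front':((551,312),(528,354))}
for k,(a,b) in pts.items():
    X,e=tri([ray(T,t(a)),ray(S,s(b))]);print(k,X.round(4),np.round(e,4))
print('corners at z=.3')
for k in ('FL','BL','BR','FR'): print(k,onz(T,t(pts[k][0]),.297).round(4),onz(S,s(pts[k][1]),.297).round(4))
# tray
for uv in [(153,217),(213,214),(217,253),(154,258)]: print('tray',onz(T,uv,.016).round(3))
E
python3 - <<'E'
import cv2
a=cv2.imread('pics/top0.png')
cv2.imwrite('pics/t_tray.png',cv2.resize(a[130:310,90:290],None,fx=3.3,fy=3.3,interpolation=2))
E
```

```text
FL [ 0.5256 -0.1609  0.2969] [0.0011 0.0011]
BL [ 0.7513 -0.1239  0.2999] [0.0019 0.0019]
BR [ 0.798  -0.4086  0.2945] [0.0011 0.0011]
FR [ 0.571  -0.4476  0.2893] [0.0022 0.0022]
lip [ 0.5091 -0.1418  0.2959] [0.0006 0.0006]
w_thickA [0.4931 0.2046 0.0402] [0.0009 0.0009]
w_thickB [0.4487 0.1991 0.0458] [0.0018 0.0018]
w_thinA [ 5.187e-01  4.940e-02 -3.000e-04] [0.002 0.002]
w_thinB [0.4796 0.0452 0.0022] [0.0013 0.0013]
label_back [ 0.6927 -0.3147 -0.0185] [0.0112 0.0112]
label_front [ 0.5947 -0.299   0.0676] [0.0011 0.0011]
corners at z=.3
FL [ 0.5252 -0.162   0.297 ] [ 0.5259 -0.1598  0.297 ]
BL [ 0.7517 -0.1261  0.297 ] [ 0.7542 -0.1228  0.297 ]
BR [ 0.7976 -0.4068  0.297 ] [ 0.7954 -0.4083  0.297 ]
FR [ 0.5706 -0.4432  0.297 ] [ 0.565  -0.4452  0.297 ]
tray [0.514 0.51  0.016]
tray [0.528 0.287 0.016]
tray [0.384 0.269 0.016]
tray [0.362 0.5   0.016]
```

View pics/t_tray.png

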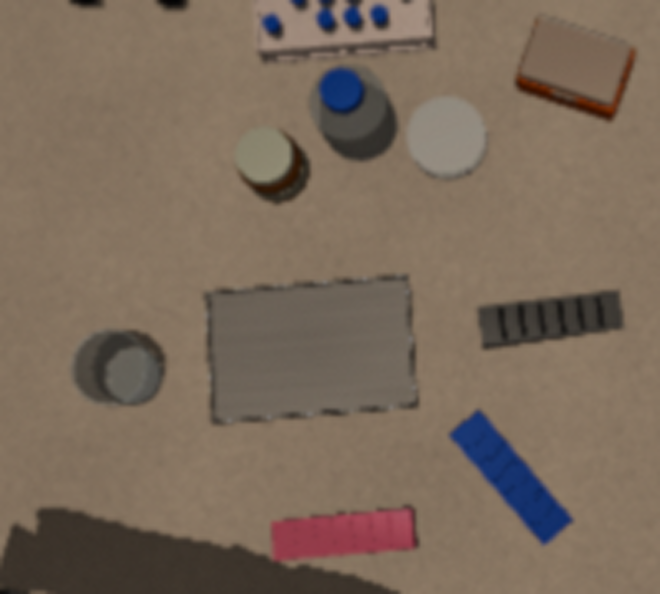

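```bash
cat >> h.py <<'E'
def plan(P,rpy=None,n=None,step=3.5,ang=0.1):
    """print per-row tool-frame shift (cm) & turn for straight move to P, rpy"""
    s=read_state();p=np.array(s['ee_pos']);R0=R.from_euler('xyz',s['ee_rot'],degrees=True)
    R1=R.from_euler('xyz',rpy,degrees=True) if rpy is not None else R0
    P=np.array(P,float);rv=(R0.inv()*R1).as_rotvec()
    n=n or int(np.ceil(max(np.linalg.norm(P-p)*100/step,np.linalg.norm(rv)/ang,1)))
    print('n',n,'turn/row',np.round(rv/n,3),'pos',p.round(4),'rot',np.round(s['ee_rot'],1))
    for i in range(n):
        Ri=R0*R.from_rotvec(rv*i/n)
        print(np.round(Ri.inv().apply((P-p)/n)*100,2).tolist(),end=' ')
    print()
E
python3 - <<'E'
from h import *
T=get_calibration('top')
for p in [(207,292),(407,277),(416,405),(214,422)]: print(onz(T,((p[0]+.5)/3.3-.5+90,(p[1]+.5)/3.3-.5+130),.016).round(4))
plan([.476,.175,.15],[180,0,100.3])
E
```

```text
[0.5095 0.5125 0.016 ]
[0.53   0.2875 0.016 ]
[0.3859 0.2733 0.016 ]
[0.3634 0.4983 0.016 ]
n 16 turn/row [-0.     0.     0.072] pos [0.1587 0.6298 0.2048] rot [-179.9    0.   165.9]
[-2.62, -2.27, 0.35] [-2.77, -2.08, 0.35] [-2.91, -1.88, 0.35] [-3.04, -1.66, 0.34] [-3.15, -1.44, 0.34] [-3.25, -1.21, 0.34] [-3.33, -0.98, 0.34] [-3.39, -0.74, 0.34] [-3.43, -0.49, 0.34] [-3.46, -0.25, 0.34] [-3.47, 0.0, 0.34] [-3.46, 0.25, 0.34] [-3.43, 0.5, 0.34] [-3.39, 0.74, 0.34] [-3.32, 0.98, 0.34] [-3.25, 1.21, 0.34]
```

```bash
python3 -m pendant '[[[-2.6,-2.3,0.3],[0,0,0.07],-1],[[-2.8,-2.1,0.3],[0,0,0.07],-1],[[-2.9,-1.9,0.3],[0,0,0.07],-1],[[-3.0,-1.7,0.3],[0,0,0.07],-1],[[-3.2,-1.4,0.3],[0,0,0.07],-1],[[-3.3,-1.2,0.3],[0,0,0.07],-1],[[-3.3,-1.0,0.3],[0,0,0.07],-1],[[-3.4,-0.7,0.3],[0,0,0.07],-1],[[-3.4,-0.5,0.3],[0,0,0.07],-1],[[-3.5,-0.2,0.3],[0,0,0.07],-1],[[-3.5,0,0.3],[0,0,0.07],-1],[[-3.5,0.2,0.3],[0,0,0.07],-1],[[-3.4,0.5,0.3],[0,0,0.07],-1],[[-3.4,0.7,0.3],[0,0,0.07],-1],[[-3.3,1.0,0.3],[0,0,0.07],-1],[[-3.2,1.2,0.3],[0,0,0.07],-1]]'; python3 - <<'E'
from h import *
plan([.476,.175,.15],[180,0,100.3])
E
```

```text
clock: 1.48
ee_pos: [0.4771, 0.1601, 0.1493]
ee_rot: [-179.7, -0.3, 99.7]
wrist_force: [0.2, -0.3, 0.4]
grip_width: 0.094
n 1 turn/row [-0.006 -0.005 -0.011] pos [0.4771 0.1601 0.1493] rot [-179.7   -0.3   99.7]
[1.49, 0.14, -0.06]
```

```bash
python3 -m pendant '[[[1.5,0,0],[0,0,0],-1],[[0,0,0],[0,0,0],-1]]'; python3 - <<'E'
from h import *
c=get_calibration('wrist');im=read_camera('wrist');save('w1',im)
t=read_camera('top');save('t1',t,(200,170,330,300),4);s=read_camera('scene');save('s1',s,(200,180,330,290),4)
import pickle;pickle.dump((c,im),open('w1.pkl','wb'))
plan([.476,.175,.15],[180,0,100.3])
E
```

```text
clock: 1.65
ee_pos: [0.4799, 0.1647, 0.149]
ee_rot: [-179.8, 0.0, 98.5]
wrist_force: [-0.3, 1.0, 0.3]
grip_width: 0.0936
n 1 turn/row [-0.003  0.002 -0.029] pos [0.4794 0.1635 0.1494] rot [-1.798e+02  1.000e-01  9.860e+01]
[1.19, -0.16, -0.06]
```

View pics/w1.png

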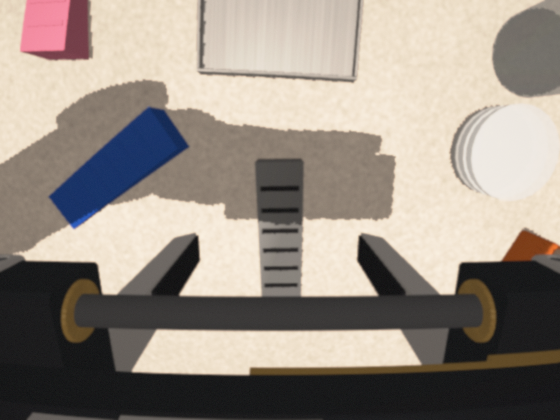

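The wrist view shows the wedge lying in line with the jaws. Its thick end's top edge runs from (257,160) to (302,160) and its thin end lies under the gripper. I'll cast those points.

```bash
python3 - <<'E'
from h import *
import pickle
c,im=pickle.load(open('w1.pkl','rb'))
A,B=onz(c,(257,160),.0),onz(c,(302,160),.0)
print(onz(c,(257,160),.04),onz(c,(302,160),.04),onz(c,(263,296),.005),onz(c,(299,296),.01))
T=get_calibration('top')
t=lambda p:((p[0]+.5)/3.6-.5+220,(p[1]+.5)/3.6-.5+110)
X,e=tri([ray(c,(257,160)),ray(T,t((60,451)))]);print(X,e)
X,e=tri([ray(c,(302,160)),ray(T,t((55,408)))]);print(X,e)
E
```

```text
[0.45481036 0.20449708 0.04      ] [0.49443541 0.21041989 0.04      ] [0.47917652 0.05422416 0.005     ] [0.51794426 0.06279481 0.01      ]
[ 0.45295919  0.20043403 -0.00084546] [np.float64(0.0006459690274933511), np.float64(0.0006459690274933997)]
[ 0.49899287  0.20688977 -0.01050671] [np.float64(0.00042932367685749053), np.float64(0.0004293236768573924)]
```

```bash
python3 -m pendant '[[[1.2,0,3.0],[0,0,0],-1],[[0.1,0,3.5],[0,0,0],-1],[[0,0,3.5],[0,0,0],-1],[[0,0,2.5],[0,0,0],-1],[[0,0,0.5],[0,0,0],-1]]'; python3 - <<'E'
from h import *
plan([.478,.176,.008],[180,0,99.3])
E
```

```text
clock: 2.22
ee_pos: [0.479, 0.183, 0.0189]
ee_rot: [179.6, -0.2, 99.3]
wrist_force: [-0.0, 0.1, -0.5]
grip_width: 0.0938
n 1 turn/row [ 0.007 -0.003  0.   ] pos [0.479  0.183  0.0189] rot [179.6  -0.2  99.3]
[-0.68, -0.22, 1.09]
```

```bash
python3 -m pendant '[[[-0.6,-0.1,0.7],[0,0,0],-1],[[-0.1,0,0.3],[0,0,0],-1],[[0,0,0],[0,0,0],-1],[[0,0,0],[0,0,0],1],[[0,0,0],[0,0,0],1],[[0,0,0],[0,0,0],1],[[0,0,0],[0,0,0],1],[[0,0,0],[0,0,0],1]]' 45; python3 - <<'E'
from h import *
plan([.478,.176,.008],[180,0,99.3])
E
```

```text
clock: 2.88
ee_pos: [0.481, 0.1777, 0.013]
ee_rot: [179.2, -0.3, 99.6]
wrist_force: [0.5, 0.1, 0.6]
grip_width: 0.0641
n 1 turn/row [ 0.013 -0.005  0.004] pos [0.481  0.1777 0.013 ] rot [179.2  -0.3  99.6]
[-0.12, -0.33, 0.49]
```

```bash
python3 -m pendant '[[[0,-0.2,0.4],[0.013,0,0],1],[[0,0,0],[0,0,0],1],[[0,0,0],[0,0,0],1],[[0,0,0],[0,0,0],1],[[0,0,0],[0,0,0],1],[[0,0,0],[0,0,0],1]]' 45; python3 - <<'E'
from h import *
plan([.478,.176,.008],[180,0,99.3])
E
```

```text
clock: 3.38
ee_pos: [0.4793, 0.1779, 0.0094]
ee_rot: [-180.0, -0.3, 99.6]
wrist_force: [-0.2, -0.3, 0.9]
grip_width: 0.0437
n 1 turn/row [-0.    -0.006  0.004] pos [0.4793 0.1779 0.0094] rot [-180.    -0.3   99.6]
[-0.16, -0.16, 0.14]
```

```bash
python3 - <<'E'
from h import *
plan([.611,.004,.06],[180,0,58.9],n=9)
E
```

```text
n 9 turn/row [-0.    -0.001  0.079] pos [0.4793 0.1779 0.0094] rot [-180.    -0.3   99.6]
[-2.14, 1.12, -0.57] [-2.05, 1.29, -0.57] [-1.94, 1.45, -0.57] [-1.82, 1.59, -0.57] [-1.69, 1.73, -0.57] [-1.55, 1.86, -0.57] [-1.4, 1.98, -0.57] [-1.24, 2.08, -0.56] [-1.07, 2.17, -0.56]
```

```bash
python3 -m pendant '[[[0,0,-2],[0,0,0],1],[[0,0,-2.5],[0,0,0],1],[[-2.1,1.1,-0.5],[0,0,0.08],1],[[-2.0,1.3,0],[0,0,0.08],1],[[-1.9,1.4,0],[0,0,0.08],1],[[-1.8,1.6,0],[0,0,0.08],1],[[-1.7,1.7,0],[0,0,0.08],1],[[-1.5,1.9,0],[0,0,0.08],1],[[-1.4,2.0,0],[0,0,0.08],1],[[-1.2,2.1,0],[0,0,0.08],1],[[-1.1,2.2,0],[0,0,0.08],1],[[0,0,0],[0,0,0],1],[[0,0,0],[0,0,0],1]]'; python3 - <<'E'
from h import *
im=read_camera('top');save('t2',im,(230,110,440,250),3.6);im=read_camera('scene');save('s2',im,(230,90,440,260),3.6)
import pickle
plan([.611,.004,.06],[180,0,58.9])
E
```

```text
clock: 4.47
ee_pos: [0.6082, -0.0022, 0.0538]
ee_rot: [-179.3, 0.2, 56.7]
wrist_force: [-0.5, 1.3, -1.9]
grip_width: 0.044
n 1 turn/row [-0.013  0.004 -0.037] pos [ 0.6079 -0.0017  0.054 ] rot [-179.3    0.2   56.8]
[0.64, -0.06, -0.6]
```

View pics/t2.png

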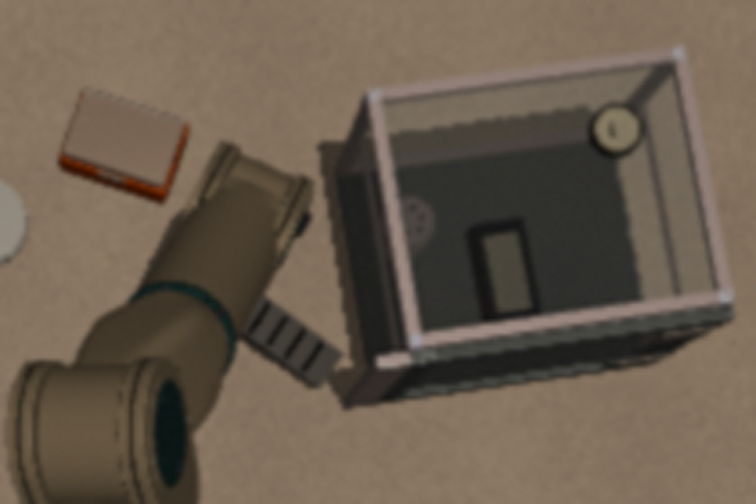

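View pics/s2.png

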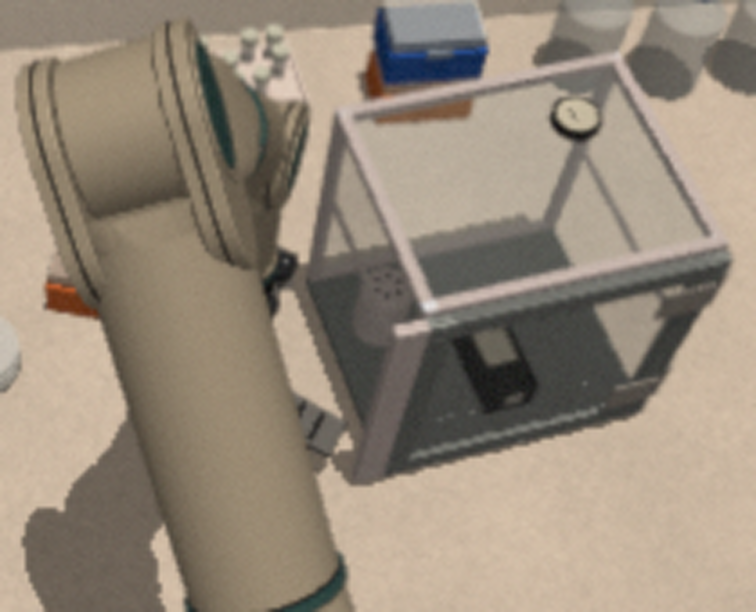

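The wedge is held with its tip end pointing at the lip: in the top crop the tip edge runs from (318,386) to (341,353), and the lip's foot is at about (347,405).

```bash
python3 - <<'E'
from h import *
T=get_calibration('top');S=get_calibration('scene')
t=lambda p:((p[0]+.5)/3.6-.5+230,(p[1]+.5)/3.6-.5+110)
s=lambda p:((p[0]+.5)/3.6-.5+230,(p[1]+.5)/3.6-.5+90)
st=read_state();Rt=rot(st['ee_rot'])
Ms=[]
for a,b in (((318,386),(330,455)),((341,353),(345,427))):
    X,e=tri([ray(T,t(a)),ray(S,s(b))]);X2=onz(T,t(a),.0485);print(X.round(4),np.round(e,4),X2.round(4),'tool',(Rt.T@(X2-st['ee_pos'])).round(4))
ca=np.radians(8.9);C=np.array([.661,-.2845,0]);Rc=R.from_euler('z',8.9,degrees=True).as_matrix()
print('tip in cab',[(Rc.T@(onz(T,t(a),.0485)-C)).round(4) for a in((318,386),(341,353))])
print('lip foot from top view', (Rc.T@(onz(T,t((345,406)),.012)-C)).round(4),onz(T,t((345,406)),.012))
print('lip foot inner',(Rc.T@(onz(T,t((333,377)),.012)-C)).round(4))
P=C+Rc@np.array([-.134,.178,.012]);print('pred outer lip foot',proj(T,P),'obs',t((345,406)))
E
```

```text
[ 0.5188 -0.1011  0.0477] [0.0012 0.0012] [ 0.5191 -0.0999  0.0485] tool [-0.1308 -0.0205  0.0063]
[ 0.5552 -0.1251  0.0359] [0.0005 0.0005] [ 0.5534 -0.1233  0.0485] tool [-0.1316  0.021   0.0058]
tip in cab [array([-0.1117,  0.2044,  0.0485]), array([-0.0814,  0.176 ,  0.0485])]
lip foot from top view [-0.1317  0.1757  0.012 ] [ 0.50371153 -0.13128954  0.012     ]
lip foot inner [-0.1     0.1833  0.012 ]
pred outer lip foot [324.95814168 223.11209643] obs (325.47222222222223, 222.41666666666666)
```

```bash
cat >> h.py <<'E'
YAWC=8.9;C=np.array([.661,-.2845,0]);Rc=R.from_euler('z',YAWC,degrees=True).as_matrix()
TIP=.131
def tcp_pose(tipcab,a,z):
    tip=np.array([tipcab[0],tipcab[1],0]);g=tip+TIP*np.array([np.cos(a),np.sin(a),0])
    w=C+Rc@g;w[2]=z;return w,[180,0,np.degrees(a)+YAWC]
def plans(wps):
    s=read_state();p=np.array(s['ee_pos']);R0=R.from_euler('xyz',s['ee_rot'],degrees=True)
    print('pos',p.round(4),'rot',np.round(s['ee_rot'],1))
    out=[]
    for P,rpy in wps:
        R1=R.from_euler('xyz',rpy,degrees=True);P=np.array(P)
        d=R0.inv().apply(P-p)*100;rv=(R0.inv()*R1).as_rotvec()
        out.append(f'[[{d[0]:.1f},{d[1]:.1f},{d[2]:.1f}],[{rv[0]:.2f},{rv[1]:.2f},{rv[2]:.2f}]]');p,R0=P,R1
    print(*out,sep='\n')
H=np.array([-.120,-.148])
def e(t): return np.array([-np.sin(t),np.cos(t)])
def i_(t): return np.array([np.cos(t),np.sin(t)])
def edge(t): return H+.326*e(t)-.001*i_(t)
def radius_pose(t,r,z,gap=0): return tcp_pose(H+r*e(t)+(-.001+gap)*i_(t),t,z)
E
python3 - <<'E'
from h import *
a=np.radians(50)
plans([tcp_pose((-.090,.191),a,.034)])
E
```

```text
pos [ 0.6079 -0.0017  0.054 ] rot [-179.3    0.2   56.8]
[[0.5,-0.0,2.0],[-0.01,0.00,-0.04]]
```

```bash
python3 -m pendant '[[[0.5,0,1.0],[-0.01,0,-0.04],1],[[0,0,1.0],[0,0,0],1],[[0,0,0],[0,0,0],1]]'; python3 - <<'E'
from h import *
a=np.radians(50)
w=[tcp_pose((-.090,.191),a,.034)]
n=-e(a)*0+np.array([-np.sin(a),np.cos(a)])
# phase1
for th,u in zip(np.radians([0,3,6,9,12,16,20]),np.array([15,14,13,11,8,4,0])/1000.):
    w.append(tcp_pose(edge(th)-u*n,a,.034))
plans(w)
E
```

```text
clock: 4.82
ee_pos: [0.6087, 0.006, 0.033]
ee_rot: [-179.7, 0.2, 59.4]
wrist_force: [-0.0, -0.4, -2.6]
grip_width: 0.0437
pos [0.6087 0.006  0.033 ] rot [-179.7    0.2   59.4]
[[-0.2,0.3,-0.1],[-0.01,0.00,0.01]]
[[-3.0,-0.0,-0.0],[0.00,0.00,0.00]]
[[-1.1,-1.4,-0.0],[0.00,0.00,0.00]]
[[-1.2,-1.3,-0.0],[0.00,0.00,0.00]]
[[-1.3,-1.3,-0.0],[0.00,0.00,0.00]]
[[-1.3,-1.4,-0.0],[0.00,0.00,0.00]]
[[-1.8,-1.7,-0.0],[0.00,0.00,0.00]]
[[-1.9,-1.6,-0.0],[0.00,0.00,0.00]]
```

```bash
python3 -m pendant '[[[-0.2,0.3,0],[0,0,0.01],1],[[-1.0,0,0],[0,0,0],1],[[-1.0,0,0],[0,0,0],1],[[-1.0,0,0],[0,0,0],1],[[-0.6,-0.7,0],[0,0,0],1],[[-0.6,-0.7,0],[0,0,0],1],[[-0.6,-0.6,0],[0,0,0],1],[[-0.6,-0.7,0],[0,0,0],1]]'; python3 - <<'E'
from h import *
im=read_camera('top');save('t3',im,(230,110,440,250),3.6)
a=np.radians(50);s=read_state();g=Rc.T@(s['ee_pos']-C);yw=np.radians(s['ee_rot'][2]-YAWC);print('tip cab',g[:2]-TIP*i_(yw),np.degrees(yw))
n=e(a);w=[]
for th,u in zip(np.radians([6,9,12,16,20]),np.array([13,11,8,4,0])/1000.):
    w.append(tcp_pose(edge(th)-u*n,a,.034))
plans(w)
E
```

```text
clock: 5.48
ee_pos: [0.5565, -0.031, 0.0345]
ee_rot: [-179.7, -0.1, 58.6]
wrist_force: [1.0, 0.7, -2.4]
grip_width: 0.0435
tip cab [-0.15180515  0.16630512] 49.662810445107446
pos [ 0.5536 -0.0319  0.0345] rot [-179.5   -0.    58.6]
[[0.5,0.3,0.0],[-0.01,-0.00,-0.01]]
[[-1.3,-1.3,-0.0],[0.00,0.00,0.00]]
[[-1.3,-1.4,-0.0],[0.00,0.00,0.00]]
[[-1.8,-1.7,-0.0],[0.00,0.00,0.00]]
[[-1.9,-1.6,-0.0],[0.00,0.00,0.00]]
```

View pics/t3.png

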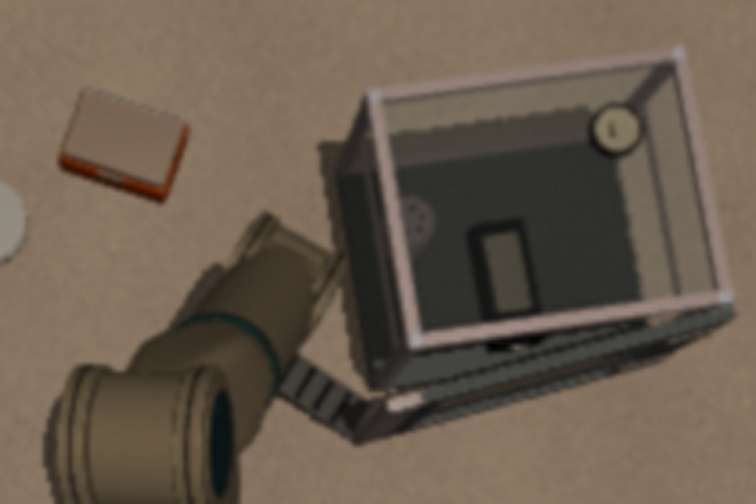

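The door is cracked open about 8°, with the wedge tip against the lip at (360,430). I'll continue.

```bash
python3 -m pendant '[[[-0.4,-0.5,0],[0,0,0],1],[[-0.6,-0.6,0],[0,0,0],1],[[-0.7,-0.7,0],[0,0,0],1],[[-0.7,-0.7,0],[0,0,0],1],[[-0.9,-0.8,0],[0,0,0],1],[[-0.9,-0.8,0],[0,0,0],1],[[-0.9,-0.8,0],[0,0,0],1]]'; python3 - <<'E'
from h import *
im=read_camera('top');save('t4',im,(230,110,440,250),3.6)
a=np.radians(50);s=read_state();g=Rc.T@(s['ee_pos']-C);yw=np.radians(s['ee_rot'][2]-YAWC);print('tip cab',g[:2]-TIP*i_(yw),np.degrees(yw))
n=e(a);w=[]
for th,u in zip(np.radians([16,20,25,30,35,40,45,50]),np.array([4,0,-6,-15,-24,-33,-43,-54])/-1000.):
    # u>0 -> tip inboard of edge along e
    tip=edge(th)-n*u if u<0 else edge(th)-u*e(th)+ (0)*n
    # ensure end face touches edge: place tip so that line passes edge when th<a
    tip=edge(th)-u*n
    w.append(tcp_pose(tip,a,.034))
plans(w)
E
```

```text
clock: 6.12
ee_pos: [0.4863, -0.0541, 0.0369]
ee_rot: [179.8, -0.2, 58.7]
wrist_force: [1.6, 0.4, -1.0]
grip_width: 0.0438
tip cab [-0.22552698  0.15447213] 49.650868298514375
pos [ 0.4826 -0.055   0.0369] rot [-180.    -0.    58.6]
[[1.8,-0.0,0.3],[-0.00,-0.00,-0.01]]
[[-1.9,-0.8,-0.0],[0.00,0.00,0.00]]
[[-2.5,-0.7,-0.0],[0.00,0.00,0.00]]
[[-2.6,-0.2,-0.0],[0.00,0.00,0.00]]
[[-2.7,0.1,0.0],[0.00,0.00,0.00]]
[[-2.8,0.3,0.0],[0.00,0.00,0.00]]
[[-2.8,0.6,0.0],[0.00,0.00,0.00]]
[[-2.8,1.0,0.0],[0.00,0.00,0.00]]
```

View pics/t4.png

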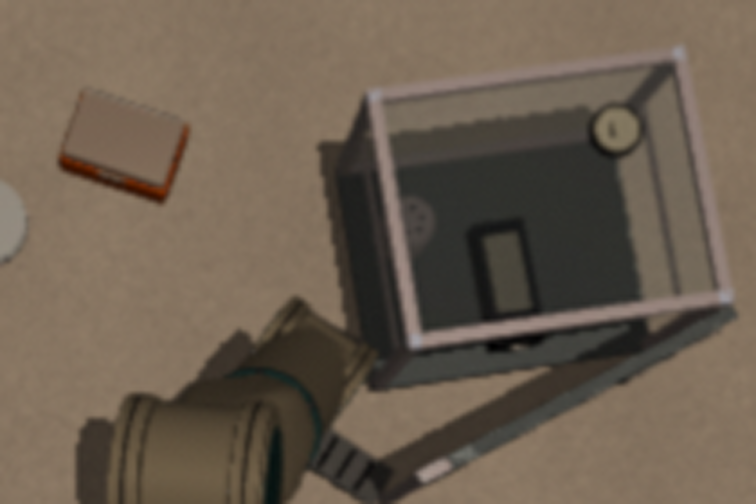

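```bash
python3 -m pendant '[[[-0.6,-0.6,0.1],[0,0,0],1],[[-1.2,-0.3,0.1],[0,0,0],1],[[-1.2,-0.2,0],[0,0,0],1],[[-1.3,-0.1,0],[0,0,0],1],[[-1.3,0,0],[0,0,0],1],[[-1.3,0,0],[0,0,0],1],[[-1.4,0.2,0],[0,0,0],1],[[-1.4,0.2,0],[0,0,0],1],[[-1.4,0.3,0],[0,0,0],1],[[-1.4,0.3,0],[0,0,0],1]]'; python3 - <<'E'
from h import *
im=read_camera('top');save('t5',im,(230,110,440,270),3.6)
s=read_state();g=Rc.T@(s['ee_pos']-C);yw=np.radians(s['ee_rot'][2]-YAWC);tip=g[:2]-TIP*i_(yw);print('tip cab',tip,np.degrees(yw), 'polar r,theta',np.linalg.norm(tip-H),np.degrees(np.arctan2(-(tip-H)[0],(tip-H)[1])), s['wrist_force'])
plans([radius_pose(np.radians(t),.27,.034) for t in (45,50,55,60,65,70,75,80,85,90,95,100)])
E
```

```text
clock: 7.0
ee_pos: [0.4083, -0.1548, 0.0349]
ee_rot: [-179.1, -0.5, 58.7]
wrist_force: [-0.1, 2.3, -1.8]
grip_width: 0.0435
tip cab [-0.31609295  0.06393984] 49.55032913643398 polar r,theta 0.2887402614173091 42.77590506918356 [-1.73109217 -2.89008818 -1.74596413]
pos [ 0.4074 -0.1586  0.035 ] rot [-179.2   -0.4   58.5]
[[-1.4,2.8,0.1],[-0.01,-0.01,0.08]]
[[-2.4,-1.0,-0.0],[0.00,0.00,-0.09]]
[[-2.4,-1.0,-0.0],[0.00,0.00,-0.09]]
[[-2.4,-1.0,-0.0],[-0.00,0.00,-0.09]]
[[-2.4,-1.0,-0.0],[0.00,0.00,-0.09]]
[[-2.4,-1.0,-0.0],[0.00,0.00,-0.09]]
[[-2.4,-1.0,-0.0],[0.00,0.00,-0.09]]
[[-2.4,-1.0,-0.0],[0.00,0.00,-0.09]]
[[-2.4,-1.0,-0.0],[0.00,0.00,-0.09]]
[[-2.4,-1.0,-0.0],[0.00,0.00,-0.09]]
[[-2.4,-1.0,-0.0],[-0.00,0.00,-0.09]]
[[-2.4,-1.0,-0.0],[0.00,0.00,-0.09]]
```

View pics/t5.png

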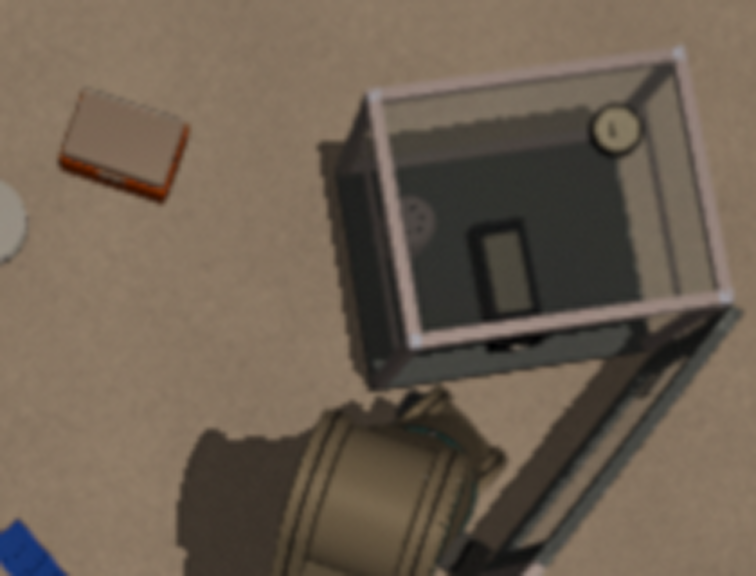

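```bash
python3 -m pendant '[[[-1.2,0.2,0],[0,0,0],1],[[-1.2,0,0],[0,0,0],1],[[-1.2,-0.5,0],[0,0,-0.04],1],[[-1.2,-0.5,0],[0,0,-0.04],1],[[-1.2,-0.5,0],[0,0,-0.04],1],[[-1.2,-0.5,0],[0,0,-0.04],1],[[-1.2,-0.5,0],[0,0,-0.04],1],[[-1.2,-0.5,0],[0,0,-0.04],1],[[-1.2,-0.5,0],[0,0,-0.04],1],[[-1.2,-0.5,0],[0,0,-0.04],1]]'; python3 - <<'E'
from h import *
im=read_camera('top');save('t6',im,(230,170,440,330),3.6)
s=read_state();g=Rc.T@(s['ee_pos']-C);yw=np.radians(s['ee_rot'][2]-YAWC);tip=g[:2]-TIP*i_(yw);print('tip cab',tip,np.degrees(yw), 'polar r,theta',np.linalg.norm(tip-H),np.degrees(np.arctan2(-(tip-H)[0],(tip-H)[1])), s['wrist_force'],s['q'].round(1))
plans([radius_pose(np.radians(t),.27,.034) for t in (75,80,85,90,95,100)])
E
```

```text
clock: 7.88
ee_pos: [0.3198, -0.2481, 0.0349]
ee_rot: [-179.1, -1.1, 77.8]
wrist_force: [1.1, 2.1, -1.1]
grip_width: 0.0439
tip cab [-0.38091255 -0.03580166] 68.76877483467979 polar r,theta 0.2840137749894492 66.73119315961263 [-1.17674044 -2.57879197 -1.90803968] [ 29.6  37.    7.5 131.6 -21.6  13.8  44.4]
pos [ 0.3182 -0.2508  0.035 ] rot [-179.1   -1.    77.7]
[[-4.1,0.1,0.0],[-0.02,-0.02,-0.11]]
[[-2.4,-1.0,-0.0],[0.00,0.00,-0.09]]
[[-2.4,-1.0,-0.0],[0.00,0.00,-0.09]]
[[-2.4,-1.0,-0.0],[0.00,0.00,-0.09]]
[[-2.4,-1.0,-0.0],[-0.00,0.00,-0.09]]
[[-2.4,-1.0,-0.0],[0.00,0.00,-0.09]]
```

View pics/t6.png

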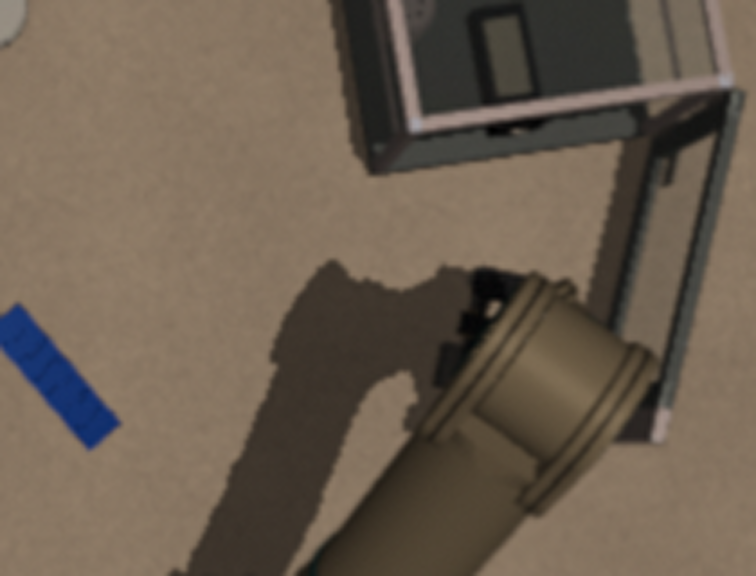

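```bash
python3 - <<'E'
from h import *
for rr in(.22,.24,.26,.28): print(rr,[ (t,round(float(np.linalg.norm(radius_pose(np.radians(t),rr,.03)[0][:2])),3)) for t in (67,70,75,80,85,90,95,100,105)])
plans([radius_pose(np.radians(t),r_,.034) for t,r_ in ((68,.26),(72,.245),(76,.24),(80,.24),(84,.24),(88,.24),(92,.24),(96,.245),(100,.25))])
E
```

```text
0.22 [(67, 0.469), (70, 0.467), (75, 0.467), (80, 0.469), (85, 0.475), (90, 0.483), (95, 0.494), (100, 0.507), (105, 0.523)]
0.24 [(67, 0.45), (70, 0.449), (75, 0.45), (80, 0.454), (85, 0.462), (90, 0.472), (95, 0.485), (100, 0.501), (105, 0.519)]
0.26 [(67, 0.432), (70, 0.431), (75, 0.434), (80, 0.44), (85, 0.449), (90, 0.462), (95, 0.478), (100, 0.495), (105, 0.515)]
0.28 [(67, 0.413), (70, 0.414), (75, 0.418), (80, 0.426), (85, 0.438), (90, 0.453), (95, 0.47), (100, 0.491), (105, 0.513)]
pos [ 0.3182 -0.2508  0.035 ] rot [-179.1   -1.    77.7]
[[-0.8,2.6,0.0],[-0.02,-0.02,0.01]]
[[-1.7,0.7,0.0],[-0.00,0.00,-0.07]]
[[-1.7,-0.3,-0.0],[0.00,0.00,-0.07]]
[[-1.7,-0.8,-0.0],[0.00,0.00,-0.07]]
[[-1.7,-0.8,-0.0],[0.00,0.00,-0.07]]
[[-1.7,-0.8,-0.0],[0.00,0.00,-0.07]]
[[-1.7,-0.8,-0.0],[-0.00,0.00,-0.07]]
[[-1.7,-1.3,-0.0],[0.00,0.00,-0.07]]
[[-1.8,-1.3,-0.0],[0.00,0.00,-0.07]]
```

```bash
python3 -m pendant '[[[-0.4,1.3,0],[-0.01,-0.01,0],1],[[-0.4,1.3,0],[-0.01,-0.01,0],1],[[-0.9,0.4,0],[0,0,-0.03],1],[[-0.9,0.4,0],[0,0,-0.03],1],[[-0.9,-0.1,0],[0,0,-0.03],1],[[-0.9,-0.1,0],[0,0,-0.03],1],[[-0.9,-0.3,0],[0,0,-0.04],1],[[-0.9,-0.3,0],[0,0,-0.04],1],[[-0.9,-0.4,0],[0,0,-0.04],1],[[-0.9,-0.4,0],[0,0,-0.04],1]]'; python3 - <<'E'
from h import *
im=read_camera('top');save('t7',im,(230,170,440,330),3.6)
s=read_state();g=Rc.T@(s['ee_pos']-C);yw=np.radians(s['ee_rot'][2]-YAWC);tip=g[:2]-TIP*i_(yw);print('tip cab',tip,np.degrees(yw), 'polar r,theta',np.linalg.norm(tip-H),np.degrees(np.arctan2(-(tip-H)[0],(tip-H)[1])), s['wrist_force'],s['q'].round(1))
plans([radius_pose(np.radians(t),r_,.034) for t,r_ in ((84,.24),(88,.24),(92,.24),(96,.24),(100,.24),(104,.24))])
E
```

```text
clock: 8.77
ee_pos: [0.3294, -0.3338, 0.0325]
ee_rot: [-179.6, -0.5, 95.2]
wrist_force: [-2.0, 2.6, -1.7]
grip_width: 0.0438
tip cab [-0.34437839 -0.13129725] 86.32358829750656 polar r,theta 0.2249992060626629 85.74274912108329 [-0.86051895 -2.43870829 -1.54302773] [ 38.3  39.2   5.8 122.6 -11.   19.   58.4]
pos [ 0.3292 -0.337   0.0327] rot [-179.7   -0.2   95.2]
[[0.6,-1.0,-0.1],[-0.01,-0.00,0.04]]
[[-1.7,-0.8,-0.0],[0.00,0.00,-0.07]]
[[-1.7,-0.8,-0.0],[-0.00,0.00,-0.07]]
[[-1.7,-0.8,-0.0],[0.00,0.00,-0.07]]
[[-1.7,-0.8,-0.0],[0.00,0.00,-0.07]]
[[-1.7,-0.8,-0.0],[0.00,0.00,-0.07]]
```

View pics/t7.png

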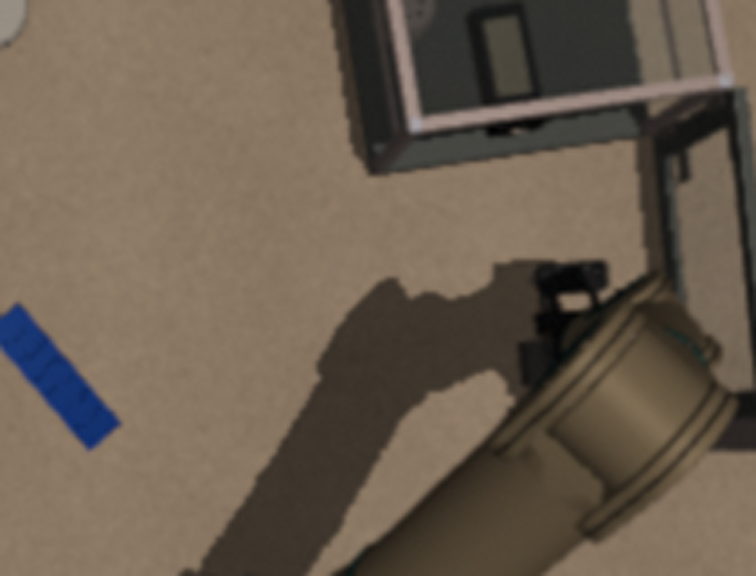

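```bash
python3 -m pendant '[[[-0.5,-0.8,0],[0,0,0],1],[[-0.8,-0.6,0],[0,0,-0.03],1],[[-0.9,-0.4,0],[0,0,-0.04],1],[[-0.9,-0.4,0],[0,0,-0.04],1],[[-0.9,-0.4,0],[0,0,-0.04],1],[[-0.9,-0.4,0],[0,0,-0.04],1],[[-0.9,-0.4,0],[0,0,-0.04],1],[[-0.5,-0.2,0],[0,0,-0.02],1],[[0,0,0],[0,0,0],1]]'; python3 - <<'E'
from h import *
im=read_camera('top');save('t8',im,(270,170,480,330),3.6)
im=read_camera('scene');save('s8',im,(270,130,480,290),3.6)
s=read_state();g=Rc.T@(s['ee_pos']-C);yw=np.radians(s['ee_rot'][2]-YAWC);tip=g[:2]-TIP*i_(yw);print('tip cab',tip,np.degrees(yw), 'polar r,theta',np.linalg.norm(tip-H),np.degrees(np.arctan2(-(tip-H)[0],(tip-H)[1])), s['wrist_force'],s['q'].round(1))
plans([radius_pose(np.radians(t),r_,.034) for t,r_ in ((100,.23),(104,.23))])
E
```

```text
clock: 9.57
ee_pos: [0.3069, -0.4072, 0.0311]
ee_rot: [-179.5, -0.6, 110.7]
wrist_force: [-0.9, 3.1, -1.6]
grip_width: 0.0437
tip cab [-0.34188372 -0.19314128] 101.79020411881605 polar r,theta 0.2264290650613079 101.49963445672545 [-1.26327271  2.15810513 -0.87887878] [ 48.3  40.9   1.9 116.5  -2.5  23.5  72.7]
pos [ 0.3068 -0.4057  0.0311] rot [-179.5   -0.7  110.7]
[[0.5,0.1,-0.3],[-0.01,-0.01,0.03]]
[[-1.6,-0.9,-0.0],[0.00,0.00,-0.07]]
```

View pics/t8.png

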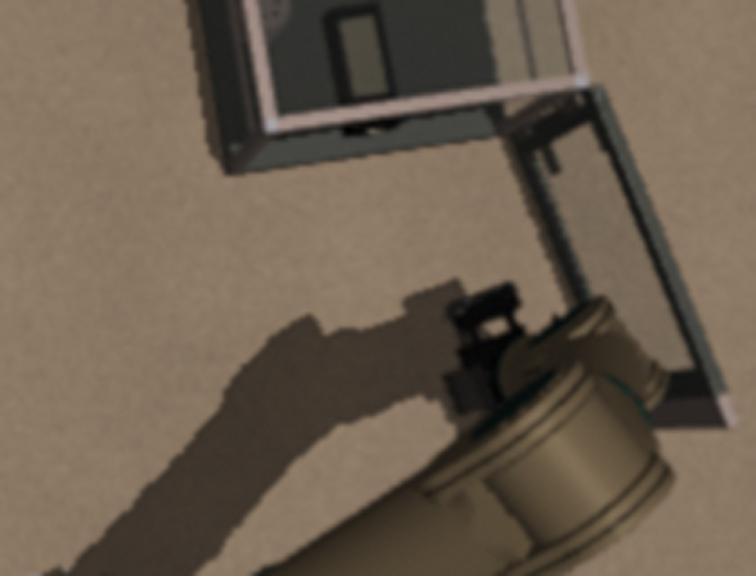

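View pics/s8.png

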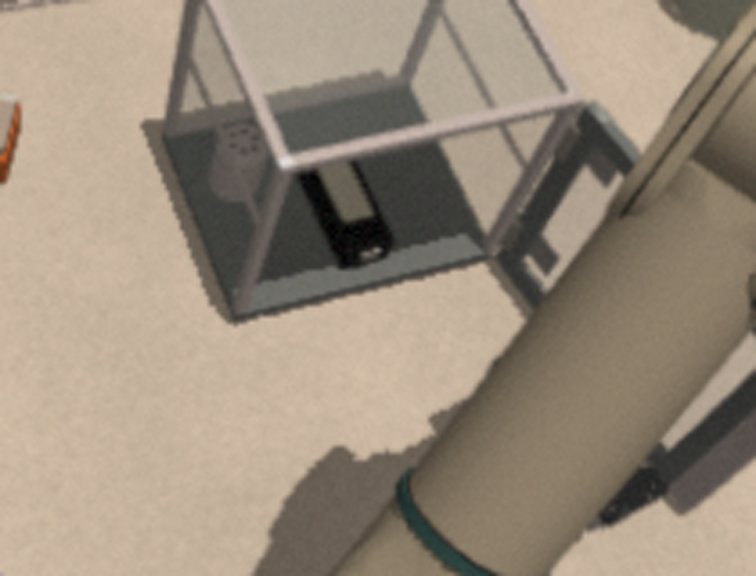

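The door is past square, and the tip bears on its inner face. Next I lower the wedge so the tip slips under.

```bash
python3 -m pendant '[[[0,0,0.6],[0,0,0],1],[[0,0,0.6],[0,0.01,0],1],[[0,0,0.5],[0,0,0],1],[[0,0,0.3],[0,0,0],1],[[0,0,0.2],[0,0,0],1]]'; python3 - <<'E'
from h import *
im=read_camera('top');save('t9',im,(270,170,480,330),3.6)
s=read_state();print(s['ee_pos'],s['ee_rot'],s['wrist_force'])
T=get_calibration('top')
E
```

```text
clock: 10.08
ee_pos: [0.3093, -0.4048, 0.0092]
ee_rot: [-179.6, -1.1, 110.8]
wrist_force: [-8.9, 6.9, 51.0]
grip_width: 0.0438
[ 0.30933687 -0.40485073  0.009281  ] [-179.6195341    -1.11993484  110.77326238] [-4.17510611  3.88448486 15.25611447]
```

View pics/t9.png

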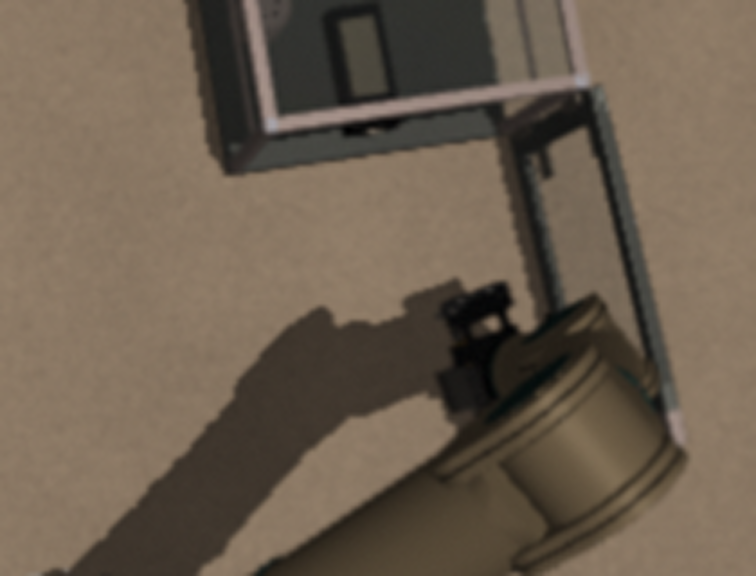

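```bash
python3 -m pendant '[[[-0.4,0,-0.05],[0,0.01,0],1],[[-0.4,0,0],[0,0,0],1],[[0,0,0],[0,0,0],1]]'; python3 - <<'E'
from h import *
im=read_camera('top');save('t10',im,(270,170,480,330),3.6)
s=read_state();print(s['ee_pos'],s['ee_rot'],s['wrist_force'])
T=get_calibration('top')
for p in ((678,430),): 
    w=onz(T,((p[0]+.5)/3.6-.5+270,(p[1]+.5)/3.6-.5+170),.294);g=(Rc.T@(w-C))[:2]-H;print(w,np.linalg.norm(g),np.degrees(np.arctan2(-g[0],g[1])))
E
```

```text
clock: 10.38
ee_pos: [0.3093, -0.4048, 0.0094]
ee_rot: [-179.5, -2.5, 110.7]
wrist_force: [-1.2, -2.8, -1.3]
grip_width: 0.0439
[ 0.30930356 -0.40489157  0.00932603] [-179.51786929   -2.50039807  110.74509992] [-1.86219455  1.93880665  2.62898771]
[ 0.26078786 -0.5213139   0.294     ] 0.31295622767102205 94.40660235673063
```

View pics/t10.png

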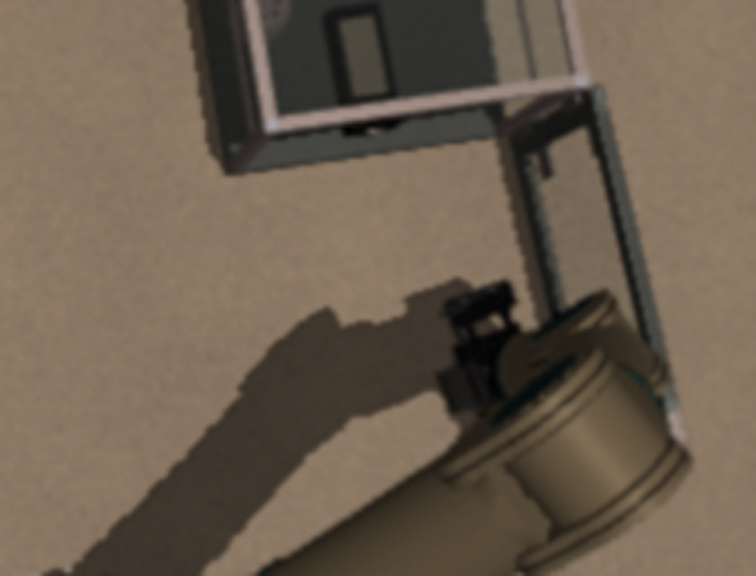

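```bash
python3 -m pendant '[[[0,0,0],[0,-0.03,0],1],[[0,0,0],[0,0,0],1],[[0,0,0],[0,0,0],0.3],[[0,0,0],[0,0,0],0],[[0,0,0],[0,0,0],-0.2],[[0,0,0],[0,0,0],-0.5],[[0,0,0],[0,0,0],-0.5],[[0,0,0],[0,0,0],-0.5]]'; python3 - <<'E'
from h import *
im=read_camera('top');save('t11',im,(270,170,480,330),3.6)
s=read_state();print(s['ee_pos'],s['ee_rot'],s['wrist_force'],s['grip_width'])
im=read_camera('wrist');save('w11',im)
E
```

```text
clock: 11.1
ee_pos: [0.3121, -0.408, 0.0094]
ee_rot: [-179.6, -0.5, 110.8]
wrist_force: [0.2, 0.4, 0.3]
grip_width: 0.069
[ 0.31210562 -0.40804621  0.00939544] [-179.6376477    -0.463746    110.78788959] [ 0.56984313  0.47589357 -0.44167223] 0.07009591398278057
```

View pics/t11.png

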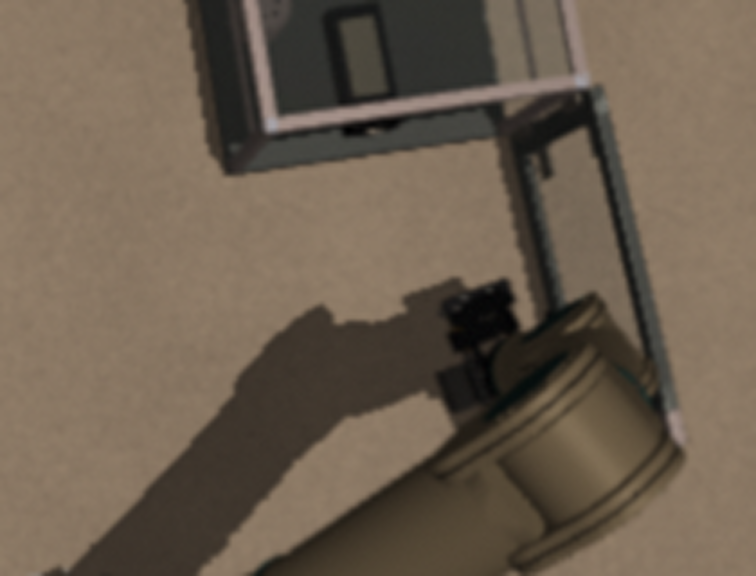

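View pics/w11.png

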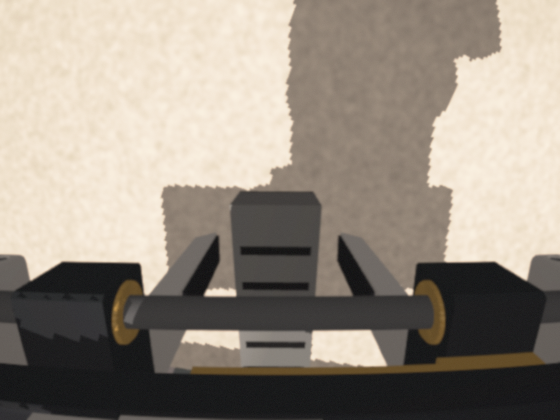

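The jaws are clear of the wedge in the wrist view (wedge at columns 235–320) and the door has not moved. I'll lift away straight up.

```bash
python3 -m pendant '[[[0,0,-0.5],[0,0,0],-0.5],[[0,0,-1],[0,0,0],-0.5],[[0,0,-2],[0,0,0],-0.5],[[0,0,-3],[0,0,0],-0.5],[[0,0,-3],[0,0,0],-0.5],[[0,0,-3],[0,0,0],-1],[[0,0,-3],[0,0,0],-1],[[0,0,0],[0,0,0],-1]]'; python3 - <<'E'
from h import *
im=read_camera('top');save('t12',im,(270,130,480,290),3.6);cv2.imwrite('pics/t12full.png',cv2.cvtColor(im,cv2.COLOR_RGB2BGR))
im=read_camera('scene');save('s12',im,(270,110,480,270),3.6)
im=read_camera('wrist');save('w12',im)
s=read_state();print(s['ee_pos'],s['ee_rot'],s['q'].round(1))
E
```

```text
clock: 11.87
ee_pos: [0.3124, -0.4078, 0.1745]
ee_rot: [-179.6, -0.6, 110.8]
wrist_force: [1.1, -1.0, 0.4]
grip_width: 0.0872
[ 0.31011476 -0.40477054  0.16905806] [-179.4088881    -1.15444998  110.78456317] [ 47.1  28.1   3.1 110.2  -1.9  43.   72. ]
```

View pics/t12.png

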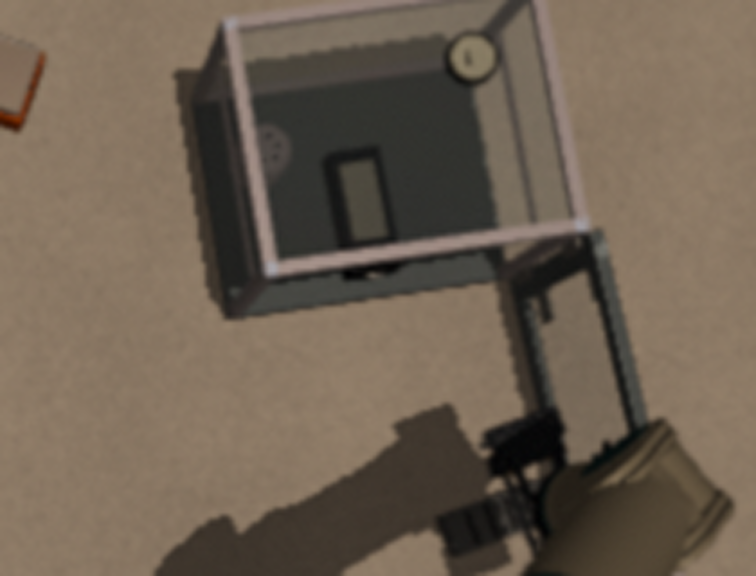

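View pics/s12.png

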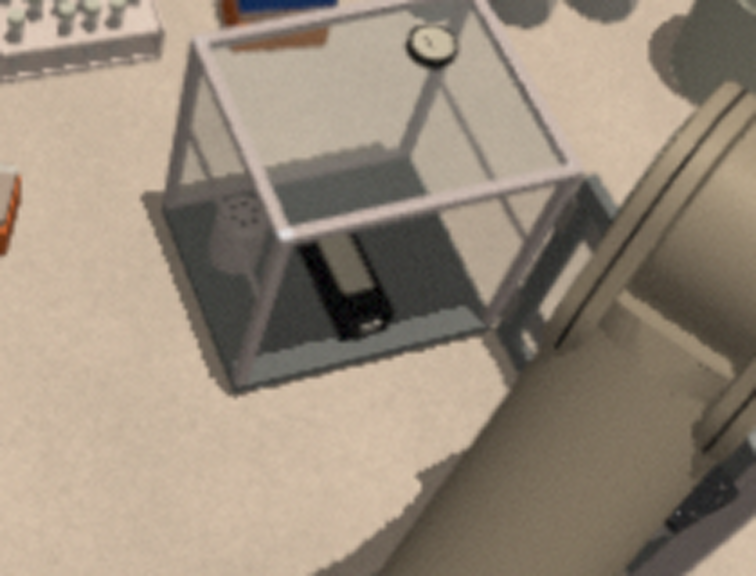

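View pics/w12.png

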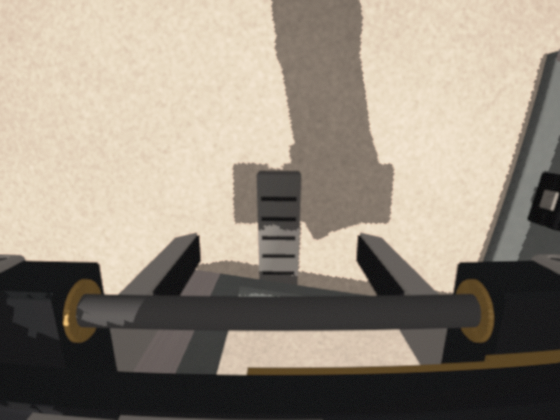

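Step 1's state holds: the wedge alone keeps the door open. Now I locate the box in the two views.

```bash
python3 - <<'E'
from h import *
T=get_calibration('top');S=get_calibration('scene')
t=lambda p:((p[0]+.5)/3.6-.5+270,(p[1]+.5)/3.6-.5+130)
s=lambda p:((p[0]+.5)/3.6-.5+270,(p[1]+.5)/3.6-.5+110)
cab=lambda w:(Rc.T@(w-C)).round(4)
for n,p in dict(backL=(325,158),backR=(379,147),labBL_top=(340,165),labBR=(378,160)).items(): print('top',n,cab(onz(T,t(p),.066)))
for n,p in dict(frontTopL=(340,313),frontTopR=(389,300),frontBotL=(345,340),frontBotR=(390,326),labFL=(348,296),labFR=(381,288)).items(): print('scene',n,cab(onz(S,s(p),.066 if 'Bot' not in n else .026)))
for n,p in dict(botL=(347,277),botR=(405,266)).items(): print('top front',n,cab(onz(T,t(p),.026)))
a=tri([ray(T,t((347,277))),ray(S,s((345,340)))]);print(a[0],cab(a[0]))
w=onz(T,t((640,418)),.294);g=(Rc.T@(w-C))[:2]-H;print('door',np.degrees(np.arctan2(-g[0],g[1])))
E
```

```text
top backL [0.0234 0.029  0.066 ]
top backR [ 0.027  -0.0277  0.066 ]
top labBL_top [0.014 0.015 0.066]
top labBR [ 0.0138 -0.0244  0.066 ]
scene frontTopL [-0.0848  0.0271  0.066 ]
scene frontTopR [-0.0832 -0.0285  0.066 ]
scene frontBotL [-0.0972  0.0174  0.026 ]
scene frontBotR [-0.0936 -0.0356  0.026 ]
scene labFL [-0.0678  0.0114  0.066 ]
scene labFR [-0.0675 -0.026   0.066 ]
top front botL [-0.0958  0.0188  0.026 ]
top front botR [-0.0928 -0.0427  0.026 ]
[ 0.56331271 -0.28188676  0.02467515] [-0.0961  0.0177  0.0247]
door 95.22125729984775
```

```bash
cat >> h.py <<'E'
def gpose(gcab,beta,head_cab=0.,z=None,world=None,hw=None):
    """G point -> TCP pose; jaws horizontal; tool x up/forward"""
    hw=np.radians(YAWC+head_cab if hw is None else hw);b=np.radians(beta)
    h=np.array([np.cos(hw),np.sin(hw),0]);u=np.array([0,0,1.])
    zt=np.cos(b)*h-np.sin(b)*u;xt=np.sin(b)*h+np.cos(b)*u;yt=np.cross(zt,xt)
    M=np.stack([xt,yt,zt],1)
    g=C+Rc@np.array(gcab,float) if world is None else np.array(world,float)
    return g+zt*.0188, R.from_matrix(M).as_euler('xyz',degrees=True).tolist()
def interp(p0,r0,p1,r1,n):
    A=R.from_euler('xyz',r0,degrees=True);B=R.from_euler('xyz',r1,degrees=True);rv=(A.inv()*B).as_rotvec()
    return [(np.array(p0)+(np.array(p1)-p0)*k/n,(A*R.from_rotvec(rv*k/n)).as_euler('xyz',degrees=True)) for k in range(1,n+1)]
E
python3 - <<'E'
from h import *
s=read_state()
P,r_=gpose((-.22,-.006,.14),45);print(P,r_)
p0,r0=s['ee_pos'],s['ee_rot']
p1=np.array([.36,-.24,.24]);r1=[180,0,90]
w=interp(p0,r0,p1,r1,7);w+=interp(p1,r1,P,r_,19)
plans(w)
E
```

```text
[ 0.45771064 -0.32240739  0.12670639] [180.0, -45.00000000000001, 8.899999999999993]
pos [ 0.3101 -0.4048  0.1691] rot [-179.4   -1.2  110.8]
[[2.0,1.5,-1.0],[-0.00,-0.00,0.05]]
[[2.0,1.4,-1.0],[-0.00,-0.00,0.05]]
[[2.1,1.3,-1.0],[-0.00,-0.00,0.05]]
[[2.2,1.2,-1.0],[-0.00,-0.00,0.05]]
[[2.2,1.1,-1.0],[-0.00,-0.00,0.05]]
[[2.3,0.9,-1.0],[-0.00,-0.00,0.05]]
[[2.3,0.8,-1.0],[-0.00,-0.00,0.05]]
[[-0.4,0.5,0.6],[-0.03,0.03,0.07]]
[[-0.4,0.5,0.6],[-0.03,0.03,0.07]]
[[-0.4,0.5,0.6],[-0.03,0.03,0.07]]
[[-0.4,0.5,0.6],[-0.03,0.03,0.07]]
[[-0.4,0.6,0.6],[-0.03,0.03,0.07]]
[[-0.3,0.6,0.6],[-0.03,0.03,0.07]]
[[-0.3,0.6,0.6],[-0.03,0.03,0.07]]
[[-0.3,0.6,0.6],[-0.03,0.03,0.07]]
[[-0.3,0.6,0.6],[-0.03,0.03,0.07]]
[[-0.3,0.6,0.6],[-0.03,0.03,0.07]]
[[-0.2,0.6,0.6],[-0.03,0.03,0.07]]
[[-0.2,0.6,0.7],[-0.03,0.03,0.07]]
[[-0.2,0.6,0.7],[-0.03,0.03,0.07]]
[[-0.2,0.6,0.7],[-0.03,0.03,0.07]]
[[-0.2,0.6,0.7],[-0.03,0.03,0.07]]
[[-0.2,0.6,0.7],[-0.03,0.03,0.07]]
[[-0.1,0.5,0.7],[-0.03,0.03,0.07]]
[[-0.1,0.5,0.7],[-0.03,0.03,0.07]]
[[-0.1,0.5,0.7],[-0.03,0.03,0.07]]
```

```bash
python3 -m pendant '[[[2.0,1.5,-1.0],[0,0,0.05],-1],[[2.0,1.4,-1.0],[0,0,0.05],-1],[[2.1,1.3,-1.0],[0,0,0.05],-1],[[2.2,1.2,-1.0],[0,0,0.05],-1],[[2.2,1.1,-1.0],[0,0,0.05],-1],[[2.3,0.9,-1.0],[0,0,0.05],-1],[[2.3,0.8,-1.0],[0,0,0.05],-1],[[-0.4,0.5,0.6],[-0.03,0.03,0.07],-1],[[-0.4,0.5,0.6],[-0.03,0.03,0.07],-1],[[-0.4,0.5,0.6],[-0.03,0.03,0.07],-1],[[-0.4,0.5,0.6],[-0.03,0.03,0.07],-1],[[-0.4,0.6,0.6],[-0.03,0.03,0.07],-1],[[-0.3,0.6,0.6],[-0.03,0.03,0.07],-1],[[-0.3,0.6,0.6],[-0.03,0.03,0.07],-1],[[-0.3,0.6,0.6],[-0.03,0.03,0.07],-1],[[-0.3,0.6,0.6],[-0.03,0.03,0.07],-1],[[-0.3,0.6,0.6],[-0.03,0.03,0.07],-1]]'; python3 - <<'E'
from h import *
s=read_state();print(s['q'].round(1))
P,r_=gpose((-.22,-.006,.14),45)
plans(interp(s['ee_pos'],s['ee_rot'],P,r_,11))
E
```

```text
clock: 13.43
ee_pos: [0.4021, -0.2616, 0.1577]
ee_rot: [174.1, -22.3, 48.0]
wrist_force: [1.1, -0.5, -0.4]
grip_width: 0.0938
[ 46.7  26.7   0.6 123.7 -44.7  33.7  42.7]
pos [ 0.4021 -0.2616  0.1577] rot [174.1 -22.3  48. ]
[[-0.2,0.7,0.3],[-0.03,0.03,0.05]]
[[-0.1,0.7,0.3],[-0.03,0.03,0.05]]
[[-0.1,0.7,0.3],[-0.03,0.03,0.05]]
[[-0.1,0.7,0.4],[-0.03,0.03,0.05]]
[[-0.1,0.7,0.4],[-0.03,0.03,0.05]]
[[-0.0,0.7,0.4],[-0.03,0.03,0.05]]
[[-0.0,0.7,0.4],[-0.03,0.03,0.05]]
[[0.0,0.7,0.4],[-0.03,0.03,0.05]]
[[0.0,0.7,0.4],[-0.03,0.03,0.05]]
[[0.1,0.7,0.5],[-0.03,0.03,0.05]]
[[0.1,0.6,0.5],[-0.03,0.03,0.05]]
```

The tilt is driving joint 5 toward its -63° limit. I'll fit a small kinematic model to the readings so far, to choose a reachable grasp pose.

```bash
cat > fk.py <<'E'
import numpy as np, itertools
from scipy.optimize import least_squares
from scipy.spatial.transform import Rotation as R
D=[([-79.63,36.05,2.20,86.98,-1.55,57.08,-1.15],[.15868,.62982,.20479],[-179.918,0,165.857]),
([29.6,37,7.5,131.6,-21.6,13.8,44.4],[.3182,-.2508,.035],[-179.1,-1.0,77.7]),
([38.3,39.2,5.8,122.6,-11,19,58.4],[.3292,-.337,.0327],[-179.7,-.2,95.2]),
([48.3,40.9,1.9,116.5,-2.5,23.5,72.7],[.3068,-.4057,.0311],[-179.5,-.7,110.7]),
([47.1,28.1,3.1,110.2,-1.9,43,72],[.31011,-.40477,.16906],[-179.41,-1.15,110.78]),
([46.7,26.7,.6,123.7,-44.7,33.7,42.7],[.4021,-.2616,.1577],[174.1,-22.3,48])]
LO=np.array([-175.42,-21.48,-71.46,10.55,-63.04,13.31,-168.57]);HI=np.array([175.42,121.26,75.88,141.38,243.04,113.54,168.57])
def fk(q,p,sg):
    q=np.radians(q);s1,s3,s5,s7=sg
    h,L1,a1,L2,a2,L3,a3=p
    M=R.from_euler('z',s1*q[0]);x=np.array([0,0,h])
    M=M*R.from_euler('y',q[1])*R.from_euler('z',s3*q[2]);x=x+M.apply([a1,0,L1])
    M=M*R.from_euler('y',q[3])*R.from_euler('z',s5*q[4]);x=x+M.apply([a2,0,L2])
    M=M*R.from_euler('y',q[5]);x=x+M.apply([a3,0,L3])
    M=M*R.from_euler('z',s7*q[6]-np.pi/2)
    return x,M
def res(p,sg):
    o=[]
    for q,x,r in D:
        X,M=fk(q,p,sg);o+=list((X-x)*1000)
        o+=list(np.degrees((R.from_euler('xyz',r,degrees=True).inv()*M).as_rotvec()))
    return np.array(o)
def fit():
    best=None
    for sg in itertools.product([-1,1],repeat=4):
        for pi in (0,):
            f=least_squares(res,[.35,.4,0,.4,0,.35,0],args=(sg,),loss='soft_l1')
            if best is None or f.cost<best[0]: best=(f.cost,f.x,sg)
    return best
if __name__=='__main__':
    b=fit();print(b);print(res(b[1],b[2]).reshape(-1,6).round(1))
E
python3 fk.py
```

```text
(np.float64(625.888552677345), array([ 4.25222441e-01,  4.65231545e-01,  2.66254078e-04,  3.69945919e-01,
       -1.01332596e-02,  4.02317398e-01, -5.42661948e-02]), (-1, -1, -1, 1))
[[-2.630e+01 -3.000e-01  1.000e+00  0.000e+00  0.000e+00  1.777e+02]
 [-1.000e-01  2.000e-01 -9.000e-01  0.000e+00 -0.000e+00 -9.120e+01]
 [ 7.900e+00  9.000e+00  3.100e+00  0.000e+00 -0.000e+00 -6.320e+01]
 [ 1.610e+01  1.810e+01  5.000e+00  0.000e+00  0.000e+00 -3.460e+01]
 [ 2.480e+01  9.100e+00 -6.200e+00 -0.000e+00 -0.000e+00 -3.600e+01]
 [ 1.700e+00 -3.000e+00 -1.540e+01 -0.000e+00  0.000e+00 -9.460e+01]]
```

```bash
sed -i "s/s7\*q\[6\]-np.pi\/2/s7*q[6]+np.pi\/2/" fk.py; python3 fk.py
```

```text
(np.float64(134.67810529009884), array([ 4.25222442e-01,  4.65231541e-01,  2.66258290e-04,  3.69945919e-01,
       -1.01332596e-02,  4.02317394e-01, -5.42661934e-02]), (-1, -1, -1, -1))
[[-26.3  -0.3   1.   -0.    0.    0. ]
 [ -0.1   0.2  -0.9   0.   -0.    0. ]
 [  7.9   9.    3.1  -0.   -0.    0. ]
 [ 16.1  18.1   5.    0.    0.    0. ]
 [ 24.8   9.1  -6.2  -0.   -0.    0. ]
 [  1.7  -3.  -15.4  -0.    0.   -0. ]]
```

```bash
cat > fk.py <<'E'
import numpy as np
from scipy.optimize import least_squares
from scipy.spatial.transform import Rotation as R
import json,os
D=[([-79.63,36.05,2.20,86.98,-1.55,57.08,-1.15],[.15868,.62982,.20479]),
([29.6,37,7.5,131.6,-21.6,13.8,44.4],[.3182,-.2508,.035]),
([38.3,39.2,5.8,122.6,-11,19,58.4],[.3292,-.337,.0327]),
([48.3,40.9,1.9,116.5,-2.5,23.5,72.7],[.3068,-.4057,.0311]),
([47.1,28.1,3.1,110.2,-1.9,43,72],[.31011,-.40477,.16906]),
([46.7,26.7,.6,123.7,-44.7,33.7,42.7],[.4021,-.2616,.1577])]
if os.path.exists('log.json'): D+=[tuple(x) for x in json.load(open('log.json'))]
LO=np.array([-175.42,-21.48,-71.46,10.55,-63.04,13.31,-168.57]);HI=np.array([175.42,121.26,75.88,141.38,243.04,113.54,168.57])
def Ms(q):
    q=np.radians(q);z=lambda a:R.from_euler('z',a);y=lambda a:R.from_euler('y',a)
    M=[z(-q[0])];M.append(M[-1]*y(q[1]));M.append(M[-1]*z(-q[2]));M.append(M[-1]*y(q[3]));M.append(M[-1]*z(-q[4]));M.append(M[-1]*y(q[5]))
    return M,M[-1]*z(-q[6]+np.pi/2)
# params: h | J2 y | J3 x,y,z | J4 x,y,z | J5 y,z(+x) | J6 x,y,z
IDX=[(1,[1]),(2,[0,2]),(3,[0]),(4,[1,2]),(5,[0,2])]
def row(q):
    M,_=Ms(q);cols=[np.array([0,0,1.])]
    for k,ax in IDX:
        m=M[k].as_matrix()
        cols+=[m[:,a] for a in ax]
    return np.stack(cols,1)
def fit():
    A=np.vstack([row(q) for q,_ in D]);b=np.concatenate([x for _,x in D])
    p0=np.array([.365,0,0,.4,0,0,.39,0,.38]);w=.002
    A2=np.vstack([A,w*np.eye(len(p0))]);b2=np.r_[b,w*p0]
    p=np.linalg.lstsq(A2,b2,rcond=None)[0];return p,(A@p-b).reshape(-1,3)
def ik(P,rpy,p,seeds=30,guess=None):
    Rt=R.from_euler('xyz',rpy,degrees=True);sol=[]
    rng=np.random.default_rng(0)
    for k in range(seeds):
        q0=guess if (k==0 and guess is not None) else LO+(HI-LO)*rng.uniform(.1,.9,7)
        f=least_squares(lambda q:np.r_[(row(q)@p-P)*100,(Rt.inv()*Ms(q)[1]).as_rotvec()*10],np.clip(q0,LO+.1,HI-.1),bounds=(LO,HI),x_scale=30)
        if f.cost<1e-4: sol.append(f.x)
    return sol
if __name__=='__main__':
    p,r_=fit();print(p.round(4));print((r_*1000).round(1))
E
python3 fk.py
```

```text
[ 3.369e-01 -2.760e-02 -8.000e-04  5.592e-01  1.100e-03 -4.000e-04
  3.828e-01 -2.000e-04  3.753e-01]
[[-0.1  0.1  0. ]
 [ 0.3 -0.2 -0.2]
 [ 0.2 -0.9 -0.2]
 [-0.7  0.8  0. ]
 [ 0.5 -0.1  0. ]
 [-0.4  0.6  0.3]]
```

```bash
cat > t.py <<'E'
from h import *; import fk
p,_=fk.fit()
q0=read_state()['q']
for beta in (40,50,60,65):
  for flip in (0,1):
    for G in ((-.052,-.006,.052),(-.25,-.006,.09)):
        P,r_=gpose(G,beta)
        if flip: r_=(R.from_euler('xyz',r_,degrees=True)*R.from_euler('z',np.pi)).as_euler('xyz',degrees=True)
        S=fk.ik(P,r_,p,12,q0)
        S=sorted(S,key=lambda q:np.abs(q-q0).max())
        m=[]
        for q in S:
            if not any(np.abs(q-k).max()<25 for k in m): m.append(q)
        print(beta,flip,G)
        for q in m[:4]: print('   ',q.round(0))
E
python3 t.py
```

```text
40 0 (-0.052, -0.006, 0.052)
    [  82.   82.  -71.  119.  135.   31. -147.]
    [  3.  82.  71. 124. 231. 106.  46.]
    [ 46.  55.  -6. 121. 232.  43.  90.]
40 0 (-0.25, -0.006, 0.09)
    [ 106.   77.  -71.  132.  125.   22. -130.]
    [ 95.  60. -47. 132. 217.  16. 134.]
    [ 82.  52. -26. 133. 243.  32. 105.]
40 1 (-0.052, -0.006, 0.052)
    [ 81.  81. -70. 119. 137.  29.  30.]
    [ 62.  59. -31. 120. 216.  28. -66.]
    [  18.   61.   37.  123.  237.   74. -113.]
40 1 (-0.25, -0.006, 0.09)
    [106.  77. -71. 132. 125.  22.  50.]
    [103.  69. -62. 132. 153.  14.  20.]
    [ 91.  57. -40. 132. 231.  21. -62.]
50 0 (-0.052, -0.006, 0.052)
    [  77.   75.  -70.  115.  115.   32. -137.]
    [  69.   63.  -51.  116.  138.   16. -168.]
    [ 51.  52. -20. 117. 228.  20.  91.]
    [ -2.  79.  75. 120. 241.  97.  39.]
50 0 (-0.25, -0.006, 0.09)
    [  98.   65.  -66.  130.  114.   20. -131.]
    [ 82.  48. -34. 131. 234.  15. 105.]
50 1 (-0.052, -0.006, 0.052)
    [ 75.  72. -66. 115. 118.  28.  38.]
    [ 69.  63. -52. 116. 137.  16.  13.]
    [ 56.  53. -28. 116. 216.  15. -75.]
    [  41.   50.   -5.  117.  239.   29. -104.]
50 1 (-0.25, -0.006, 0.09)
    [ 97.  62. -63. 130. 119.  16.  44.]
    [ 83.  49. -36. 131. 230.  14. -71.]
60 0 (-0.052, -0.006, 0.052)
    [  72.   72.  -71.  110.   96.   40. -124.]
    [  61.   56.  -44.  110.   90.   14. -129.]
60 0 (-0.25, -0.006, 0.09)
    [  92.   60.  -67.  127.   92.   27. -117.]
60 1 (-0.052, -0.006, 0.052)
    [ 61.  56. -44. 110.  90.  13.  51.]
60 1 (-0.25, -0.006, 0.09)
    [ 93.  61. -69. 127.  92.  29.  63.]
65 0 (-0.052, -0.006, 0.052)
    [  55.   53.  -37.  107.   60.   13. -104.]
65 0 (-0.25, -0.006, 0.09)
    [  81.   48.  -48.  125.   74.   13. -105.]
65 1 (-0.052, -0.006, 0.052)
    [ 55.  53. -37. 107.  60.  13.  76.]
    [ 67.  66. -64. 107.  85.  37.  61.]
65 1 (-0.25, -0.006, 0.09)
    [ 81.  48. -48. 125.  74.  13.  75.]
```

```bash
cat > sim.py <<'E'
from h import *; import fk
p,_=fk.fit()
def jac(q):
    x0=fk.row(q)@p;R0=fk.Ms(q)[1];J=np.zeros((6,7))
    for k in range(7):
        d=q.copy();d[k]+=.01
        J[:3,k]=(fk.row(d)@p-x0)/np.radians(.01);J[3:,k]=(fk.Ms(d)[1]*R0.inv()).as_rotvec()/np.radians(.01)
    return x0,R0,J
def track(q,wps,sub=4,W=np.ones(7),lim=True,marg=.5):
    q=np.array(q,float);out=[]
    for P,rp in wps:
        Rt=R.from_euler('xyz',rp,degrees=True)
        for it in range(sub):
            x,R0,J=jac(q);e_=np.r_[P-x,(Rt*R0.inv()).as_rotvec()]
            free=np.ones(7,bool)
            for _ in range(4):
                Jf=(J/W)[:,free];L=.5
                Sc=np.diag([1,1,1,.3,.3,.3]);A=Sc@Jf
                dq=np.zeros(7);dq[free]=A.T@np.linalg.solve(A@A.T+1e-5*np.eye(6),Sc@e_)
                dq=np.degrees(dq/W);bad=((q+dq<fk.LO+marg)|(q+dq>fk.HI-marg))&free
                if not lim or not bad.any(): break
                free&=~bad
            q=np.clip(q+dq,fk.LO+marg,fk.HI-marg)
        x,R0,_=jac(q);out.append((q.copy(),np.linalg.norm(P-x)*1000,np.degrees(np.linalg.norm((Rt*R0.inv()).as_rotvec()))))
    return out
def show(o,step=1):
    for k,(q,a,b) in enumerate(o):
        if k%step==0 or k==len(o)-1: print(k,q.round(1),'err',round(a,1),'mm',round(b,1),'deg')
E
python3 - <<'E'
from sim import *
q5=[47.1,28.1,3.1,110.2,-1.9,43,72]
p0=[.31011,-.40477,.16906];r0=[-179.41,-1.15,110.78]
P,r_=gpose((-.22,-.006,.14),45);p1=np.array([.36,-.24,.24]);r1=[180,0,90]
w=interp(p0,r0,p1,r1,7)+interp(p1,r1,P,r_,19)[:9]+[([.4021,-.2616,.1577],[174.1,-22.3,48])]
show(track(q5,w),8)
s=read_state();print('now',s['q'].round(1))
P,r_=gpose((-.22,-.006,.14),45)
show(track(s['q'],interp(s['ee_pos'],s['ee_rot'],P,r_,15)),3)
E
```

```text
0 [ 44.2  26.1   3.9 111.9  -2.4  43.2  67.3] err 0.0 mm 0.0 deg
8 [ 28.7  17.4   7.6 117.3 -10.4  45.2  35.1] err 0.0 mm 0.0 deg
16 [ 46.3  26.8   1.2 123.6 -45.   33.9  42.9] err 0.0 mm 0.0 deg
now [ 46.7  26.7   0.6 123.7 -44.7  33.7  42.7]
0 [ 48.6  27.5  -0.6 123.9 -47.7  33.1  44.2] err 0.0 mm 0.0 deg
3 [ 54.6  29.7  -4.8 125.  -57.5  31.3  49.4] err 0.0 mm 0.0 deg
6 [ 68.9  33.8 -21.8 125.7 -60.9  23.2  48.3] err 0.0 mm 0.0 deg
9 [ 80.6  39.7 -36.4 125.6 -60.8  15.3  44.3] err 2.6 mm 0.9 deg
12 [ 84.5  43.4 -39.6 123.6 -60.8  15.3  40.5] err 10.6 mm 3.9 deg
14 [ 86.7  45.9 -41.4 122.3 -60.8  15.3  38. ] err 15.9 mm 6.0 deg
```

```bash
nproc; cat > search.py <<'E'
from sim import *
import multiprocessing as mp, pickle
s=read_state();Q0=s['q'];P0=s['ee_pos'];R0_=s['ee_rot']
def pts(q):
    M=fk.row(q);c=M*p
    el=c[:,:4].sum(1);wr=c[:,:7].sum(1);tc=c.sum(1);sh=c[:,:2].sum(1)
    return sh,el,wr,tc
def clear(q):
    sh,el,wr,tc=pts(q);bad=0
    for a,b,rad,t1 in((sh,el,.07,1),(el,wr,.07,1),(wr,tc,.06,.75)):
        for t in np.linspace(0,t1,12):
            w=Rc.T@(a+(b-a)*t-C)
            # door slab at ~95deg
            if -.47<w[0]<-.12 and -.20-rad<w[1]<-.145+rad and w[2]<.294+rad: bad=max(bad,1)
            if w[0]>-.12-rad and abs(w[1])<.148+rad and .290-rad<w[2]<.30+rad: bad=max(bad,1)
            if w[0]>-.12-rad and abs(w[1])>.142-rad and abs(w[1])<.148+rad and w[2]<.30+rad: bad=1
            if w[2]<rad: bad=1
    return bad
def flipr(r_): return (R.from_euler('xyz',r_,degrees=True)*R.from_euler('z',np.pi)).as_euler('xyz',degrees=True).tolist()
def trial(seed):
    g=np.random.default_rng(seed);flip=g.integers(2);beta=g.uniform(45,62)
    vias=[]
    for k in range(g.integers(1,3)):
        P=np.array([g.uniform(.3,.5),g.uniform(-.3,.1),g.uniform(.2,.4)])
        h=g.uniform(-110,60);b=g.uniform(20,95)
        _,r_=gpose((0,0,0),b,hw=h); 
        if flip: r_=flipr(r_)
        vias.append((P,r_))
    pre=gpose((-.26,-.006,.11),beta);gr=gpose((-.055,-.006,.052),beta);pre2=gpose((-.26,-.006,.075),beta)
    if flip: pre=(pre[0],flipr(pre[1]));gr=(gr[0],flipr(gr[1]))
    w=[];c=(P0,R0_)
    for v in vias+[pre]:
        A=R.from_euler('xyz',c[1],degrees=True);B=R.from_euler('xyz',v[1],degrees=True)
        n=int(np.ceil(max(np.linalg.norm((A.inv()*B).as_rotvec())/.1,np.linalg.norm(np.array(v[0])-c[0])/.03,1)))
        w+=interp(c[0],c[1],v[0],v[1],n);c=v
    w+=interp(c[0],c[1],gr[0],gr[1],10)
    w+=interp(gr[0],gr[1],pre[0],pre[1],10)
    try:o=track(Q0,w,sub=1,marg=1.0)
    except Exception: return None
    err=max(max(a,b*3) for _,a,b in o[-22:]); errall=max(max(a,b*3) for _,a,b in o)
    m=min(np.minimum(q-fk.LO,fk.HI-q).min() for q,_,_ in o)
    mf=min(np.minimum(q-fk.LO,fk.HI-q).min() for q,_,_ in o[-21:])
    cb=sum(clear(q) for q,_,_ in o)
    return err,errall,m,mf,cb,seed,flip,beta,vias,[o[k][0] for k in(-21,-11,-1)],len(w)
if __name__=='__main__':
    with mp.Pool() as P: out=[x for x in P.map(trial,range(600),chunksize=5) if x]
    out.sort(key=lambda x:(x[0]>6)*1000+x[4]*20+x[1]-min(x[2],5)*2)
    pickle.dump(out,open('out.pkl','wb'))
    print(sum(x[0]<6 for x in out))
    for x in out[:8]:
        print([round(float(v),1) for v in x[:8]],'n',x[10]);print('  ',[(v[0].round(2).tolist(),np.round(v[1],0).tolist()) for v in x[8]]);print('  ',*[q.round(0) for q in x[9]])
E
time OMP_NUM_THREADS=1 timeout 560 python3 search.py
```

```text
4
40
[4.9, 30.2, 1.4, 2.2, 0.0, 392.0, 1.0, 52.2] n 49
   [([0.48, -0.22, 0.32], [180.0, 23.0, 87.0])]
   [ 98.  59. -65. 130. 104.  15.  56.] [ 75.  72. -67. 114. 112.  30.  43.] [ 98.  59. -65. 130. 104.  17.  56.]
[0.9, 34.4, 2.0, 2.4, 0.0, 346.0, 1.0, 55.5] n 47
   [([0.32, -0.25, 0.26], [-180.0, 22.0, 136.0])]
   [ 95.  56. -62. 129.  97.  16.  60.] [ 72.  68. -63. 113. 105.  28.  46.] [ 95.  55. -62. 129.  96.  16.  61.]
[5.2, 33.1, 1.1, 1.3, 0.0, 565.0, 1.0, 54.4] n 54
   [([0.5, 0.01, 0.25], [-180.0, 30.0, 159.0])]
   [ 77.  42. -29. 132. 239.  15. -84.] [  48.   50.  -18.  115.  237.   15. -101.] [ 76.  42. -28. 132. 241.  15. -87.]
[5.7, 34.9, 1.0, 1.0, 0.0, 583.0, 0.0, 50.7] n 42
   [([0.35, -0.09, 0.24], [180.0, -20.0, -21.0])]
   [ 100.   62.  -68.  130.  105.   19. -123.] [  77.   74.  -70.  115.  114.   33. -136.] [ 100.   62.  -68.  130.  105.   19. -123.]
[2.2, 37.4, 1.2, 4.7, 0.0, 100.0, 1.0, 55.1] n 69
   [([0.36, -0.28, 0.39], [-180.0, 11.0, 171.0]), ([0.48, -0.02, 0.24], [180.0, 49.0, -123.0])]
   [ 96.  57. -64. 129.  96.  18.  62.] [ 73.  69. -65. 113. 105.  30.  47.] [ 96.  57. -64. 129.  96.  18.  61.]
[1.1, 25.2, 1.3, 1.3, 1.0, 217.0, 1.0, 57.3] n 70
   [([0.45, -0.04, 0.27], [180.0, 19.0, -136.0]), ([0.44, 0.06, 0.2], [180.0, 17.0, -128.0])]
   [ 93.  53. -59. 128.  90.  15.  65.] [ 70.  65. -59. 112. 100.  26.  48.] [ 93.  54. -61. 128.  91.  16.  65.]
[4.0, 46.9, 1.2, 1.2, 0.0, 341.0, 1.0, 53.4] n 65
   [([0.39, 0.07, 0.21], [-180.0, 16.0, 120.0]), ([0.48, -0.23, 0.39], [180.0, 26.0, 89.0])]
   [ 97.  57. -63. 129. 102.  15.  57.] [ 74.  70. -65. 114. 110.  29.  44.] [ 97.  57. -63. 129. 102.  15.  57.]
[1.9, 48.6, 1.2, 1.2, 0.0, 253.0, 1.0, 55.8] n 58
   [([0.32, -0.02, 0.2], [180.0, 21.0, -169.0])]
   [ 94.  54. -61. 129.  95.  15.  61.] [ 71.  67. -62. 113. 104.  27.  46.] [ 94.  54. -60. 129.  96.  14.  61.]
real	1m29.116s
user	5m42.405s
sys	0m0.272s
```

```bash
cat > seg.py <<'E'
from search import *
def path(c,vs,rs=.08,ts=.03):
    w=[]
    for v in vs:
        A=R.from_euler('xyz',c[1],degrees=True);B=R.from_euler('xyz',v[1],degrees=True)
        n=int(np.ceil(max(np.linalg.norm((A.inv()*B).as_rotvec())/rs,np.linalg.norm(np.array(v[0])-c[0])/ts,1)))
        w+=interp(c[0],c[1],v[0],v[1],n);c=v
    return w
def gp(G,beta,hc=0,**k):
    P,r_=gpose(G,beta,hc,**k);return P,flipr(r_)
E
python3 - <<'E'
from seg import *
import pickle
x=[v for v in pickle.load(open('out.pkl','rb')) if v[5]==346][0]
via=x[8][0];print(via)
for via in [via,([.36,-.24,.26],[180,22,136]),([.36,-.22,.28],[180,22,125])]:
    w=path((P0,R0_),[via,gp((-.24,-.006,.13),55),gp((-.055,-.006,.052),55),gp((-.055,-.006,.075),55),gp((-.25,-.006,.10),55)])
    o=track(Q0,w,sub=3,marg=.6);show(o,4)
    print('clear',[k for k,(q,_,_) in enumerate(o) if clear(q)])
E
```

```text
(array([ 0.31582372, -0.25384388,  0.26142115]), [-180.0, 22.115964230588045, 136.44016263550657])
0 [ 45.6  25.7   1.  123.6 -41.9  33.6  43.5] err 0.0 mm 0.0 deg
4 [ 41.4  21.4   2.2 124.3 -31.4  32.4  47.2] err 0.0 mm 0.0 deg
8 [ 37.4  16.9   2.8 126.  -21.1  30.4  51.3] err 0.0 mm 0.0 deg
12 [ 33.5  12.2   3.1 128.8 -10.7  27.7  55.2] err 0.0 mm 0.0 deg
16 [ 30.2   7.3   3.2 132.3   0.3  24.6  59. ] err 0.0 mm 0.0 deg
20 [ 28.    2.3   2.7 136.4  11.5  21.4  63. ] err 0.0 mm 0.0 deg
24 [ 87.4  16.9 -59.7 137.3  58.7  15.   36.5] err 0.0 mm 0.0 deg
28 [ 89.9  33.4 -60.7 136.3  98.2  14.3  22.5] err 0.0 mm 0.0 deg
32 [ 92.5  49.  -61.5 129.6  95.2  14.1  52.2] err 0.0 mm 0.0 deg
36 [ 82.9  58.9 -61.6 122.4 102.8  20.1  48.5] err 0.0 mm 0.0 deg
40 [ 71.5  66.5 -61.  113.1 106.6  25.7  43.8] err 0.0 mm 0.0 deg
44 [ 80.4  61.  -61.8 120.7 104.7  22.   46.5] err 0.0 mm 0.0 deg
48 [ 92.8  55.9 -59.7 128.4 103.4  14.6  53.6] err 0.0 mm 0.0 deg
clear [41]
0 [ 45.4  25.8   1.  123.5 -41.9  33.6  43.2] err 0.0 mm 0.0 deg
4 [ 40.1  21.8   2.3 123.6 -31.3  32.3  45.8] err 0.0 mm 0.0 deg
8 [ 3
[... 962 characters left out ...]
0.5  36.8] err 0.0 mm 0.0 deg
16 [ 12.7   5.7   8.7 129.7  15.   30.4  32.3] err 0.0 mm 0.0 deg
20 [ 10.2   3.1   8.1 133.9  26.7  25.8  35. ] err 0.0 mm 0.0 deg
24 [ 69.4  15.3 -47.5 136.4  65.3  14.7  20. ] err 0.0 mm 0.0 deg
28 [ 83.   30.6 -57.  136.6 105.5  14.6   7.1] err 0.0 mm 0.0 deg
32 [ 90.5  45.8 -60.8 131.5 103.7  14.3  37. ] err 0.0 mm 0.0 deg
36 [ 85.8  56.4 -61.  124.2 100.2  17.6  51.7] err 0.0 mm 0.0 deg
40 [ 74.3  64.8 -61.4 115.7 106.4  24.9  44.1] err 0.0 mm 0.0 deg
44 [ 77.4  61.8 -61.5 118.3 104.   22.9  46. ] err 0.0 mm 0.0 deg
48 [ 89.8  57.6 -60.9 126.8 104.5  17.3  50.8] err 0.0 mm 0.0 deg
49 [ 92.8  55.9 -59.7 128.4 103.4  14.6  53.6] err 0.0 mm 0.0 deg
clear [42]
```

```bash
python3 - <<'E'
from seg import *
plans(path((P0,R0_),[([.36,-.24,.26],[180,22,136])],rs=.1))
E
```

```text
pos [ 0.4021 -0.2616  0.1577] rot [174.1 -22.3  48. ]
[[0.2,-0.2,-0.6],[0.00,-0.03,-0.09]]
[[0.2,-0.2,-0.6],[0.00,-0.03,-0.09]]
[[0.2,-0.2,-0.6],[0.00,-0.03,-0.09]]
[[0.2,-0.2,-0.6],[0.00,-0.03,-0.09]]
[[0.2,-0.2,-0.6],[0.00,-0.03,-0.09]]
[[0.1,-0.1,-0.6],[0.00,-0.03,-0.09]]
[[0.1,-0.1,-0.6],[0.00,-0.03,-0.09]]
[[0.1,-0.1,-0.6],[0.00,-0.03,-0.09]]
[[0.1,-0.1,-0.6],[0.00,-0.03,-0.09]]
[[0.1,-0.1,-0.6],[0.00,-0.03,-0.09]]
[[0.1,-0.1,-0.6],[0.00,-0.03,-0.09]]
[[0.1,-0.1,-0.6],[0.00,-0.03,-0.09]]
[[0.1,-0.1,-0.7],[0.00,-0.03,-0.09]]
[[0.1,-0.1,-0.7],[0.00,-0.03,-0.09]]
[[0.1,-0.1,-0.7],[0.00,-0.03,-0.09]]
[[0.0,-0.1,-0.7],[0.00,-0.03,-0.09]]
[[0.0,-0.1,-0.7],[0.00,-0.03,-0.09]]
```

```bash
python3 -m pendant '[[[0.2,-0.2,-0.6],[0,-0.03,-0.09],-1],[[0.2,-0.2,-0.6],[0,-0.03,-0.09],-1],[[0.2,-0.2,-0.6],[0,-0.03,-0.09],-1],[[0.2,-0.2,-0.6],[0,-0.03,-0.09],-1],[[0.2,-0.2,-0.6],[0,-0.03,-0.09],-1],[[0.1,-0.1,-0.6],[0,-0.03,-0.09],-1],[[0.1,-0.1,-0.6],[0,-0.03,-0.09],-1],[[0.1,-0.1,-0.6],[0,-0.03,-0.09],-1],[[0.1,-0.1,-0.6],[0,-0.03,-0.09],-1],[[0.1,-0.1,-0.6],[0,-0.03,-0.09],-1],[[0.1,-0.1,-0.6],[0,-0.03,-0.09],-1],[[0.1,-0.1,-0.6],[0,-0.03,-0.09],-1],[[0.1,-0.1,-0.7],[0,-0.03,-0.09],-1],[[0.1,-0.1,-0.7],[0,-0.03,-0.09],-1],[[0.1,-0.1,-0.7],[0,-0.03,-0.09],-1],[[0,-0.1,-0.7],[0,-0.03,-0.09],-1],[[0,-0.1,-0.7],[0,-0.03,-0.09],-1],[[0,0,0],[0,0,0],-1]]'; python3 - <<'E'
from seg import *
print(Q0.round(1))
pre=gp((-.24,-.006,.15),55)
for rs in (.08,):
    w=path((P0,R0_),[pre],rs=rs);o=track(Q0,w,sub=3,marg=.6);show(o,2);print([k for k,(q,_,_) in enumerate(o) if clear(q)])
plans(w)
E
```

```text
clock: 14.93
ee_pos: [0.3351, -0.2285, 0.2328]
ee_rot: [177.8, 20.9, 134.8]
wrist_force: [-1.4, -0.4, -0.3]
grip_width: 0.0941
[ 19.8   4.7   6.7 139.6  15.   15.7  57.9]
0 [ 71.3  11.9 -49.6 137.9  49.   17.9  29.1] err 1.1 mm 0.8 deg
2 [ 82.   19.9 -59.1 138.3  71.2  16.5  19.7] err 0.0 mm 0.0 deg
4 [ 85.1  26.4 -59.8 137.9  88.   15.   16.5] err 0.0 mm 0.0 deg
6 [ 88.2  33.3 -60.7 136.1  97.2  14.4  21.2] err 0.0 mm 0.0 deg
8 [ 91.   40.4 -61.8 133.1  96.3  13.9  36.1] err 0.0 mm 0.0 deg
10 [ 93.3  47.4 -63.2 128.9  85.4  14.2  60.5] err 0.0 mm 0.0 deg
11 [ 94.4  51.1 -64.5 126.4  77.9  15.4  74.6] err 0.0 mm 0.0 deg
[]
pos [ 0.3351 -0.2285  0.2328] rot [177.8  20.9 134.8]
[[-0.8,-0.0,1.2],[-0.03,-0.02,-0.07]]
[[-0.8,-0.1,1.2],[-0.03,-0.02,-0.07]]
[[-0.7,-0.2,1.2],[-0.03,-0.02,-0.07]]
[[-0.7,-0.3,1.2],[-0.03,-0.02,-0.07]]
[[-0.7,-0.4,1.2],[-0.03,-0.02,-0.07]]
[[-0.6,-0.5,1.2],[-0.03,-0.02,-0.07]]
[[-0.5,-0.6,1.2],[-0.03,-0.02,-0.07]]
[[-0.5,-0.6,1.2],[-0.03,-0.02,-0.07]]
[[-0.4,-0.7,1.2],[-0.03,-0.02,-0.07]]
[[-0.3,-0.8,1.1],[-0.03,-0.02,-0.07]]
[[-0.3,-0.8,1.1],[-0.03,-0.02,-0.07]]
[[-0.2,-0.9,1.1],[-0.03,-0.02,-0.07]]
```

```bash
python3 -m pendant '[[[-0.8,0,1.2],[-0.03,-0.02,-0.07],-1],[[-0.8,-0.1,1.2],[-0.03,-0.02,-0.07],-1],[[-0.7,-0.2,1.2],[-0.03,-0.02,-0.07],-1]]'; cat > st.py <<'E'
from seg import *
import sys
pre=gp((-.24,-.006,.15),55)
print(Q0.round(1))
w=path((P0,R0_),[pre],rs=.08);o=track(Q0,w,sub=3,marg=.6);show(o,3)
plans(w)
E
python3 st.py
```

```text
clock: 15.18
ee_pos: [0.3397, -0.238, 0.2202]
ee_rot: [179.0, 21.3, 139.1]
wrist_force: [-0.2, 0.4, -0.1]
grip_width: 0.0941
[ 45.9   7.7 -20.5 139.5  30.2  14.1  47.2]
0 [ 73.5  15.1 -51.3 138.1  57.8  17.4  25.1] err 0.0 mm 0.0 deg
3 [ 82.5  24.7 -57.9 138.1  85.   15.6  16.3] err 0.0 mm 0.0 deg
6 [ 87.4  34.  -59.3 135.8  98.7  13.9  22.1] err 0.0 mm 0.0 deg
9 [ 92.1  44.2 -62.2 130.9  91.6  13.9  48.6] err 0.0 mm 0.0 deg
11 [ 94.4  51.1 -64.5 126.4  77.9  15.4  74.6] err 0.0 mm 0.0 deg
pos [ 0.3397 -0.238   0.2202] rot [179.   21.3 139.1]
[[-0.7,-0.0,1.1],[-0.03,-0.02,-0.06]]
[[-0.7,-0.1,1.1],[-0.03,-0.02,-0.06]]
[[-0.7,-0.2,1.1],[-0.03,-0.02,-0.06]]
[[-0.7,-0.3,1.1],[-0.03,-0.02,-0.06]]
[[-0.6,-0.4,1.1],[-0.03,-0.02,-0.06]]
[[-0.6,-0.4,1.1],[-0.03,-0.02,-0.06]]
[[-0.5,-0.5,1.1],[-0.03,-0.02,-0.06]]
[[-0.5,-0.6,1.1],[-0.03,-0.02,-0.06]]
[[-0.4,-0.6,1.0],[-0.03,-0.02,-0.06]]
[[-0.3,-0.7,1.0],[-0.03,-0.02,-0.06]]
[[-0.3,-0.8,1.0],[-0.03,-0.02,-0.06]]
[[-0.2,-0.8,1.0],[-0.03,-0.02,-0.06]]
```

```bash
python3 -m pendant '[[[-0.7,0,1.1],[-0.03,-0.02,-0.06],-1],[[-0.7,-0.1,1.1],[-0.03,-0.02,-0.06],-1],[[-0.7,-0.2,1.1],[-0.03,-0.02,-0.06],-1],[[-0.7,-0.3,1.1],[-0.03,-0.02,-0.06],-1],[[-0.6,-0.4,1.1],[-0.03,-0.02,-0.06],-1]]'; python3 st.py
```

```text
clock: 15.6
ee_pos: [0.3589, -0.265, 0.1876]
ee_rot: [178.5, 24.2, 151.3]
wrist_force: [-0.2, -0.3, 0.1]
grip_width: 0.0941
[ 78.7  20.3 -53.9 140.4  81.1  14.3  14.1]
0 [ 79.7  24.7 -53.3 138.6  90.   14.1  12.4] err 0.0 mm 0.0 deg
3 [ 86.9  34.4 -58.  135.9 101.3  13.9  20.2] err 0.0 mm 0.0 deg
6 [ 92.   44.4 -61.9 130.9  92.4  13.9  48.1] err 0.0 mm 0.0 deg
8 [ 94.3  51.  -64.3 126.4  77.8  15.3  74.7] err 0.0 mm 0.0 deg
pos [ 0.3589 -0.265   0.1876] rot [178.5  24.2 151.3]
[[-0.7,-0.2,1.0],[-0.03,-0.02,-0.06]]
[[-0.7,-0.3,1.0],[-0.03,-0.02,-0.06]]
[[-0.7,-0.4,1.0],[-0.03,-0.02,-0.06]]
[[-0.6,-0.4,1.0],[-0.03,-0.02,-0.06]]
[[-0.6,-0.5,1.0],[-0.03,-0.02,-0.06]]
[[-0.5,-0.6,1.0],[-0.03,-0.02,-0.06]]
[[-0.5,-0.6,1.0],[-0.03,-0.02,-0.06]]
[[-0.4,-0.7,0.9],[-0.03,-0.02,-0.06]]
[[-0.3,-0.8,0.9],[-0.03,-0.02,-0.06]]
```

```bash
python3 -m pendant '[[[-0.7,-0.2,1.0],[-0.03,-0.02,-0.06],-1],[[-0.7,-0.3,1.0],[-0.03,-0.02,-0.06],-1],[[-0.7,-0.4,1.0],[-0.03,-0.02,-0.06],-1],[[-0.6,-0.4,1.0],[-0.03,-0.02,-0.06],-1],[[-0.6,-0.5,1.0],[-0.03,-0.02,-0.06],-1]]'; python3 st.py
```

```text
clock: 16.02
ee_pos: [0.4007, -0.3, 0.1517]
ee_rot: [177.4, 30.6, 169.8]
wrist_force: [-0.4, 1.1, 0.1]
grip_width: 0.0941
[ 89.8  37.  -60.5 136.7 106.5  14.1  19.3]
0 [ 90.   41.1 -59.9 133.7 103.7  14.1  28.6] err 0.0 mm 0.0 deg
3 [ 93.4  48.4 -63.  128.4  85.1  14.2  62.4] err 0.0 mm 0.0 deg
4 [ 94.4  51.2 -64.5 126.4  78.   15.5  74.5] err 0.0 mm 0.0 deg
pos [ 0.4007 -0.3     0.1517] rot [177.4  30.6 169.8]
[[-0.5,-0.4,0.7],[-0.03,-0.01,-0.06]]
[[-0.5,-0.5,0.7],[-0.03,-0.01,-0.06]]
[[-0.4,-0.5,0.7],[-0.03,-0.01,-0.06]]
[[-0.4,-0.5,0.6],[-0.03,-0.01,-0.06]]
[[-0.3,-0.6,0.6],[-0.03,-0.01,-0.06]]
```

```bash
python3 -m pendant '[[[-0.5,-0.4,0.7],[-0.03,-0.01,-0.06],-1],[[-0.5,-0.5,0.7],[-0.03,-0.01,-0.06],-1],[[-0.4,-0.5,0.7],[-0.03,-0.01,-0.06],-1],[[-0.4,-0.5,0.6],[-0.03,-0.01,-0.06],-1]]'; python3 st.py; python3 - <<'E'
from h import *
c=get_calibration('wrist');print(c['xyz'],c['orientation']);save('w13',read_camera('wrist'))
import pickle;pickle.dump(c,open('w13.pkl','wb'))
save('s13',read_camera('scene'),(250,60,500,260),3);save('t13',read_camera('top'),(250,110,480,290),3.3)
E
```

```text
clock: 16.35
ee_pos: [0.4216, -0.3179, 0.1345]
ee_rot: [177.6, 32.8, -178.1]
wrist_force: [-0.2, 1.1, -0.5]
grip_width: 0.0938
[ 94.   45.8 -63.6 130.3  81.5  14.2  61.6]
0 [ 93.8  49.6 -63.7 127.6  80.8  15.2  67.7] err 0.0 mm 0.0 deg
1 [ 94.7  51.7 -65.3 126.4  78.6  16.3  74. ] err 0.0 mm 0.0 deg
pos [ 0.4216 -0.3179  0.1345] rot [ 177.6   32.8 -178.1]
[[-0.6,-0.4,0.3],[-0.01,-0.02,-0.05]]
[[-0.5,-0.5,0.4],[-0.01,-0.02,-0.05]]
[ 0.27002462 -0.33053506  0.24828215] [134.02536434  -2.04157863  93.14731634]
```

View pics/w13.png

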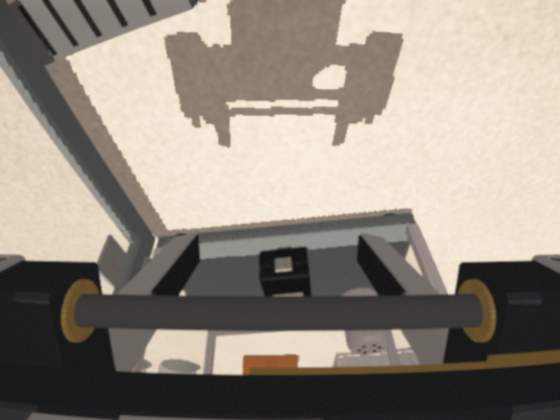

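View pics/s13.png

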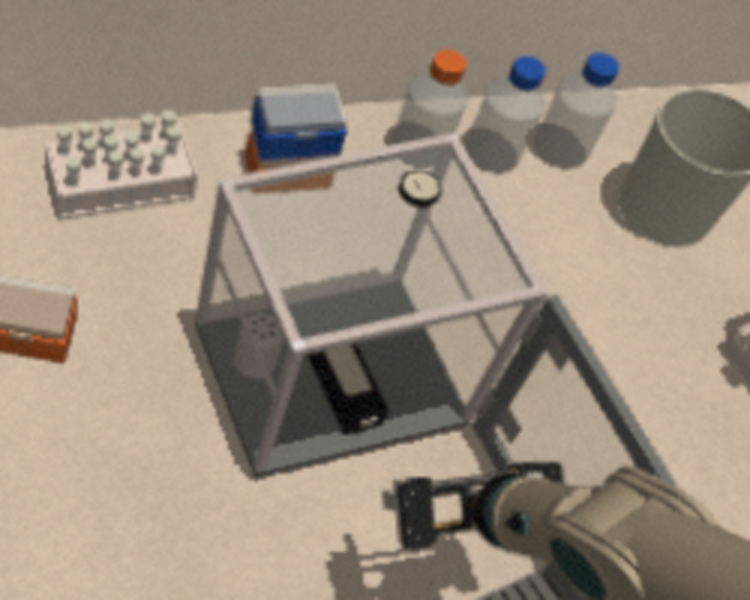

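View pics/t13.png

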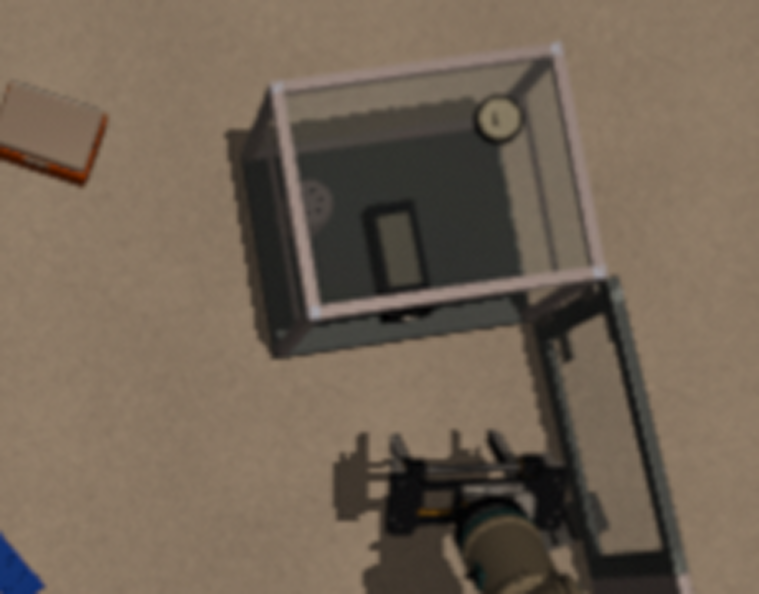

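The wrist view shows the box's front face with clasp at columns 260–310, rows 249–291, centred between the fingers. The scene and top views show the door still open and the arm clear of it. I'll cast the front edges.

```bash
python3 - <<'E'
import cv2
a=cv2.imread('pics/w13.png');cv2.imwrite('pics/w13c.png',cv2.resize(a[225:375,190:400],None,fx=3.6,fy=3.6,interpolation=2))
E
```

```text
(no output)
```

View pics/w13c.png

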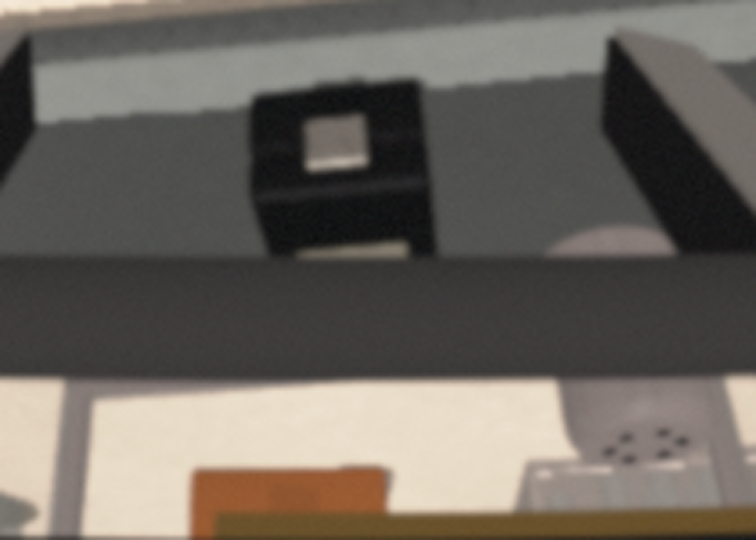

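```bash
python3 - <<'E'
from h import *;import pickle
c=pickle.load(open('w13.pkl','rb'));T=get_calibration('top');S=get_calibration('scene')
f=lambda p:((p[0]+.5)/3.6-.5+190,(p[1]+.5)/3.6-.5+225)
cab=lambda w:(Rc.T@(w-C)).round(4)
for n,q,z in(('botR',(252,98),.026),('botL',(418,82),.026),('topR',(252,197),.066),('topL',(430,180),.066),('sideR',(270,258),.066),('sideL',(437,258),.066)):print(n,cab(onz(c,f(q),z)))
# two-view height check: bottom-left corner
t=lambda p:((p[0]+.5)/3.6-.5+270,(p[1]+.5)/3.6-.5+130);s=lambda p:((p[0]+.5)/3.6-.5+270,(p[1]+.5)/3.6-.5+110)
for n,a,b in(('botL',(418,82),(345,340)),('topL',(430,180),(340,313)),('topR',(252,197),(389,300)),('botR',(252,98),(390,326))):
    X,e=tri([ray(c,f(a)),ray(S,s(b))]);print(n,cab(X),np.round(e,4))
E
```

```text
botR [-0.0951 -0.0286  0.026 ]
botL [-0.0957  0.025   0.026 ]
topR [-0.1003 -0.0277  0.066 ]
topL [-0.1013  0.0249  0.066 ]
sideR [-0.0632 -0.0272  0.066 ]
sideL [-0.0542  0.0259  0.066 ]
botL [-0.102   0.0228  0.0328] [0.0026 0.0026]
topL [-0.0801  0.0241  0.0542] [0.0019 0.0019]
topR [-0.0776 -0.0325  0.053 ] [0.0018 0.0018]
botR [-0.0966 -0.0308  0.0293] [0.0031 0.0031]
```

```bash
cat > st2.py <<'E'
from seg import *
a=gp((-.20,-.002,.11),55);b=gp((-.055,-.002,.051),55)
w=path((P0,R0_),[a,b],rs=.06,ts=.015);o=track(Q0,w,sub=3,marg=.6);show(o,3);print([k for k,(q,_,_) in enumerate(o) if clear(q)])
plans(w)
E
python3 st2.py
```

```text
0 [ 91.1  48.6 -61.  128.3  87.9  14.1  57.6] err 0.0 mm 0.0 deg
3 [ 87.8  53.6 -60.4 126.4  99.1  15.6  51.3] err 0.0 mm 0.0 deg
6 [ 84.1  58.  -61.4 123.9 104.1  19.4  47.5] err 0.0 mm 0.0 deg
9 [ 79.7  61.3 -61.8 120.9 106.4  22.6  44.5] err 0.0 mm 0.0 deg
12 [ 75.4  64.1 -61.6 117.4 107.6  24.7  42.9] err 0.0 mm 0.0 deg
15 [ 71.2  66.5 -60.9 113.6 107.9  25.9  42.3] err 0.0 mm 0.0 deg
[]
pos [ 0.4217 -0.3179  0.1349] rot [ 177.6   32.8 -178.4]
[[-0.4,-0.0,1.2],[-0.01,-0.01,-0.02]]
[[-0.4,-0.1,1.3],[-0.01,-0.01,-0.02]]
[[-0.4,-0.1,1.3],[-0.01,-0.01,-0.02]]
[[-0.4,-0.1,1.3],[-0.01,-0.01,-0.02]]
[[-0.4,-0.1,1.3],[-0.01,-0.01,-0.02]]
[[-0.8,0.0,1.2],[0.00,0.00,0.00]]
[[-0.8,-0.0,1.2],[0.00,0.00,0.00]]
[[-0.8,0.0,1.2],[0.00,0.00,0.00]]
[[-0.8,0.0,1.2],[0.00,0.00,0.00]]
[[-0.8,-0.0,1.2],[0.00,0.00,0.00]]
[[-0.8,0.0,1.2],[0.00,0.00,0.00]]
[[-0.8,-0.0,1.2],[0.00,0.00,0.00]]
[[-0.8,0.0,1.2],[0.00,0.00,0.00]]
[[-0.8,0.0,1.2],[0.00,0.00,0.00]]
[[-0.8,-0.0,1.2],[0.00,0.00,0.00]]
[[-0.8,0.0,1.2],[0.00,0.00,0.00]]
```

```bash
python3 -m pendant '[[[-0.4,0,1.2],[-0.01,-0.01,-0.02],-1],[[-0.4,-0.1,1.3],[-0.01,-0.01,-0.02],-1],[[-0.4,-0.1,1.3],[-0.01,-0.01,-0.02],-1],[[-0.4,-0.1,1.3],[-0.01,-0.01,-0.02],-1],[[-0.4,-0.1,1.3],[-0.01,-0.01,-0.02],-1],[[-0.8,0,1.2],[0,0,0],-1],[[0,0,0],[0,0,0],-1]]'; cat > st3.py <<'E'
from seg import *
b=gp((-.055,-.002,.051),55)
print(Q0.round(1))
w=path((P0,R0_),[b],rs=.06,ts=.015);plans(w)
E
python3 st3.py
```

```text
clock: 17.08
ee_pos: [0.487, -0.3081, 0.0857]
ee_rot: [177.6, 35.7, -172.8]
wrist_force: [-0.2, -0.0, -0.4]
grip_width: 0.0945
[ 87.5  56.8 -63.2 126.3 100.4  17.8  50. ]
pos [ 0.487  -0.3081  0.0857] rot [ 177.6   35.7 -172.8]
[[-0.8,-0.1,1.2],[0.00,0.00,-0.00]]
[[-0.8,-0.1,1.2],[0.00,0.00,-0.00]]
[[-0.8,-0.1,1.2],[0.00,0.00,-0.00]]
[[-0.8,-0.1,1.2],[0.00,0.00,-0.00]]
[[-0.8,-0.1,1.2],[0.00,0.00,-0.00]]
[[-0.8,-0.1,1.2],[0.00,0.00,-0.00]]
[[-0.8,-0.1,1.2],[0.00,0.00,-0.00]]
[[-0.8,-0.1,1.2],[0.00,0.00,-0.00]]
[[-0.8,-0.1,1.2],[0.00,0.00,-0.00]]
[[-0.8,-0.1,1.2],[0.00,0.00,-0.00]]
```

```bash
python3 - <<'E'
from h import *
from seg import gp
s=read_state();b=gp((-.055,-.002,.051),55)
print((R.from_euler('xyz',s['ee_rot'],degrees=True).inv()*R.from_euler('xyz',b[1],degrees=True)).as_rotvec().round(3),b)
E
python3 -m pendant '[[[-0.8,-0.1,1.2],[0,0,0],-1],[[-0.8,-0.1,1.2],[0,0,0],-1],[[-0.8,-0.1,1.2],[0,0,0],-1],[[-0.8,-0.1,1.2],[0,0,0],-1],[[-0.8,-0.1,1.2],[0,0,0],-1]]'; python3 - <<'E'
from h import *
from seg import gp
save('w14',read_camera('wrist'))
s=read_state();b=gp((-.055,-.002,.051),55)
print((R.from_euler('xyz',s['ee_rot'],degrees=True).inv()*R.from_euler('xyz',b[1],degrees=True)).as_rotvec().round(3))
E
python3 st3.py
```

```text
[ 0.025  0.013 -0.024] (array([ 0.61762503, -0.29331671,  0.03559994]), [-179.99999999999997, 34.999999999999986, -171.10000000000002])
clock: 17.5
ee_pos: [0.5526, -0.3003, 0.0595]
ee_rot: [177.3, 35.5, -173.4]
wrist_force: [0.5, 0.4, 0.2]
grip_width: 0.0941
[ 0.026  0.011 -0.032]
[ 80.   62.1 -63.6 120.8 103.6  22.8  45.2]
pos [ 0.5551 -0.2994  0.0596] rot [ 177.2   35.6 -173.4]
[[-0.7,-0.1,1.1],[0.01,0.00,-0.01]]
[[-0.7,-0.1,1.1],[0.01,0.00,-0.01]]
[[-0.7,-0.1,1.1],[0.01,0.00,-0.01]]
[[-0.7,-0.1,1.1],[0.01,0.00,-0.01]]
[[-0.7,-0.1,1.1],[0.01,0.00,-0.01]]
```

View pics/w14.png

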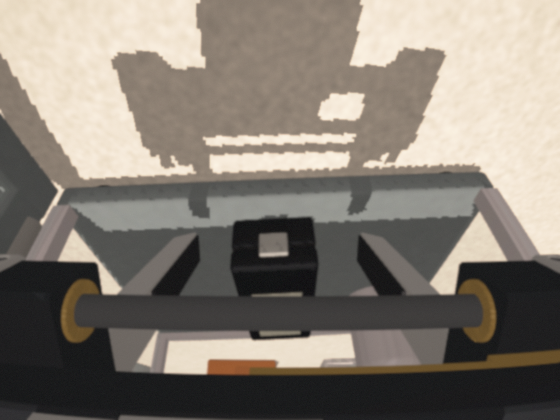

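The box (columns 232–317) lies midway between the open fingers, which are clear of it. I'm going in.

```bash
python3 -m pendant '[[[-0.7,-0.1,1.1],[0.005,0.002,-0.006],-1],[[-0.7,-0.1,1.1],[0.005,0.002,-0.006],-1],[[-0.7,-0.1,1.1],[0.005,0.002,-0.006],-1],[[-0.7,-0.1,1.0],[0.005,0.002,-0.006],-1],[[-0.4,0,0.6],[0.005,0.002,-0.006],-1],[[0,0,0],[0,0,0],-1]]'; python3 st3.py;  python3 - <<'E'
from h import *
save('w15',read_camera('wrist'));save('t15',read_camera('top'),(250,110,480,290),3.3)
E
```

```text
clock: 18.05
ee_pos: [0.6117, -0.2933, 0.0377]
ee_rot: [180.0, 35.0, -171.3]
wrist_force: [-0.1, -0.3, 0.2]
grip_width: 0.0939
[ 73.3  65.4 -63.2 115.9 106.8  27.3  42.5]
pos [ 0.6117 -0.2933  0.0377] rot [ 180.    35.  -171.3]
[[-0.4,-0.1,0.5],[-0.00,-0.00,-0.00]]
```

View pics/w15.png

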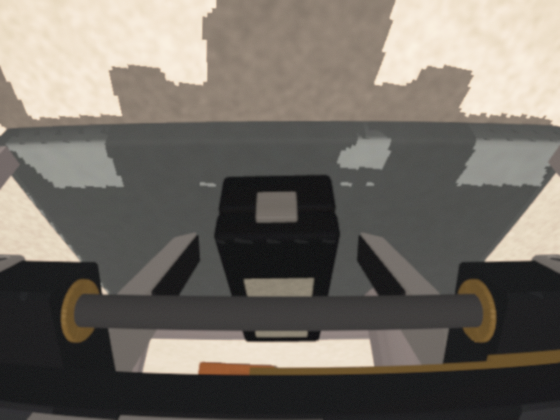

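View pics/t15.png

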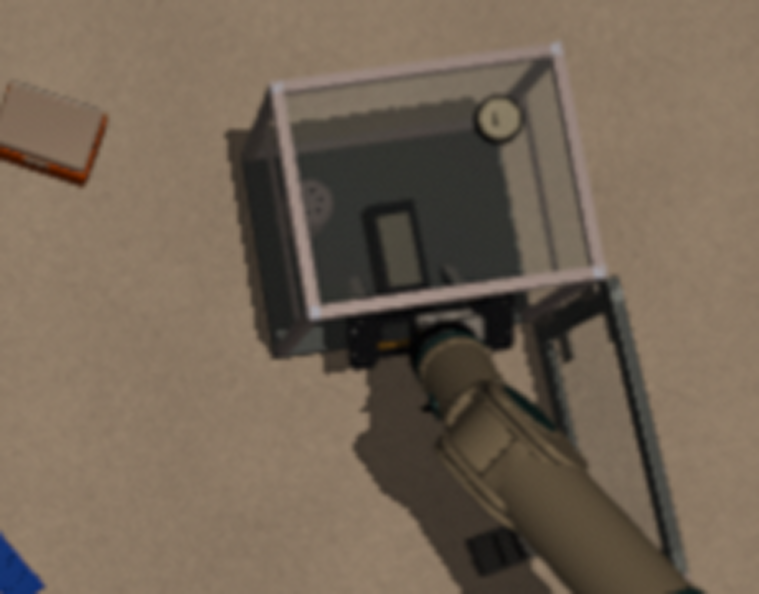

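```bash
python3 -m pendant '[[[-0.4,-0.1,0.5],[0,0,0],-1],[[0,0,0],[0,0,0],-0.5],[[0,0,0],[0,0,0],0],[[0,0,0],[0,0,0],0.5],[[0,0,0],[0,0,0],1],[[0,0,0],[0,0,0],1],[[0,0,0],[0,0,0],1],[[0,0,0],[0,0,0],1],[[0,0,0],[0,0,0],1],[[0,0,0],[0,0,0],1]]' 55; python3 st3.py
```

```text
clock: 18.98
ee_pos: [0.6144, -0.2955, 0.0358]
ee_rot: [179.9, 34.8, -171.5]
wrist_force: [0.7, 0.9, 0.5]
grip_width: 0.0552
[ 73.   65.5 -62.9 115.4 106.4  27.2  42.9]
pos [ 0.6144 -0.2955  0.0358] rot [ 179.9   34.8 -171.5]
[[-0.3,0.2,0.2],[-0.00,-0.00,-0.01]]
```

```bash
python3 -m pendant '[[[-0.2,0,-0.3],[0,0,0],1],[[-0.3,0,-0.4],[0,0,0],1],[[-0.3,0,-0.5],[0,0,0],1],[[-0.3,0,-0.5],[0,0,0],1],[[0,0,0],[0,0,0],1]]'; python3 - <<'E'
from seg import *
save('w16',read_camera('wrist'))
print(Q0.round(1))
b=gp((-.12,-.002,.08),55);c=gp((-.26,-.002,.11),55)
w=path((P0,R0_),[b,c],rs=.06,ts=.014);o=track(Q0,w,sub=3,marg=.6);show(o,4);print([k for k,(q,_,_) in enumerate(o) if clear(q)])
plans(w)
E
```

```text
clock: 19.4
ee_pos: [0.611, -0.2968, 0.055]
ee_rot: [179.9, 34.4, -171.7]
wrist_force: [0.5, 0.3, -3.3]
grip_width: 0.0549
[ 73.1  62.6 -62.7 115.4 101.7  25.9  45.5]
0 [ 73.4  64.  -62.2 115.  103.3  25.8  45.5] err 0.0 mm 0.0 deg
4 [ 78.7  62.9 -63.1 119.7 105.6  24.6  45.2] err 0.0 mm 0.0 deg
8 [ 84.4  60.5 -63.2 123.8 105.3  22.2  47.2] err 0.0 mm 0.0 deg
12 [ 90.2  57.5 -62.3 127.2 103.4  18.2  51.4] err 0.0 mm 0.0 deg
15 [ 94.9  55.3 -61.7 129.3  98.9  15.3  58. ] err 0.0 mm 0.0 deg
[]
pos [ 0.6108 -0.297   0.0545] rot [ 179.9   34.4 -171.7]
[[0.8,0.1,-0.8],[-0.00,-0.00,-0.00]]
[[0.8,0.0,-0.8],[-0.00,-0.00,-0.00]]
[[0.8,0.0,-0.8],[-0.00,-0.00,-0.00]]
[[0.8,0.0,-0.8],[-0.00,-0.00,-0.00]]
[[0.8,0.0,-0.8],[-0.00,-0.00,-0.00]]
[[0.9,-0.0,-1.0],[0.00,0.00,0.00]]
[[0.9,-0.0,-1.0],[0.00,0.00,0.00]]
[[0.9,0.0,-1.0],[0.00,0.00,0.00]]
[[0.9,-0.0,-1.0],[0.00,0.00,0.00]]
[[0.9,-0.0,-1.0],[0.00,0.00,0.00]]
[[0.9,-0.0,-1.0],[0.00,0.00,0.00]]
[[0.9,-0.0,-1.0],[0.00,0.00,0.00]]
[[0.9,-0.0,-1.0],[0.00,0.00,0.00]]
[[0.9,0.0,-1.0],[0.00,0.00,0.00]]
[[0.9,-0.0,-1.0],[0.00,0.00,0.00]]
[[0.9,-0.0,-1.0],[0.00,0.00,0.00]]
```

View pics/w16.png

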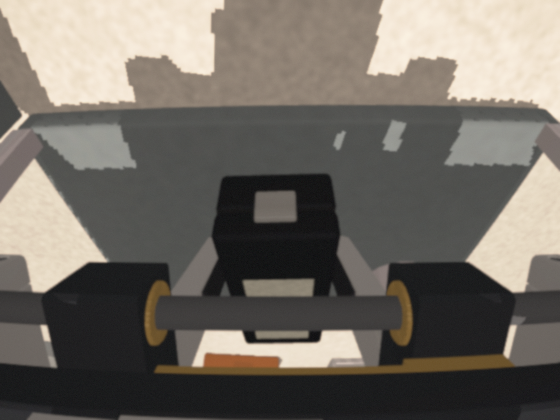

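The box is held level, with its face at rows 176–212 as before the lift, and the weight shows on the wrist. I'll draw it out.

```bash
python3 -m pendant '[[[0.8,0,-0.8],[0,0,0],1],[[0.8,0,-0.8],[0,0,0],1],[[0.8,0,-0.8],[0,0,0],1],[[0.8,0,-0.8],[0,0,0],1],[[0.8,0,-0.8],[0,0,0],1],[[0.9,0,-1.0],[0,0,0],1],[[0.9,0,-1.0],[0,0,0],1],[[0.9,0,-1.0],[0,0,0],1],[[0.9,0,-1.0],[0,0,0],1],[[0.9,0,-1.0],[0,0,0],1],[[0.9,0,-1.0],[0,0,0],1]]'; cat > st4.py <<'E'
from seg import *
g=Rc.T@(P0-C);print(Q0.round(1),'tcp cab',g.round(3))
c=gp((-.285,-.002,.14),55)
w=path((P0,R0_),[c],rs=.06,ts=.014);o=track(Q0,w,sub=3,marg=.6);show(o,4);print([k for k,(q,_,_) in enumerate(o) if clear(q)])
plans(w)
E
python3 st4.py
```

```text
clock: 20.37
ee_pos: [0.4623, -0.3179, 0.0848]
ee_rot: [179.8, 34.2, -171.8]
wrist_force: [-0.4, 0.4, -3.2]
grip_width: 0.055
[ 89.6  55.8 -63.6 128.1 101.6  19.4  50. ] tcp cab [-0.201 -0.002  0.085]
0 [ 90.   56.1 -62.  127.2 100.5  17.9  52.8] err 0.0 mm 0.0 deg
4 [ 97.5  52.1 -63.1 129.2  84.7  14.   71.2] err 0.0 mm 0.0 deg
5 [100.1  52.  -64.8 129.5  79.5  14.7  77.2] err 0.0 mm 0.0 deg
[]
pos [ 0.4623 -0.3179  0.0848] rot [ 179.8   34.2 -171.8]
[[0.6,-0.0,-1.2],[-0.00,-0.00,-0.00]]
[[0.6,-0.0,-1.2],[-0.00,-0.00,-0.00]]
[[0.6,-0.0,-1.2],[-0.00,-0.00,-0.00]]
[[0.6,-0.0,-1.2],[-0.00,-0.00,-0.00]]
[[0.6,0.0,-1.2],[-0.00,-0.00,-0.00]]
[[0.6,0.0,-1.2],[-0.00,-0.00,-0.00]]
```

```bash
python3 -m pendant '[[[0.6,0,-1.2],[0,0,0],1],[[0.6,0,-1.2],[0,0,0],1],[[0.6,0,-1.2],[0,0,0],1],[[0.6,0,-1.2],[0,0,0],1],[[0.3,0,-1.0],[0,0,0],1],[[0,0,0],[0,0,0],1]]'; cat > arc.py <<'E'
from seg import *
def gw(r_,az,hw,z,beta=55.5):
    a=np.radians(az);P,rr=gpose(None,beta,world=[r_*np.cos(a),r_*np.sin(a),z],hw=hw);return P,flipr(rr)
def here():
    M=R.from_euler('xyz',R0_,degrees=True).as_matrix();zt=M[:,2];g=P0-.0188*zt
    return np.hypot(*g[:2]),np.degrees(np.arctan2(g[1],g[0])),np.degrees(np.arctan2(zt[1],zt[0])),g[2],np.degrees(np.arcsin(-zt[2]))
if __name__=='__main__':
    r0,a0,h0,z0,b0=here();print('G r,az,head,z,beta',np.round([r0,a0,h0,z0,b0],3),Q0.round(1))
    r1,a1,h1,z1=np.hypot(.441,.372),np.degrees(np.arctan2(.372,.441)),75.,.14
    n=20
    w=[gw(r0+(r1-r0)*k/n,a0+(a1-a0)*k/n,h0+(h1-h0)*k/n,z0+(z1-z0)*k/n,b0+(55.5-b0)*k/n) for k in range(1,n+1)]
    w+=[gw(r1,a1,h1,z,55.5) for z in (.12,.10,.08,.06,.04,.029)]
    o=track(Q0,w,sub=3,marg=.6);show(o,3);print([k for k,(q,_,_) in enumerate(o) if clear(q)])
    plans(w)
E
python3 arc.py
```

```text
clock: 20.87
ee_pos: [0.3944, -0.3273, 0.1181]
ee_rot: [179.9, 33.8, -172.2]
wrist_force: [-0.3, -0.1, -2.7]
grip_width: 0.0549
G r,az,head,z,beta [  0.506 -40.563   8.003   0.134  56.215] [ 99.4  50.2 -65.7 131.4  83.3  15.5  70. ]
0 [ 93.9  51.9 -64.1 129.6  86.   15.9  68.2] err 0.0 mm 0.0 deg
3 [ 81.4  52.8 -65.4 129.   89.9  17.8  62.3] err 0.0 mm 0.0 deg
6 [ 69.1  54.  -67.1 128.5  92.9  20.4  57.4] err 0.0 mm 0.0 deg
9 [ 56.7  55.3 -68.9 127.9  95.2  23.2  53.3] err 0.0 mm 0.0 deg
12 [ 44.2  56.6 -70.6 127.3  97.1  26.   49.7] err 0.0 mm 0.0 deg
15 [ 31.   56.5 -70.3 126.7  99.1  26.8  45.7] err 0.0 mm 0.0 deg
18 [ 18.1  56.8 -70.6 126.1 100.7  28.2  42.2] err 0.0 mm 0.0 deg
21 [ 12.7  62.6 -69.5 127.  110.7  32.1  35.1] err 0.0 mm 0.0 deg
24 [ 11.8  71.3 -67.9 127.6 121.2  37.4  30.8] err 0.0 mm 0.0 deg
25 [ 11.7  72.8 -67.5 127.5 122.8  38.3  30.4] err 0.0 mm 0.0 deg
[5, 6, 7]
pos [ 0.3944 -0.3273  0.1181] rot [ 179.9   33.8 -172.2]
[[-2.4,2.3,1.6],[-0.03,-0.00,-0.05]]
[[-2.4,2.3,1.5],[-0.03,-0.00,-0.05]]
[[-2.4,2.4,1.5],[-0.03,-0.00,-0.05]]
[[-2.4,2.4,1.5],[-0.03,-0.00,-0.05]]
[[-2.3,2.5,1.5],[-0.03,-0.00,-0.05]]
[[-2.3,2.5,1.5],[-0.03,-0.00,-0.05]]
[[-2.3,2.6,1.5],[-0.03,-0.00,-0.05]]
[[-2.3,2.6,1.5],[-0.03,-0.00,-0.05]]
[[-2.3,2.7,1.5],[-0.03,-0.00,-0.05]]
[[-2.3,2.7,1.5],[-0.03,-0.00,-0.05]]
[[-2.3,2.8,1.5],[-0.03,-0.00,-0.05]]
[[-2.3,2.8,1.5],[-0.03,-0.00,-0.05]]
[[-2.2,2.9,1.5],[-0.03,-0.00,-0.05]]
[[-2.2,2.9,1.5],[-0.03,-0.00,-0.05]]
[[-2.2,3.0,1.5],[-0.03,-0.00,-0.05]]
[[-2.2,3.0,1.5],[-0.03,-0.00,-0.05]]
[[-2.2,3.1,1.4],[-0.03,-0.00,-0.05]]
[[-2.1,3.1,1.4],[-0.03,-0.00,-0.05]]
[[-2.1,3.2,1.4],[-0.03,-0.00,-0.05]]
[[-2.1,3.2,1.4],[-0.03,-0.00,-0.05]]
[[1.1,-0.0,1.6],[0.00,0.00,0.00]]
[[1.1,-0.0,1.6],[0.00,0.00,0.00]]
[[1.1,-0.0,1.6],[0.00,0.00,0.00]]
[[1.1,-0.0,1.6],[0.00,0.00,0.00]]
[[1.1,-0.0,1.6],[0.00,0.00,0.00]]
[[0.6,-0.0,0.9],[0.00,0.00,0.00]]
```

```bash
cat > arc2.py <<'E'
from arc import *
r0,a0,h0,z0,b0=here();print('G r,az,head,z,beta',np.round([r0,a0,h0,z0,b0],3),Q0.round(1))
r1,a1,h1=np.hypot(.441,.372),np.degrees(np.arctan2(.372,.441)),75.
w=[gw(r0,a0,h0,z0+(.37-z0)*k/9,55.5) for k in range(1,10)]
n=20
w+=[gw(r0+(r1-r0)*k/n,a0+(a1-a0)*k/n,h0+(h1-h0)*k/n,.37,55.5) for k in range(1,n+1)]
w+=[gw(r1,a1,h1,z,55.5) for z in np.linspace(.37,.06,13)]
w+=[gw(r1,a1,h1,z,55.5) for z in (.045,.035,.029)]
o=track(Q0,w,sub=3,marg=.6);show(o,3);print([k for k,(q,_,_) in enumerate(o) if clear(q)])
plans(w)
E
python3 arc2.py
```

```text
G r,az,head,z,beta [  0.506 -40.563   8.003   0.134  56.215] [ 99.4  50.2 -65.7 131.4  83.3  15.5  70. ]
0 [100.9  50.7 -68.4 128.9  73.9  17.4  79.7] err 0.0 mm 0.0 deg
3 [103.9  38.5 -68.7 124.6  24.6  18.6 123.5] err 0.0 mm 0.0 deg
6 [108.5  28.7 -70.2 118.6  -0.8  29.  144.7] err 0.0 mm 0.0 deg
9 [106.4  22.5 -69.4 113.6 -10.5  37.1 151.3] err 0.0 mm 0.0 deg
12 [ 92.9  22.7 -68.9 113.2  -8.9  35.7 147.5] err 0.0 mm 0.0 deg
15 [ 79.2  22.8 -68.3 112.8  -7.1  34.4 143.7] err 0.0 mm 0.0 deg
18 [ 65.4  23.  -67.5 112.4  -5.3  33.2 139.8] err 0.0 mm 0.0 deg
21 [ 51.5  23.  -66.5 111.9  -3.5  32.1 135.8] err 0.0 mm 0.0 deg
24 [ 37.6  23.1 -65.5 111.4  -1.5  31.1 131.8] err 0.0 mm 0.0 deg
27 [ 23.5  23.1 -64.3 110.9   0.5  30.2 127.7] err 0.0 mm 0.0 deg
30 [ 16.7  24.6 -61.7 113.2   2.7  26.  125.7] err 0.0 mm 0.0 deg
33 [  9.5  29.6 -53.5 119.6   7.1  14.1 124.3] err 0.0 mm 0.0 deg
36 [ 13.3  46.2 -66.1 124.   83.6  19.1  53.8] err 0.0 mm 0.0 deg
39 [ 10.5  56.2 -63.2 126.8 112.6  24.2  30.6] err 0.0 mm 0.0 deg
42 [ 10.2  67.2 -63.5 127.6 124.3  32.5  25.7] err 0.0 mm 0.0 deg
44 [ 10.1
[... 1022 characters left out ...]
,-0.05]]
[[-2.1,3.1,1.5],[-0.03,-0.00,-0.05]]
[[-2.1,3.1,1.5],[-0.03,0.00,-0.05]]
[[-2.1,3.2,1.4],[-0.03,-0.00,-0.05]]
[[-2.1,3.2,1.4],[-0.03,-0.00,-0.05]]
[[-0.0,-0.0,0.0],[0.00,0.00,0.00]]
[[1.5,-0.0,2.1],[0.00,0.00,0.00]]
[[1.5,-0.0,2.1],[0.00,0.00,0.00]]
[[1.5,-0.0,2.1],[0.00,0.00,0.00]]
[[1.5,-0.0,2.1],[0.00,0.00,0.00]]
[[1.5,-0.0,2.1],[0.00,0.00,0.00]]
[[1.5,-0.0,2.1],[0.00,0.00,0.00]]
[[1.5,-0.0,2.1],[0.00,0.00,0.00]]
[[1.5,-0.0,2.1],[0.00,0.00,0.00]]
[[1.5,-0.0,2.1],[0.00,0.00,0.00]]
[[1.5,-0.0,2.1],[0.00,0.00,0.00]]
[[1.5,-0.0,2.1],[0.00,0.00,0.00]]
[[1.5,-0.0,2.1],[0.00,0.00,0.00]]
[[0.8,-0.0,1.2],[0.00,0.00,0.00]]
[[0.6,-0.0,0.8],[0.00,0.00,0.00]]
[[0.3,-0.0,0.5],[0.00,0.00,0.00]]
```

```bash
python3 -m pendant '[[[-0.8,0,-1.1],[0,0,0],1],[[-0.8,0,-1.1],[0,0,0],1],[[-0.8,0,-1.1],[0,0,0],1],[[-0.8,0,-1.1],[0,0,0],1],[[-0.8,0,-1.1],[0,0,0],1],[[-0.8,0,-1.1],[0,0,0],1],[[-0.8,0,-1.1],[0,0,0],1],[[-0.8,0,-1.1],[0,0,0],1],[[-0.8,0,-1.1],[0,0,0],1]]'; python3 arc2.py | head -16; python3 - <<'E'
from h import *
save('t17',read_camera('top'),(250,110,480,290),3.3)
save('w17',read_camera('wrist'))
E
```

```text
clock: 21.62
ee_pos: [0.3918, -0.3234, 0.2398]
ee_rot: [179.6, 33.3, -172.3]
wrist_force: [-0.7, 0.2, -2.2]
grip_width: 0.0549
G r,az,head,z,beta [  0.501 -40.416   8.466   0.255  56.717] [106.3  33.8 -71.  124.9  15.3  21.5 129.6]
0 [106.4  35.3 -70.9 122.9  14.9  22.3 131.8] err 0.0 mm 0.0 deg
3 [108.3  29.9 -70.5 119.9   1.3  27.4 143.5] err 0.0 mm 0.0 deg
6 [110.3  25.1 -70.2 116.5  -7.4  33.5 150.3] err 0.0 mm 0.0 deg
9 [107.1  22.3 -69.9 113.9 -10.8  37.2 151.9] err 0.0 mm 0.0 deg
12 [ 93.4  22.6 -69.3 113.5  -9.2  35.8 148.1] err 0.0 mm 0.0 deg
15 [ 79.6  22.7 -68.6 113.1  -7.4  34.5 144.2] err 0.0 mm 0.0 deg
18 [ 65.7  22.9 -67.7 112.6  -5.6  33.3 140.2] err 0.0 mm 0.0 deg
21 [ 51.7  22.9 -66.7 112.1  -3.7  32.2 136.2] err 0.0 mm 0.0 deg
24 [ 37.6  23.  -65.5 111.5  -1.7  31.1 132.1] err 0.0 mm 0.0 deg
27 [ 23.5  23.1 -64.2 110.9   0.4  30.2 127.9] err 0.0 mm 0.0 deg
30 [ 16.6  24.6 -61.6 113.2   2.5  26.  125.9] err 0.0 mm 0.0 deg
33 [  9.5  29.6 -53.5 119.6   6.9  14.1 124.5] err 0.0 mm 0.0 deg
36 [ 13.4  46.3 -66.2 124.   83.7  19.2  53.8] err 0.0 mm 0.0 deg
39 [ 10.5  56.3 -63.2 126.8 112.5  24.2  30.6] err 0.0 mm 0.0 deg
42 [ 10.2  67.2 -63.5 127.6 124.2  32.6  25.8] err 0.0 mm 0.0 deg
```

View pics/t17.png

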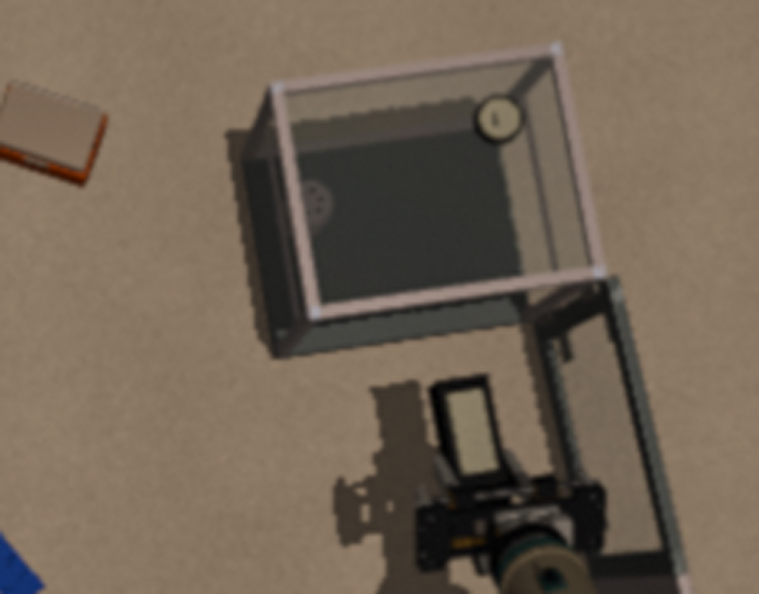

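View pics/w17.png

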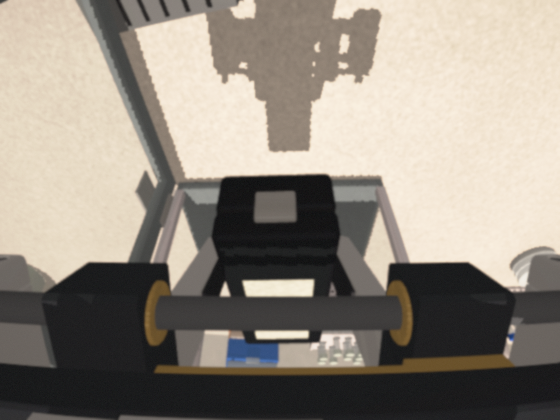

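The box is out of the cabinet, level in the jaws, and the door still stands on the wedge. I'll keep raising to clear the cabinet corner.

```bash
python3 -m pendant '[[[-0.8,0,-1.1],[0,0,0],1],[[-0.8,0,-1.1],[0,0,0],1],[[-0.8,0,-1.1],[0,0,0],1],[[-0.8,0,-1.1],[0,0,0],1],[[-0.8,0,-1.1],[0,0,0],1],[[-0.8,0,-1.1],[0,0,0],1],[[-0.8,0,-1.1],[0,0,0],1],[[-0.8,0,-1.1],[0,0,0],1],[[0,0,0],[0,0,0],1]]'; sed -i 's/,z0+(.37-z0)\*k\/9,55.5) for k in range(1,10)/,.37,55.5) for k in range(1,2)/' arc2.py; python3 arc2.py
```

```text
clock: 22.47
ee_pos: [0.388, -0.3215, 0.3395]
ee_rot: [179.4, 31.9, -172.4]
wrist_force: [1.0, -0.1, -2.3]
grip_width: 0.0549
G r,az,head,z,beta [  0.497 -40.502   8.752   0.355  58.092] [111.4  20.3 -70.6 116.  -10.3  37.8 150.2]
0 [112.4  22.2 -70.5 114.3 -11.6  38.  153.9] err 0.0 mm 0.0 deg
3 [ 98.7  22.4 -69.9 113.9 -10.   36.5 150. ] err 0.0 mm 0.0 deg
6 [ 84.8  22.6 -69.2 113.4  -8.3  35.1 146. ] err 0.0 mm 0.0 deg
9 [ 70.8  22.7 -68.2 112.9  -6.5  33.8 142. ] err 0.0 mm 0.0 deg
12 [ 56.7  22.9 -67.2 112.4  -4.6  32.6 138. ] err 0.0 mm 0.0 deg
15 [ 42.5  22.9 -66.  111.8  -2.6  31.5 133.8] err 0.0 mm 0.0 deg
18 [ 28.2  23.  -64.6 111.2  -0.5  30.5 129.5] err 0.0 mm 0.0 deg
21 [ 18.7  23.  -63.6 110.7   0.9  29.9 126.6] err 0.0 mm 0.0 deg
24 [ 11.9  27.8 -56.3 117.6   5.3  18.1 125. ] err 0.0 mm 0.0 deg
27 [ 14.7  43.4 -67.5 122.6  71.4  19.   64.4] err 0.0 mm 0.0 deg
30 [  9.5  50.2 -60.  126.2 107.6  18.1  32.7] err 0.0 mm 0.0 deg
33 [  9.8  64.1 -62.6 127.6 123.   30.   25.1] err 0.0 mm 0.0 deg
36 [  9.7  68.9 -62.3 127.6 127.4  33.2  24. ] err 0.0 mm 0.0 deg
[]
pos [ 0.388 
[... 658 characters left out ...]
0,-0.05]]
[[-2.2,3.0,1.5],[-0.03,0.00,-0.05]]
[[-2.2,3.1,1.5],[-0.03,-0.00,-0.05]]
[[-2.1,3.2,1.5],[-0.03,-0.00,-0.05]]
[[-2.1,3.2,1.5],[-0.03,0.00,-0.05]]
[[-0.0,-0.0,0.0],[0.00,0.00,0.00]]
[[1.5,-0.0,2.1],[0.00,0.00,0.00]]
[[1.5,-0.0,2.1],[0.00,0.00,0.00]]
[[1.5,-0.0,2.1],[0.00,0.00,0.00]]
[[1.5,-0.0,2.1],[0.00,0.00,0.00]]
[[1.5,-0.0,2.1],[0.00,0.00,0.00]]
[[1.5,-0.0,2.1],[0.00,0.00,0.00]]
[[1.5,-0.0,2.1],[0.00,0.00,0.00]]
[[1.5,-0.0,2.1],[0.00,0.00,0.00]]
[[1.5,-0.0,2.1],[0.00,0.00,0.00]]
[[1.5,-0.0,2.1],[0.00,0.00,0.00]]
[[1.5,-0.0,2.1],[0.00,0.00,0.00]]
[[1.5,-0.0,2.1],[0.00,0.00,0.00]]
[[0.8,-0.0,1.2],[0.00,0.00,0.00]]
[[0.6,-0.0,0.8],[0.00,0.00,0.00]]
[[0.3,-0.0,0.5],[0.00,0.00,0.00]]
```

```bash
python3 -m pendant '[[[-0.9,0,-1.2],[0,-0.05,-0.02],1],[[-1.0,1.0,0.7],[-0.01,0,-0.02],1],[[-1.8,1.7,1.2],[-0.02,0,-0.04],1],[[-2.3,2.3,1.6],[-0.03,0,-0.05],1],[[-2.3,2.3,1.6],[-0.03,0,-0.05],1],[[-2.3,2.4,1.6],[-0.03,0,-0.05],1],[[-2.3,2.4,1.6],[-0.03,0,-0.05],1],[[-2.3,2.5,1.6],[-0.03,0,-0.05],1],[[-2.3,2.5,1.6],[-0.03,0,-0.05],1],[[-2.3,2.6,1.6],[-0.03,0,-0.05],1]]'; python3 arc2.py | grep -v '1.5,-0.0,2.1'
```

```text
clock: 23.3
ee_pos: [0.5226, -0.0632, 0.3266]
ee_rot: [-178.5, 32.9, -143.5]
wrist_force: [-0.2, -0.5, -3.1]
grip_width: 0.055
G r,az,head,z,beta [ 0.519 -7.634 33.665  0.342 57.115] [ 74.4  19.9 -67.3 118.3  -9.4  30.2 145.5]
0 [ 76.2  20.2 -68.  115.1 -10.9  33.  145.1] err 0.0 mm 0.0 deg
3 [ 67.4  20.6 -67.2 114.5  -9.4  32.4 142.6] err 0.0 mm 0.0 deg
6 [ 58.7  20.9 -66.4 113.9  -7.9  31.8 140. ] err 0.0 mm 0.0 deg
9 [ 50.   21.3 -65.6 113.2  -6.4  31.3 137.5] err 0.0 mm 0.0 deg
12 [ 41.2  21.6 -64.8 112.6  -4.9  30.8 134.9] err 0.0 mm 0.0 deg
15 [ 32.5  22.  -63.9 111.9  -3.3  30.4 132.4] err 0.0 mm 0.0 deg
18 [ 23.8  22.3 -63.  111.2  -1.8  30.1 129.8] err 0.0 mm 0.0 deg
21 [ 18.   22.5 -62.4 110.8  -0.7  29.8 128.1] err 0.0 mm 0.0 deg
24 [ 11.5  27.5 -55.6 117.6   3.6  18.1 126.7] err 0.0 mm 0.0 deg
27 [ 12.3  40.1 -62.  122.7  64.3  14.2  70.8] err 0.0 mm 0.0 deg
30 [  9.7  50.5 -60.4 126.2 107.2  18.5  33.2] err 0.0 mm 0.0 deg
33 [  9.9  64.3 -62.8 127.6 122.8  30.2  25.4] err 0.0 mm 0.0 deg
36 [  9.8  69.1 -62.5 127.6 127.2  33.4  24.2] err 0.0 mm 0.0 deg
[]
pos [ 0.5226 -0.
[... 239 characters left out ...]
[-0.02,0.00,-0.03]]
[[-1.3,1.6,0.9],[-0.02,0.00,-0.03]]
[[-1.3,1.6,0.9],[-0.02,-0.00,-0.03]]
[[-1.3,1.6,0.9],[-0.02,-0.00,-0.03]]
[[-1.3,1.7,0.9],[-0.02,0.00,-0.03]]
[[-1.3,1.7,0.9],[-0.02,0.00,-0.03]]
[[-1.3,1.7,0.9],[-0.02,0.00,-0.03]]
[[-1.3,1.7,0.9],[-0.02,-0.00,-0.03]]
[[-1.3,1.7,0.9],[-0.02,0.00,-0.03]]
[[-1.3,1.8,0.9],[-0.02,-0.00,-0.03]]
[[-1.3,1.8,0.9],[-0.02,0.00,-0.03]]
[[-1.3,1.8,0.9],[-0.02,0.00,-0.03]]
[[-1.3,1.8,0.9],[-0.02,-0.00,-0.03]]
[[-1.3,1.8,0.9],[-0.02,0.00,-0.03]]
[[-1.3,1.8,0.9],[-0.02,-0.00,-0.03]]
[[-1.3,1.9,0.9],[-0.02,0.00,-0.03]]
[[0.0,0.0,0.0],[0.00,0.00,0.00]]
[[0.8,-0.0,1.2],[0.00,0.00,0.00]]
[[0.6,-0.0,0.8],[0.00,0.00,0.00]]
[[0.3,-0.0,0.5],[0.00,0.00,0.00]]
```

```bash
python3 -m pendant '[[[-1.3,1.5,0.9],[-0.02,-0.01,0],1],[[-1.3,1.5,0.9],[-0.02,-0.01,-0.01],1],[[-1.3,1.5,0.9],[-0.02,0,-0.02],1],[[-1.3,1.6,0.9],[-0.02,0,-0.03],1],[[-1.3,1.6,0.9],[-0.02,0,-0.03],1],[[-1.3,1.6,0.9],[-0.02,0,-0.03],1],[[-1.3,1.6,0.9],[-0.02,0,-0.03],1],[[-1.3,1.6,0.9],[-0.02,0,-0.03],1],[[-1.3,1.7,0.9],[-0.02,0,-0.03],1],[[-1.3,1.7,0.9],[-0.02,0,-0.03],1],[[-1.3,1.7,0.9],[-0.02,0,-0.03],1],[[-1.3,1.7,0.9],[-0.02,0,-0.03],1],[[-1.3,1.7,0.9],[-0.02,0,-0.03],1],[[-1.3,1.8,0.9],[-0.02,0,-0.03],1],[[-1.3,1.8,0.9],[-0.02,0,-0.03],1],[[-1.3,1.8,0.9],[-0.02,0,-0.03],1]]'; sed -i 's/^n=20/n=10/;s/,.37,55.5) for k in range(1,2)/,z0,55.2) for k in range(1,2)/;s/k\/n,.37,55.5)/k\/n,z0,55.2)/;s/np.linspace(.37,.06,13)/np.linspace(z0,.06,20)/;s/z,55.5)/z,55.2)/g' arc2.py; python3 arc2.py
```

```text
clock: 24.63
ee_pos: [0.462, 0.3065, 0.2896]
ee_rot: [176.9, 32.5, -113.6]
wrist_force: [-0.3, 0.6, -2.5]
grip_width: 0.055
G r,az,head,z,beta [ 0.547 32.9   72.195  0.305 57.36 ] [ 25.1  24.  -60.9 118.9  -2.2  23.9 130.3]
0 [ 26.2  27.2 -62.1 118.8   0.2  21.5 134.7] err 0.0 mm 0.0 deg
3 [ 22.1  26.9 -60.4 118.2   0.4  20.9 132.9] err 0.0 mm 0.0 deg
6 [ 18.1  26.7 -58.7 117.6   0.7  20.3 131.2] err 0.0 mm 0.0 deg
9 [ 13.9  26.5 -56.9 117.    1.   19.8 129.4] err 0.0 mm 0.0 deg
12 [ 11.4  27.3 -55.1 117.9   1.8  17.6 128.6] err 0.0 mm 0.0 deg
15 [ 12.8  34.1 -60.1 120.5  32.7  13.9 100.1] err 0.0 mm 0.0 deg
18 [ 12.9  40.7 -62.9 122.9  66.8  14.6  68.6] err 0.0 mm 0.0 deg
21 [ 10.9  45.1 -60.8 124.9  90.5  14.8  47.2] err 0.0 mm 0.0 deg
24 [ 10.7  51.7 -62.2 126.3 107.1  20.1  33.9] err 0.0 mm 0.0 deg
27 [ 10.7  58.9 -63.8 127.3 115.9  26.3  28.8] err 0.0 mm 0.0 deg
30 [ 10.5  65.2 -63.9 127.7 122.5  31.2  26.2] err 0.0 mm 0.0 deg
33 [ 10.3  69.9 -63.4 127.8 127.   34.3  25.1] err 0.0 mm 0.0 deg
[]
pos [0.462  0.3065 0.2896] rot [ 176.9   32.5 -113.6]
[[-0.1,0.0,-0.0],[-0.00,-0.04,-
[... 451 characters left out ...]
1],[0.00,0.00,0.00]]
[[0.7,-0.0,1.1],[0.00,0.00,0.00]]
[[0.7,-0.0,1.1],[0.00,0.00,0.00]]
[[0.7,-0.0,1.1],[0.00,0.00,0.00]]
[[0.7,-0.0,1.1],[0.00,0.00,0.00]]
[[0.7,-0.0,1.1],[0.00,0.00,0.00]]
[[0.7,-0.0,1.1],[0.00,0.00,0.00]]
[[0.7,-0.0,1.1],[0.00,0.00,0.00]]
[[0.7,-0.0,1.1],[0.00,0.00,0.00]]
[[0.7,-0.0,1.1],[0.00,0.00,0.00]]
[[0.7,-0.0,1.1],[0.00,0.00,0.00]]
[[0.7,-0.0,1.1],[0.00,0.00,0.00]]
[[0.7,-0.0,1.1],[0.00,0.00,0.00]]
[[0.7,-0.0,1.1],[0.00,0.00,0.00]]
[[0.7,-0.0,1.1],[0.00,0.00,0.00]]
[[0.7,-0.0,1.1],[0.00,0.00,0.00]]
[[0.7,-0.0,1.1],[0.00,0.00,0.00]]
[[0.7,-0.0,1.1],[0.00,0.00,0.00]]
[[0.9,-0.0,1.2],[0.00,0.00,0.00]]
[[0.6,-0.0,0.8],[0.00,0.00,0.00]]
[[0.3,-0.0,0.5],[0.00,0.00,0.00]]
```

```bash
python3 -m pendant '[[[-1.1,0.8,0.8],[0,-0.01,-0.02],1],[[-1.1,0.8,0.8],[0,-0.01,-0.02],1],[[-1.1,0.8,0.8],[0,-0.01,-0.02],1],[[-1.1,0.8,0.8],[0,-0.01,-0.02],1],[[-1.0,0.8,0.8],[0,0,0],1],[[0,0,0],[0,0,0],1],[[0,0,0],[0,0,0],1]]'; python3 - <<'E'
from h import *
import pickle
c=get_calibration('wrist');im=read_camera('wrist');save('w18',im);pickle.dump(c,open('w18.pkl','wb'))
save('t18',read_camera('top'),(90,130,290,310),3.3);save('s18',read_camera('scene'),(100,130,300,310),3.3)
E
python3 arc2.py | head -30
```

```text
clock: 25.22
ee_pos: [0.4339, 0.3861, 0.2716]
ee_rot: [179.0, 34.1, -107.5]
wrist_force: [0.2, -0.8, -2.6]
grip_width: 0.055
G r,az,head,z,beta [ 0.573 40.961 74.078  0.288 55.801] [ 10.7  24.8 -55.1 120.4   0.5  16.4 125.6]
0 [  9.8  26.6 -54.1 119.4   1.9  15.6 126.7] err 0.0 mm 0.0 deg
3 [ 10.2  26.9 -54.3 119.    2.1  16.  127.1] err 0.0 mm 0.0 deg
6 [ 10.6  27.3 -54.6 118.7   2.2  16.4 127.5] err 0.0 mm 0.0 deg
9 [ 11.   27.6 -54.8 118.3   2.4  16.8 128. ] err 0.0 mm 0.0 deg
12 [ 10.   28.6 -53.6 119.1   3.   15.1 128. ] err 0.0 mm 0.0 deg
15 [ 14.5  38.4 -64.9 121.3  53.3  16.1  80.8] err 0.0 mm 0.0 deg
18 [ 13.2  43.2 -64.5 123.4  75.6  16.4  60.7] err 0.0 mm 0.0 deg
21 [ 10.3  45.8 -60.  125.2  95.2  14.7  43. ] err 0.0 mm 0.0 deg
24 [ 10.7  52.7 -62.5 126.5 108.6  21.   32.8] err 0.0 mm 0.0 deg
27 [ 10.7  59.3 -63.8 127.3 116.5  26.7  28.5] err 0.0 mm 0.0 deg
30 [ 10.5  65.2 -63.9 127.7 122.6  31.1  26.2] err 0.0 mm 0.0 deg
33 [ 10.3  69.9 -63.4 127.8 127.   34.2  25.1] err 0.0 mm 0.0 deg
[]
pos [0.4353 0.3855 0.2726] rot [ 179.    34.2 -107.7]
[[-0.0,0.0,-0.0],[-0.00,-0.01,-0.03]]
[[0.0,-0.1,-0.0],[-0.00,-0.00,-0.00]]
[[0.0,-0.1,-0.0],[-0.00,0.00,-0.00]]
[[0.0,-0.1,-0.0],[-0.00,0.00,-0.00]]
[[0.0,-0.1,-0.0],[-0.00,-0.00,-0.00]]
[[0.0,-0.1,-0.0],[-0.00,-0.00,-0.00]]
[[0.0,-0.1,-0.0],[-0.00,0.00,-0.00]]
[[0.0,-0.1,-0.0],[-0.00,0.00,-0.00]]
[[0.0,-0.1,-0.0],[-0.00,-0.00,-0.00]]
[[0.0,-0.1,-0.0],[-0.00,0.00,-0.00]]
[[0.0,-0.1,-0.0],[-0.00,0.00,-0.00]]
[[0.0,0.0,0.0],[0.00,0.00,0.00]]
[[0.7,-0.0,1.0],[0.00,0.00,0.00]]
[[0.7,-0.0,1.0],[0.00,0.00,0.00]]
[[0.7,-0.0,1.0],[0.00,0.00,0.00]]
```

View pics/w18.png

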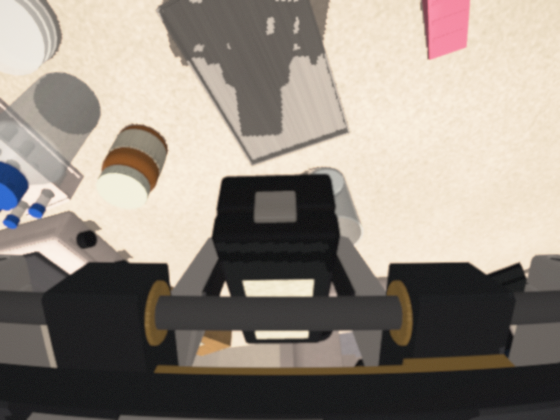

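View pics/t18.png

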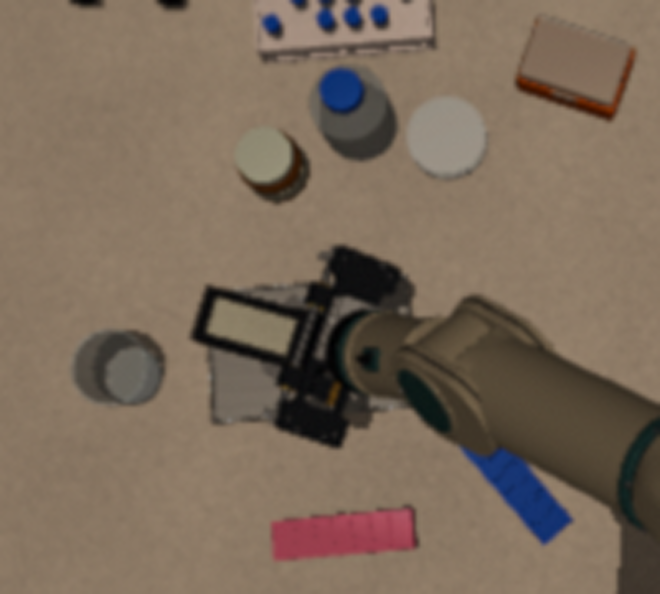

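View pics/s18.png

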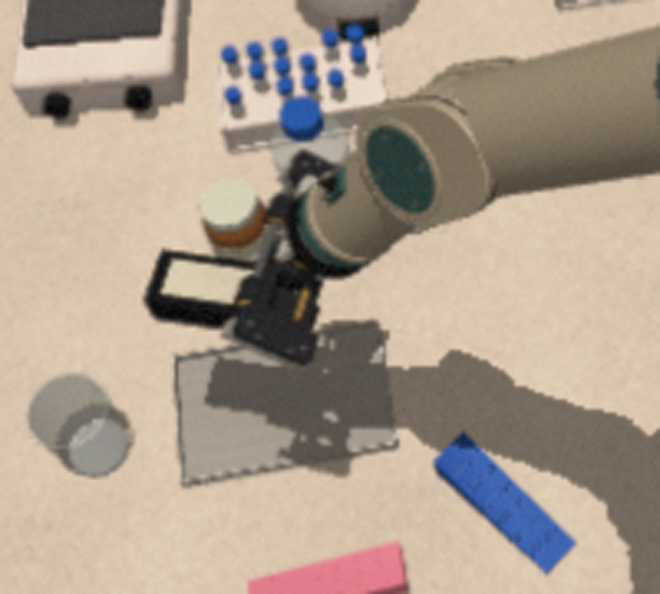

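The box is held above the tray. Tray corners: top crop (207,292), (214,422), (407,277), (416,405), and scene crop (176,356), (184,484), (382,325), (397,445). I'll triangulate its place and height, and check where the box would land.

```bash
python3 - <<'E'
from arc import *
import pickle
T=get_calibration('top');S=get_calibration('scene');W=pickle.load(open('w18.pkl','rb'))
t=lambda p:((p[0]+.5)/3.3-.5+90,(p[1]+.5)/3.3-.5+130);s=lambda p:((p[0]+.5)/3.3-.5+100,(p[1]+.5)/3.3-.5+130)
X=[]
for a,b in(((207,292),(176,356)),((214,422),(184,484)),((407,277),(382,325)),((416,405),(397,445))):
    x,e_=tri([ray(T,t(a)),ray(S,s(b))]);print(x.round(4),np.round(e_,4));X.append(x)
print('centre',np.mean(X,0).round(4))
print('wrist corners z.016',onz(W,(252,161),.016).round(4),onz(W,(346,130),.016).round(4))
# box label centre in top view
print('r',here())
M=R.from_euler('xyz',R0_,degrees=True).as_matrix();g=P0-.0188*M[:,2]
h=M[:,2].copy();h[2]=0;h/=np.linalg.norm(h)
print('box far end corners top view z', [onz(T,t(p),g[2]+.015).round(4) for p in((208,287),(193,337))],'pred far end',(g+.087*h).round(4))
# two-view height of box far end
for a,b in(((193,337),(150,297)),((208,287),(166,252))):
    x,e_=tri([ray(T,t(a)),ray(S,s(b))]);print('box far corner',x.round(4),np.round(e_,4),'along h',((x-g)@h).round(4),'dz',round(x[2]-g[2],4))
E
```

```text
[0.5094 0.5128 0.0162] [0.0003 0.0003]
[0.3637 0.5007 0.0082] [0.0008 0.0008]
[0.532  0.288  0.0014] [0.001 0.001]
[0.3868 0.2753 0.0043] [0.0009 0.0009]
centre [0.448  0.3942 0.0075]
wrist corners z.016 [0.5074 0.5087 0.016 ] [0.3688 0.4969 0.016 ]
r (np.float64(0.5726224423339634), np.float64(40.96101544869468), np.float64(74.07755165966843), np.float64(0.2881824291731346), np.float64(55.80101254605763))
box far end corners top view z [array([0.4764, 0.45  , 0.3032]), array([0.4277, 0.4623, 0.3032])] pred far end [0.4563 0.459  0.2882]
box far corner [0.4272 0.46   0.3089] [0.0011 0.0011] along h 0.0799 dz 0.0208
box far corner [0.477  0.4502 0.2992] [0.0006 0.0006] along h 0.0842 dz 0.011
```

```bash
python3 -m pendant '[[[0.2,-0.4,0.3],[0,-0.005,-0.01],1],[[0.4,-0.4,0.5],[0,-0.005,-0.01],1],[[0.5,0,0.7],[0,0,-0.01],1],[[0.5,0,0.7],[0,0,0],1],[[0.5,0,0.7],[0,0,0],1],[[0.5,0,0.7],[0,0,0],1],[[0.5,0,0.7],[0,0,0],1],[[0.5,0,0.7],[0,0,0],1],[[0.5,0,0.7],[0,0,0],1],[[0.5,0,0.7],[0,0,0],1],[[0.5,0,0.7],[0,0,0],1],[[0.5,0,0.7],[0,0,0],1]]'; cat > down.py <<'E'
from arc import *
r0,a0,h0,z0,b0=here();print('G',np.round([r0,a0,h0,z0,b0],3),Q0.round(1),'xy',(r0*np.cos(np.radians(a0))).round(4),(r0*np.sin(np.radians(a0))).round(4))
r1,a1=np.hypot(.441,.372),np.degrees(np.arctan2(.372,.441))
zs=np.linspace(z0,.05,int((z0-.05)/.012)+2)[1:]
w=[gw(r1,a1,75.,z,55.2) for z in list(zs)+[.04,.0325,.0285]]
o=track(Q0,w,sub=3,marg=.6);show(o,3);plans(w)
E
python3 down.py
```

```text
clock: 26.37
ee_pos: [0.4516, 0.3685, 0.1748]
ee_rot: [179.9, 34.5, -106.6]
wrist_force: [0.4, 0.3, -3.0]
grip_width: 0.0551
G [ 0.574 38.614 73.58   0.19  55.503] [ 14.2  41.2 -62.4 126.   79.4  13.7  55.9] xy 0.4485 0.3582
0 [ 10.6  44.3 -60.1 124.8  89.   13.9  48.4] err 0.0 mm 0.0 deg
3 [ 10.4  50.2 -61.2 126.1 105.7  18.5  34.6] err 0.0 mm 0.0 deg
6 [ 10.6  56.9 -63.2 127.1 114.3  24.6  29.4] err 0.0 mm 0.0 deg
9 [ 10.5  62.9 -63.7 127.6 120.6  29.4  26.6] err 0.0 mm 0.0 deg
12 [ 10.3  68.1 -63.4 127.8 125.7  33.   25.1] err 0.0 mm 0.0 deg
14 [ 10.2  69.9 -63.2 127.8 127.3  34.1  24.8] err 0.0 mm 0.0 deg
pos [0.4516 0.3685 0.1748] rot [ 179.9   34.5 -106.6]
[[-0.3,1.1,1.6],[-0.01,-0.01,-0.02]]
[[0.7,-0.0,1.0],[0.00,0.00,0.00]]
[[0.7,-0.0,1.0],[0.00,0.00,0.00]]
[[0.7,-0.0,1.0],[0.00,0.00,0.00]]
[[0.7,-0.0,1.0],[0.00,0.00,0.00]]
[[0.7,-0.0,1.0],[0.00,0.00,0.00]]
[[0.7,-0.0,1.0],[0.00,0.00,0.00]]
[[0.7,-0.0,1.0],[0.00,0.00,0.00]]
[[0.7,-0.0,1.0],[0.00,0.00,0.00]]
[[0.7,-0.0,1.0],[0.00,0.00,0.00]]
[[0.7,-0.0,1.0],[0.00,0.00,0.00]]
[[0.7,-0.0,1.0],[0.00,0.00,0.00]]
[[0.6,-0.0,0.8],[0.00,0.00,0.00]]
[[0.4,-0.0,0.6],[0.00,0.00,0.00]]
[[0.2,-0.0,0.3],[0.00,0.00,0.00]]
```

```bash
python3 -m pendant '[[[0.3,0.4,1.0],[0,0,-0.01],1],[[0.4,0.4,1.1],[0,0,-0.01],1],[[0.5,0.3,1.1],[0,0,0],1],[[0.7,0,1.0],[0,0,0],1],[[0.7,0,1.0],[0,0,0],1],[[0.7,0,1.0],[0,0,0],1],[[0.6,0,0.8],[0,0,0],1],[[0,0,0],[0,0,0],1]]'; python3 down.py
```

```text
clock: 27.03
ee_pos: [0.4485, 0.3708, 0.0835]
ee_rot: [179.8, 34.4, -106.6]
wrist_force: [0.6, -0.6, -3.3]
grip_width: 0.055
G [ 0.573 38.987 73.805  0.099 55.55 ] [ 12.8  56.5 -64.6 129.3 115.   25.9  27.6] xy 0.4455 0.3606
0 [ 10.6  60.3 -63.7 127.4 117.9  27.4  27.8] err 0.0 mm 0.0 deg
3 [ 10.4  65.1 -63.8 127.7 122.7  31.   26. ] err 0.0 mm 0.0 deg
6 [ 10.3  69.3 -63.3 127.8 126.7  33.8  25. ] err 0.0 mm 0.0 deg
7 [ 10.3  69.9 -63.3 127.8 127.2  34.2  24.9] err 0.0 mm 0.0 deg
pos [0.4485 0.3708 0.0835] rot [ 179.8   34.4 -106.6]
[[-0.3,0.8,1.4],[-0.01,-0.01,-0.02]]
[[0.6,-0.0,0.8],[0.00,0.00,0.00]]
[[0.6,-0.0,0.8],[0.00,0.00,0.00]]
[[0.6,-0.0,0.8],[0.00,0.00,0.00]]
[[0.6,-0.0,0.8],[0.00,0.00,0.00]]
[[0.6,-0.0,0.8],[0.00,0.00,0.00]]
[[0.4,-0.0,0.6],[0.00,0.00,0.00]]
[[0.2,-0.0,0.3],[0.00,0.00,0.00]]
```

```bash
python3 -m pendant '[[[0.5,0.2,1.0],[0,-0.004,0],1],[[0.6,0.2,1.0],[0,-0.003,0],1],[[0.6,0,0.9],[0,0,0],1],[[0.6,0,0.8],[0,0,0],1],[[0.5,0,0.7],[0,0,0],1],[[0,0,0],[0,0,0],1]]'; python3 - <<'E'
from h import *
save('w19',read_camera('wrist'));save('s19',read_camera('scene'),(100,130,300,310),3.3)
E
python3 down.py
```

```text
clock: 27.53
ee_pos: [0.449, 0.3706, 0.0273]
ee_rot: [179.3, 34.8, -107.4]
wrist_force: [0.0, 0.8, -1.9]
grip_width: 0.0552
G [5.7400e-01 3.8981e+01 7.3695e+01 4.5000e-02 5.5051e+01] [ 12.8  66.  -65.  130.1 124.7  33.1  23.5] xy 0.4462 0.3611
0 [ 10.4  66.6 -63.6 127.8 124.2  32.   25.5] err 0.0 mm 0.0 deg
3 [ 10.2  69.9 -63.2 127.8 127.3  34.1  24.8] err 0.0 mm 0.0 deg
pos [0.4492 0.3714 0.0291] rot [ 179.4   34.9 -107.3]
[[-1.0,0.8,0.1],[-0.01,0.00,-0.03]]
[[0.6,-0.0,0.8],[0.00,0.00,0.00]]
[[0.4,-0.0,0.6],[0.00,0.00,0.00]]
[[0.2,-0.0,0.3],[0.00,0.00,0.00]]
```

View pics/s19.png

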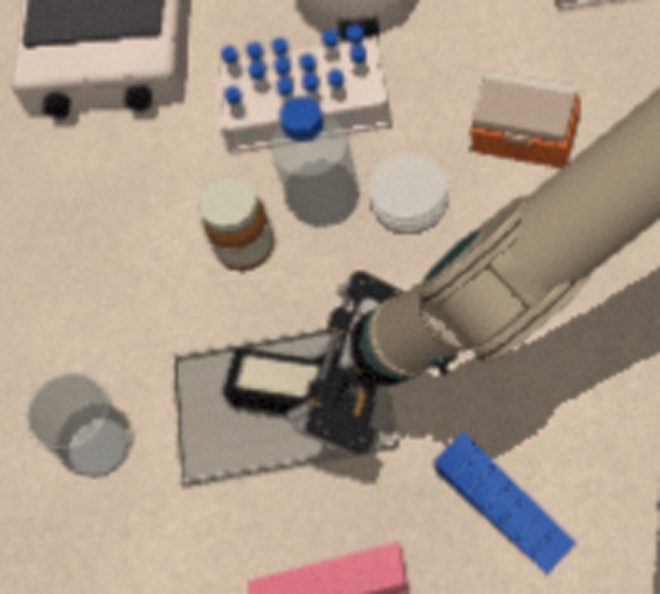

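View pics/w19.png

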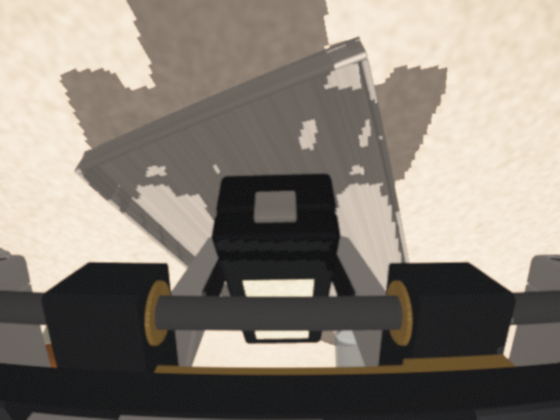

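```bash
python3 -m pendant '[[[0.3,0,0.4],[0,0,0],1],[[0.3,0,0.4],[0,0,0],1],[[0,0,0],[0,0,0],1],[[0,0,0],[0,0,0],1]]'; python3 -m pendant '[[[0.1,0,0.2],[0,0,0],1],[[0,0,0],[0,0,0],1]]'
```

```text
clock: 27.97
ee_pos: [0.4506, 0.3716, 0.0206]
ee_rot: [179.6, 35.1, -107.2]
wrist_force: [-0.2, -0.5, -2.5]
grip_width: 0.0549
clock: 28.13
ee_pos: [0.4509, 0.3721, 0.0186]
ee_rot: [179.7, 35.1, -107.1]
wrist_force: [0.5, 0.6, -2.7]
grip_width: 0.055
```

```bash
python3 -m pendant '[[[0.1,0,0.2],[0,0,0],1],[[0.1,0,0.1],[0,0.003,0],1],[[0,0,0],[0,0,0],1]]'; python3 -m pendant '[[[0.05,0,0.1],[0,0,0],1],[[0,0,0],[0,0,0],1]]';
```

```text
clock: 28.38
ee_pos: [0.451, 0.3724, 0.015]
ee_rot: [179.7, 34.9, -107.1]
wrist_force: [0.3, 1.1, -2.2]
grip_width: 0.0554
clock: 28.55
ee_pos: [0.4511, 0.3726, 0.0138]
ee_rot: [179.7, 34.9, -107.1]
wrist_force: [0.3, -0.4, -3.2]
grip_width: 0.055
```

```bash
python3 -m pendant '[[[0.05,0,0.1],[0,0,0],1],[[0,0,0],[0,0,0],1]]'; python3 -m pendant '[[[0.05,0,0.1],[0,0,0],1],[[0,0,0],[0,0,0],1]]'
```

```text
clock: 28.72
ee_pos: [0.4511, 0.3731, 0.0129]
ee_rot: [179.7, 35.0, -107.1]
wrist_force: [0.7, -0.2, -3.6]
grip_width: 0.0549
clock: 28.88
ee_pos: [0.4512, 0.3734, 0.013]
ee_rot: [179.9, 35.0, -106.9]
wrist_force: [-0.3, -0.2, -2.4]
grip_width: 0.0552
```

```bash
python3 -m pendant '[[[0.1,0,0.2],[0,0,0],1],[[0,0,0],[0,0,0],1]]'; python3 -m pendant '[[[0.1,0,0.1],[0,0,0],1],[[0,0,0],[0,0,0],1]]'
```

```text
clock: 29.05
ee_pos: [0.4512, 0.3743, 0.0133]
ee_rot: [-180.0, 35.3, -106.7]
wrist_force: [-0.1, -0.2, -2.5]
grip_width: 0.0547
clock: 29.22
ee_pos: [0.4514, 0.3745, 0.013]
ee_rot: [-179.9, 35.4, -106.7]
wrist_force: [-0.4, -1.6, -2.0]
grip_width: 0.0547
```

```bash
python3 - <<'E'
from h import *
s=read_state();print(s['q'].round(2),s['wrist_force'],s['ee_pos'])
c=get_calibration('wrist');im=read_camera('wrist');save('w20',im)
save('s20',read_camera('scene'),(150,210,270,310),5)
E
python3 -m pendant '[[[0,0,0],[0,-0.01,0],1],[[0,0,0],[0,0,0],1]]'
```

```text
[ 12.56  68.87 -64.78 129.96 127.74  35.23  23.01] [-0.38891159 -1.60937937 -2.00691029] [0.45136913 0.37451105 0.01295215]
clock: 29.48
ee_pos: [0.4518, 0.3748, 0.0131]
ee_rot: [-179.9, 36.0, -106.6]
wrist_force: [-0.9, -3.6, 3.3]
grip_width: 0.0545
```

View pics/s20.png

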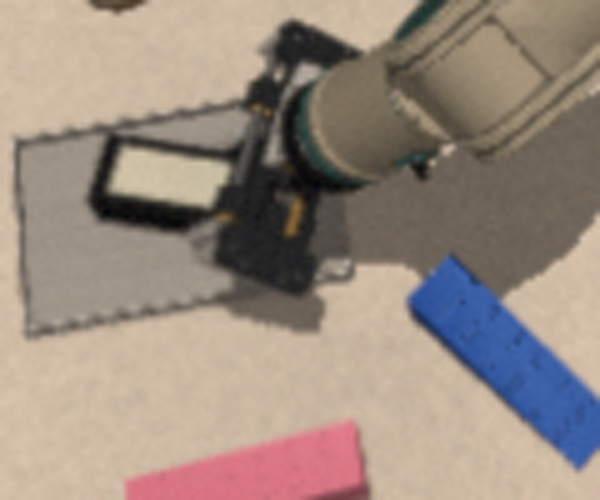

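View pics/w20.png

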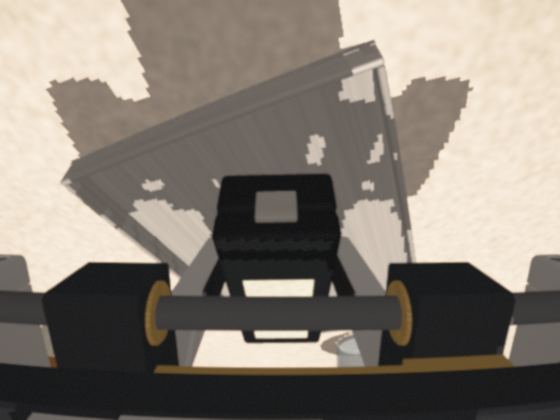

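The box bears on the tray floor: the vertical force changed sign at the predicted height. I'll square the tilt back to the grasp attitude and release.

```bash
python3 -m pendant '[[[0,0,0],[0,0.018,0],1],[[0,0,0],[0,0,0],1],[[0,0,0],[0,0,0],0.4],[[0,0,0],[0,0,0],0.2],[[0,0,0],[0,0,0],0],[[0,0,0],[0,0,0],-0.2],[[0,0,0],[0,0,0],-0.4],[[0,0,0],[0,0,0],-0.5],[[0,0,0],[0,0,0],-0.5],[[0,0,0],[0,0,0],-0.5]]' 20; python3 - <<'E'
from h import *
save('w21',read_camera('wrist'));save('t21',read_camera('top'),(120,190,250,290),5)
E
```

```text
clock: 30.32
ee_pos: [0.4516, 0.3759, 0.0126]
ee_rot: [180.0, 35.2, -106.7]
wrist_force: [-0.3, -0.2, 0.2]
grip_width: 0.07
```

View pics/w21.png

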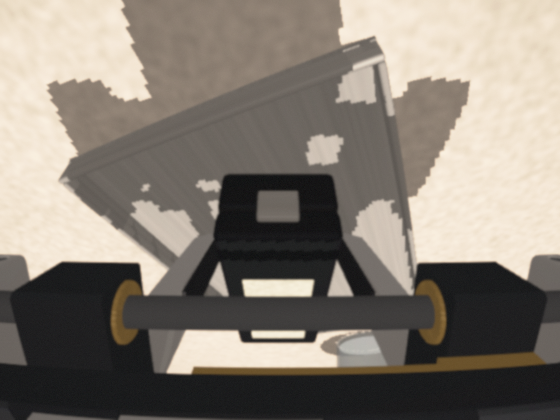

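View pics/t21.png

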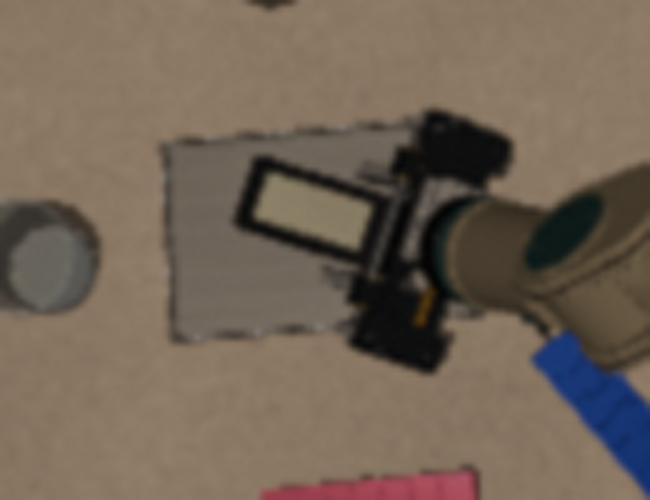

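The box lies free in the tray with gaps to both fingers. I'll retreat along the tool axis.

```bash
python3 -m pendant '[[[0,0,-0.6],[0,0,0],-0.5],[[0,0,-1.0],[0,0,0],-0.5],[[0,0,-1.2],[0,0,0],-0.5],[[0,0,-1.2],[0,0,0],-0.5],[[0,0,-1.2],[0,0,0],-0.5],[[-0.6,0,-1.2],[0,0,0],-0.5],[[-0.8,0,-1.2],[0,0,0],-0.5],[[-0.8,0,-1.2],[0,0,0],-0.5],[[-0.8,0,-1.2],[0,0,0],-0.5],[[-0.8,0,-1.2],[0,0,0],-0.5],[[-0.8,0,-1.2],[0,0,0],-0.5],[[0,0,0],[0,0,0],-0.5]]'; python3 - <<'E'
from h import *
print(read_state()['q'].round(1))
save('w22',read_camera('wrist'));t=read_camera('top');save('t22',t);save('t22c',t,(120,190,250,290),5);s=read_camera('scene');save('s22',s);save('s22c',s,(130,200,260,310),5)
E
```

```text
clock: 31.42
ee_pos: [0.437, 0.338, 0.1515]
ee_rot: [-180.0, 35.2, -106.6]
wrist_force: [0.5, 0.4, 0.6]
grip_width: 0.0705
[ 17.9  44.1 -63.7 131.1 102.2  14.6  36.6]
```

View pics/t22.png

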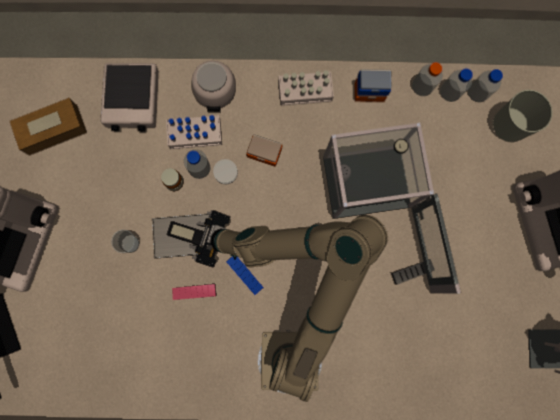

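View pics/t22c.png

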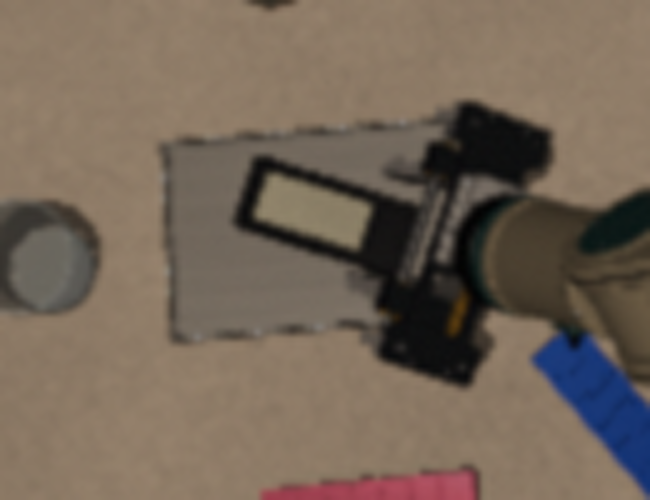

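View pics/s22.png

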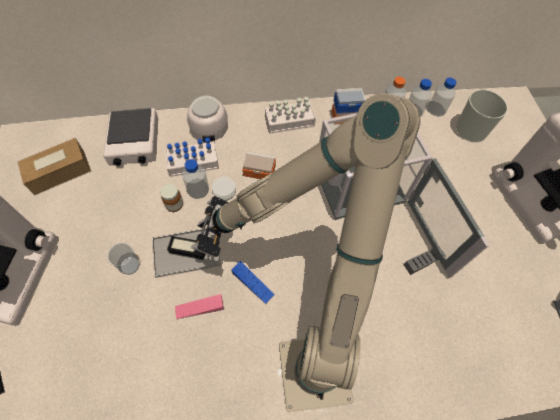

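View pics/s22c.png

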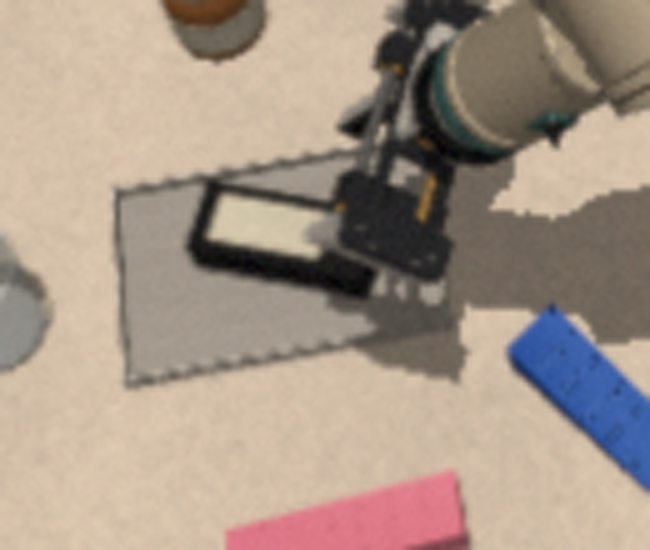

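The box lies inside the tray and did not shift on release (label at the same pixels as before), and the wedge (408,272) still holds the door open. Last, a two-view check of its height and position, and of the door angle.

```bash
python3 - <<'E'
from h import *
T=get_calibration('top');S=get_calibration('scene')
t=lambda p:((p[0]+.5)/5-.5+120,(p[1]+.5)/5-.5+190);s=lambda p:((p[0]+.5)/5-.5+130,(p[1]+.5)/5-.5+200)
for n,a,b in(('far top R',(258,156),(207,180)),('far top L',(236,224),(193,243)),('label far R',(264,171),(216,192)),('label far L',(250,219),(206,241))):
    X,e_=tri([ray(T,t(a)),ray(S,s(b))]);print(n,X.round(4),np.round(e_,4), 'at z.043',onz(T,t(a),.043).round(4))
w=onz(T,(459,288),.294);g=(Rc.T@(w-C))[:2]-H;print('door deg',np.degrees(np.arctan2(-g[0],g[1])))
# box centre in tray
A=onz(T,t((258,156)),.043);B=onz(T,t((236,224)),.043);f=(A+B)/2;d=(A-B)[:2];d/=np.linalg.norm(d);h=np.array([-d[1],d[0]]);c=f[:2]-.065*h
print('box centre',c,'off tray centre',c-np.array([.447,.393]))
s_=read_state();print(s_['wrist_force'],s_['clock'])
E
```

```text
far top R [0.4966 0.4389 0.0455] [0.0022 0.0022] at z.043 [0.4971 0.4371 0.043 ]
far top L [0.446  0.4492 0.0519] [0.0004 0.0004] at z.043 [0.4469 0.4513 0.043 ]
label far R [0.4854 0.4328 0.0478] [0.0013 0.0013] at z.043 [0.4861 0.4323 0.043 ]
label far L [0.4507 0.4414 0.0429] [0.0002 0.0002] at z.043 [0.4507 0.4412 0.043 ]
door deg 95.16342316213075
box centre [0.4544172  0.38162664] off tray centre [ 0.0074172  -0.01137336]
[ 0.11473814  0.1517924  -0.81493969] 31.5667
```

View pics/w22.png

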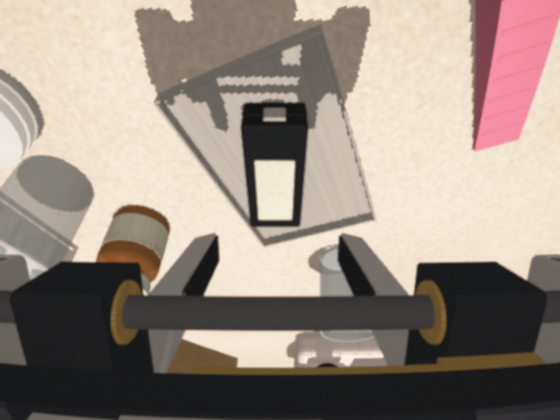

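The wrist view shows the whole box (columns 243–307, rows 103–227) inside the tray walls, lying flat, with the fingers well clear. I'm handing in.

```bash
python3 - <<'E'
from cell import r
print(r.hand_in())
E
```

```text
the job is handed in; nothing more can be done
None
```

The door is wedged open, the slide box is in the steel tray, and the job is handed in at about 31.6 s of the 72 s. No verdict was reported.

**What I did:** I gripped the grey doorstop and used its thin end to push the door open to about 101°. I then lowered it until the tip slipped under the door and it jammed. With the gripper clear of both, I gripped the slide box through the doorway with the tool tilted, lifted it and drew it out. I carried it above cabinet height to the tray and set it down.

**Last checks:**
- **Door:** it stands at about 95° (1.66 rad) on the wedge alone, the same angle as just after I let go.
- **Slide box:** its centre is about 14 mm from the tray's centre. The wrist picture shows it flat inside the walls and clear of the fingers.
- **Arm:** the last wrist force read under 1 N, and the fingers are about 14 cm above the tray.
- **Other things:** in the last pictures they look to be where they were; I did not measure them again.

**What disagreed or went less smoothly:**
- **Box height:** the two-view heights of the box's far top corners scattered between 43 and 52 mm, against 43 mm expected. I put this down to reading pixels by eye, but it means flatness was not measured precisely.
- **Wedge press:** the wrist force reached about 51 N when the wedge met the bench. That is below the 120 N limit.
- **Tilt at set-down:** while the box was being set down the tool tilted about 1°. I turned it most of the way back before releasing.

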